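# Set up the knocked-over soldering place again

## Robot

A 6-joint arm with a two-finger parallel gripper is mounted at the origin on the work surface. World frame = base frame: x ahead of the robot, y to its left, z up, the work surface at z = 0. Lengths are in mm, angles in rad, forces in N, time in s.
With the tool pointing down it reaches from about 275 to 775 mm from the base axis. Payload 14.6 kg.
Tool frame: the origin (TCP) lies on the mounting face of the last link; the fingertips stand 173 mm ahead of it and the grasp point (between the pads) lies 155 mm ahead of it; z points along the fingers, y is the line along which they close (so a half turn about z gives the same grasp; the last joint's range is limited). The gripper opens to 85 mm and grips with 20 to 120 N. Pads are 22 mm wide; open, the fingers measure 114 mm over their backs; the gripper's body (76 mm by 85 mm) begins 54 mm behind the grasp point. The pads swing forward as they close: fully open they stand 13 mm farther back than shut.
Start: joints at [0.981, 0.263, -0.048, 1.259, 0, 1.415], TCP at [221.15, 476.153, 404.678] pointing down, gripper open.
Joint ranges: [-2.65, 2.65], [-0.89, 1.7], [-1.18, 1.37], [-2.13, 2.11], [-1.35, 1.29], [-3.14, 3.14]. Speed limits (rad/s): [1.89, 1.89, 2.57, 2.79, 3.14, 3.14].

## Interface

Orientations are given as a unit quaternion [x, y, z, w].
In Python, from workcell import env, snapshot, camera_info, job gives the robot as it stands. The module is installed in compiled form; this text tells all that it offers.
- The arm moves only by the tool carry_out, never from a script. Its argument "targets" is text: rows parted by semicolons, each of 6 numbers parted by spaces: the shift along the tool's x, y, z in mm, then the turn, a rotation vector about the tool's x, y, z in rad. In form: tx ty tz ax ay az; .... A call has 1 to 5 rows; each row shifts and turns the commanded pose from where the row before left it, along the tool's axes as they then stand; what a row does not reach is not made up. A row lasts 1/12 s, in which the tool goes at most 41.7 mm and 7.16 degrees, less where a joint would pass 70% of its speed; a pose out of reach is approached as far as the arm can. A call with a gripper value outside its range is refused whole. "gripper" is the finger opening in mm, from 0 to 85.4, set as the call begins (left out, the last holds). The fingers move at their own pace and stop on an object; "newtons" is the grip in N (left out, the last holds). Time passes only in rows, so rows that do not move let the fingers close. It gives the time, the measured TCP pose, the force, the opening and the grip force at its end, in the units of the state.
- env.get_obs(): the state, without advancing time (a new reading comes with each control period).
- snapshot(name): name is "side" or "top" or "wrist"; returns the picture (384x512x3 uint8, blue, green, red); there is no depth.
- camera_info(name): a dict with "fovy" (degrees; the focal length in pixels is half the picture's height over the tangent of half this angle, whatever the lens; pixels are square), "cx", "cy" (the principal point, pixels), "cam_to_world" (4x4, takes a point from camera to world coordinates). Camera axes: x right, y down, z forward; pixel columns grow to the right and rows downward; lengths in mm; the calibration is good to about 2 mm. A picture is of the moment at which its call begins: read the wrist's pose just before it. camera_info takes no time and is no camera call; for the wrist camera it gives the pose at the moment of the call.
- job.sign_off(): hands the job in; it is judged then, once.
The state is a dict: "clock": time; "joints": joint angles; "dq": joint speeds; "joint_efforts": joint torques, N m; "position": TCP position; "orientation": TCP orientation; "contact_force": force on the tool from outside, world axes, zero at the start; "moment": the same for the moment, N m; "finger_gap": finger opening in mm; "grip_force": force on a finger pad.
Only numpy, scipy, OpenCV 4.12 (cv2) and the standard library are available. Lean on these libraries where they do the work, as an engineer would, in place of code of your own. Each camera call takes 0.05 s, during which the arm holds its last target. There are 200 camera calls.

## Task

The soldering place has been knocked over. Stand the fallen heat sink upright, copper end up, between the open jaws of the vise, let go of it, then turn the crank until the jaw holds it tight and square against the fixed jaw; also stand every fallen bottle upright, cap up, on the blue mat. Leave the solder spool, the tape roll and the multimeter where they are.

Things in the scene. Friction and masses are not known exactly. Their poses are not given: they have to be found in the camera images.
- bottle_amber: Amber square bottle, 110 mm tall: body 48 x 48 x 80 mm with a paper band, then a black round cap 30 mm across from 86 to 110 mm; 0.15 kg. Origin at the centre of its base, z along it to the cap, x and y square to its flat sides. At the start it lies on a flat side, axis 24 mm above the bench, cap towards the robot (within about 30 degrees). May be absent.
- bottle_white: White square bottle, 110 mm tall: body 48 x 48 x 80 mm with a paper band, then a red round cap 30 mm across from 86 to 110 mm; 0.15 kg. Origin at the centre of its base, z along it to the cap, x and y square to its flat sides. At the start it lies on a flat side, axis 24 mm above the bench, cap towards the robot (within about 30 degrees). May be absent.
- bottle_green: Green square bottle, 110 mm tall: body 48 x 48 x 80 mm with a paper band, then a white round cap 30 mm across from 86 to 110 mm; 0.15 kg. Origin at the centre of its base, z along it to the cap, x and y square to its flat sides. At the start it lies on a flat side, axis 24 mm above the bench, cap towards the robot (within about 30 degrees). May be absent.
- heatsink: Black finned heat sink, grips as a solid block 50 x 50 x 90 mm, 0.35 kg, copper plate on its top end, bright aluminium plate at its foot. Origin at the centre of its foot, z along it to the copper end, x and y square to its sides. At the start it lies on one side, axis 25 mm above the bench, copper end towards the robot (within about 30 degrees).
- mat: Blue flat mat fixed to the bench, 130 mm (its x) by 270 mm (its y) and 6 mm thick, no rim; room for three bottles in a row along y. Origin at the centre of its underside, z up.
- vise: Blue vise, fixed to the bench; origin on the bench surface under the middle of the jaw opening, z up; jaws open along its y. Bed 90 mm wide in x, top 12 mm above the bench. Grey fixed jaw: face at y = +42.5 mm, 84 mm wide, top 42 mm above the bench. The moving jaw comes from -y. Gear head 70 x 55 mm, 58 mm high, centred at x = 0, y = -150 mm, which is also the crank's upright axis.
- jaw: Red moving jaw of the vise, 80 mm wide in x, 26 mm thick, top 40.5 mm above the bench. Origin in its clamping face (which looks to the vise's +y), 12.5 mm above the bench, so its y in the vise's frame is the place of the face: -42.5 mm fully open (jaws 85 mm apart), up to +2.5 mm. Only the crank drives it.
- crank (a joint): Turn of the vise crank, rad: 0 = fully open, up to 18.8; grows clockwise seen from above and closes the jaw 15 mm a turn. At 0 the arm points along the vise's +x, at q it points clockwise from there by q. Turns with 3 to 8 N at the knob, stays where left, goes stiff once the work is pushed against the fixed jaw; then 4 to 10 N more at the knob clamps tight.
- crank_grip (a point): Middle of the upright black crank knob, 20 mm across, 45 mm tall, free to spin on its pin, 45 mm from the crank axis; this point is 98 mm above the bench (knob from 75.5 to 120.5 mm).
- solder_spool: Silver solder spool standing on the bench, 58 mm across, 50 mm high. A bystander; leave it where it is. Origin at the centre of its underside, z up.
- tape_roll: Yellow roll of tape lying flat, 72 mm across, 20 mm high. A bystander; leave it where it is. Origin at the centre of its underside, z up.
- multimeter: Yellow and black multimeter lying flat, 130 x 70 x 30 mm. A bystander; leave it where it is. Origin at the centre of its underside, z up.
There are look-alikes about, which are no part of the job. Leave any pink or purple look-alike of the heatsink alone.

How it is judged:
By the outcome, as a careful person would: the job done as asked, in the order asked, and still so for the second after the job is handed in, with the robot touching nothing.
Of bottle_amber, bottle_white, bottle_green only 2 to 3 are there at a start; the rules pass over those that are not, and their reading is None.
At some moment in a run one of bottle_amber, bottle_white, bottle_green may be knocked a few centimetres aside while the robot is not near it.
Once in a run the grip may slacken for a moment while it holds something.
It also fails if it takes over 210 s, if anything falls off the work surface, if the arm or the gripper's body presses on something with over 40 N, if the wrist force passes 120 N, or if a joint passes its speed limit or range.

## Working session

There is one attempt and no reset: what is moved stays moved. The work goes in short steps, Python scripts to look and compute and a tool call to move; the robot and the scene stay as the last step left them, time stands still between calls to the robot, and variables do not carry over. Pictures are saved under pics/ and viewed, at most 14 in all, crops included, and the job is handed in when it is done.

Besides the shell and the picture viewer there is one more tool, called as a command line: name --argument value ..., lists and objects as JSON in quotes. carry_out: Moves the arm, as the interface text tells. Its arguments: {"type":"object","properties":{"targets":{"type":"string"},"gripper":{"type":"number"},"newtons":{"type":"number"}},"required":["targets"]}

```bash
mkdir -p pics; cat > h.py <<'E'
import numpy as np, cv2
from workcell import env, snapshot, camera_info, job
from scipy.spatial.transform import Rotation as R
def cam(n):
    c=camera_info(n); f=192/np.tan(np.radians(c["fovy"])/2); return f,c["cx"],c["cy"],np.array(c["cam_to_world"])
def ray(n,u,v,c=None):
    f,cx,cy,T=c or cam(n); d=T[:3,:3]@np.array([(u-cx)/f,(v-cy)/f,1]); return T[:3,3],d
def at(n,u,v,z,c=None):
    o,d=ray(n,u,v,c); return (o+d*(z-o[2])/d[2])
def proj(n,p,c=None):
    f,cx,cy,T=c or cam(n); q=T[:3,:3].T@(np.array(p)-T[:3,3]); return np.array([f*q[0]/q[2]+cx,f*q[1]/q[2]+cy])
def tri(a,b):
    (o1,d1),(o2,d2)=a,b; A=np.c_[d1,-d2]; s=np.linalg.lstsq(A,o2-o1,rcond=None)[0]
    p,q=o1+d1*s[0],o2+d2*s[1]; return (p+q)/2,np.linalg.norm(p-q)
E
python3 - <<'E'
from h import *
np.set_printoptions(precision=3,suppress=True)
print(env.get_obs())
for n in("top","side","wrist"):
    c=camera_info(n);print(n,c)
    im=snapshot(n);cv2.imwrite(f"pics/{n}0.png",im)
    if n!="wrist": cv2.imwrite(f"pics/{n}0b.png",cv2.resize(im,(800,600),interpolation=cv2.INTER_CUBIC))
E
```

```text
{'clock': 0.0, 'joints': array([ 0.981,  0.264, -0.049,  1.259,  0.   ,  1.415]), 'dq': array([ 0.002, -0.001,  0.001, -0.001,  0.001, -0.001]), 'joint_efforts': array([ -0.   , -63.761,  38.456,   0.014,  -0.   ,  -0.   ]), 'position': array([221.113, 476.073, 404.205]), 'orientation': array([ 0.216,  0.976, -0.001, -0.   ]), 'contact_force': array([-0.752, -0.523, -1.087]), 'moment': array([-0.01 ,  0.003,  0.037]), 'grip_force': 0.0, 'finger_gap': 85.3212057934687}
top {'fovy': 44.12067836770403, 'cx': 260.5975262403962, 'cy': 191.82560064798002, 'cam_to_world': array([[   0.01 ,   -0.999,    0.052,  459.666],
       [  -1.   ,   -0.009,    0.022,  -31.75 ],
       [  -0.021,   -0.052,   -0.998, 1149.88 ],
       [   0.   ,    0.   ,    0.   ,    1.   ]])}
side {'fovy': 52.16085470523076, 'cx': 239.1246730365463, 'cy': 195.641591955888, 'cam_to_world': array([[   0.997,   -0.063,    0.053,  469.313],
       [  -0.081,   -0.693,    0.716, -844.994],
       [  -0.009,   -0.718,   -0.696,  886.788],
       [   0.   ,    0.   ,    0.   ,    1.   ]])}
wrist {'fovy': 65.39826467751469, 'cx': 258.5544067775445, 'cy': 187.38744054255415, 'cam_to_world': array([[  0.421,   0.872,   0.249, 158.553],
       [  0.907,  -0.405,  -0.115, 505.735],
       [ -0.   ,   0.274,  -0.962, 374.228],
       [  0.   ,   0.   ,   0.   ,   1.   ]])}
```

View pics/top0b.png

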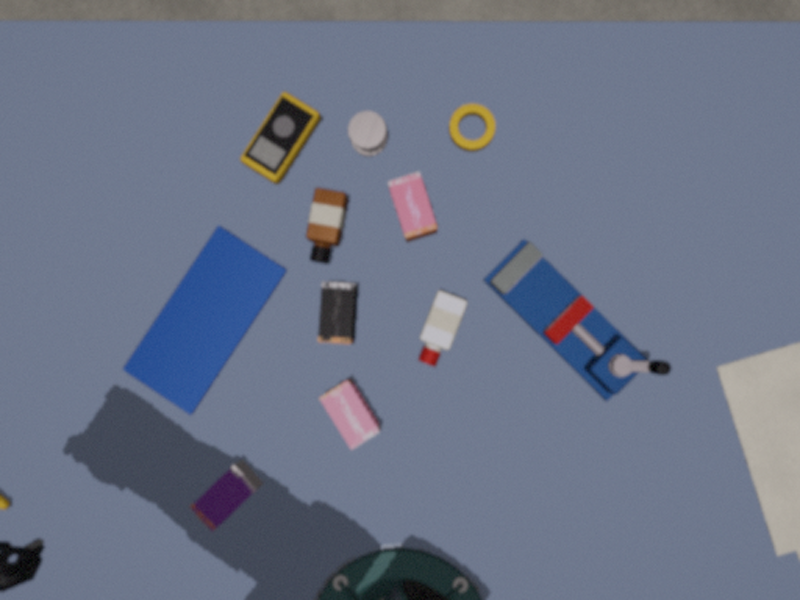

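View pics/side0b.png

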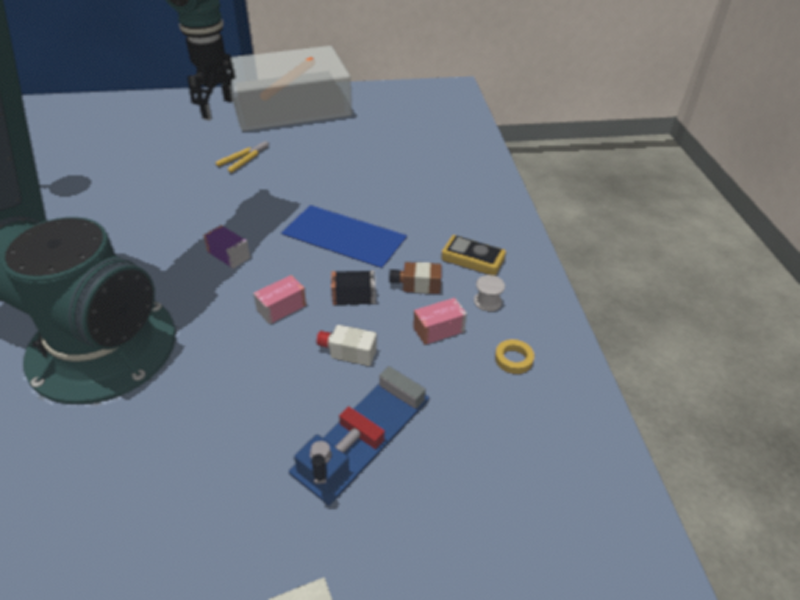

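The top picture shows a black heat sink at (338,312) with its copper end near (337,342), and pink and purple look-alikes at (412,205), (350,413) and (224,497). The amber bottle is at (325,225), the white one at (442,325), and there is no green bottle. The mat is at (205,320) and the vise at (570,320), with its knob at (660,368). The side picture agrees: sink (353,287), amber (418,278), white (350,344).

I choose the black block with the copper end. Next is a close crop to check it.

```bash
python3 - <<'E'
from h import *
im=cv2.imread("pics/top0.png")[110:270,190:440]
cv2.imwrite("pics/topc.png",cv2.resize(im,None,fx=3.2,fy=3.2,interpolation=cv2.INTER_CUBIC))
im=cv2.imread("pics/side0.png")[140:330,150:350]
cv2.imwrite("pics/sidec.png",cv2.resize(im,None,fx=3,fy=3,interpolation=cv2.INTER_CUBIC))
E
```

```text
(no output)
```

View pics/topc.png

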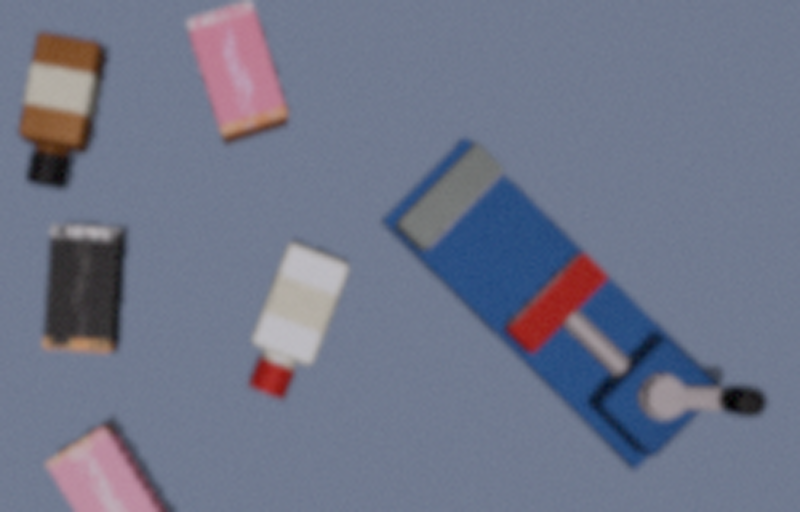

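View pics/sidec.png

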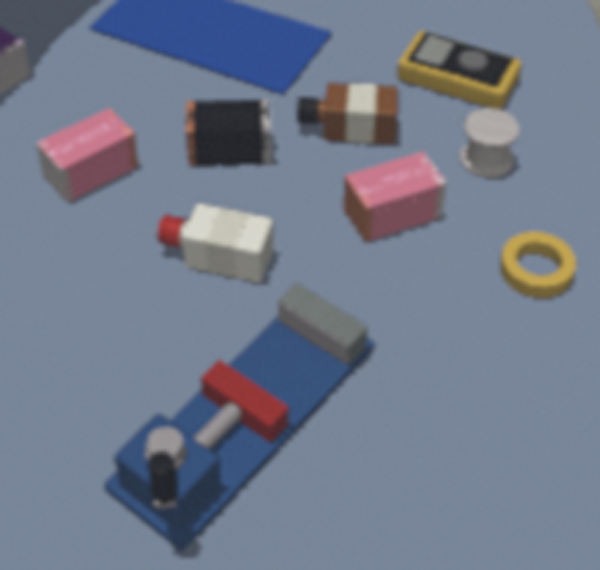

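The crop at (85,288) shows the black sink with its copper end towards the robot and its aluminium foot up in the picture, so it is the right one. White top-face corners are (292,242), (348,265), (312,363), (255,335). Amber's are (38,33), (103,42), (85,150), (20,135). The knob is at (742,400).

```bash
python3 - <<'E'
from h import *
np.set_printoptions(precision=1,suppress=True)
T=lambda u,v:((u+.5)/3.2-.5+190,(v+.5)/3.2-.5+110)
S=lambda u,v:((u+.5)/3-.5+150,(v+.5)/3-.5+140)
B=lambda u,v:((u+.5)/1.5625-.5,(v+.5)/1.5625-.5)
def show(n,pts,z):
    P=np.array([at("top",*T(*p),z)[:2] for p in pts]);print(n,z,P.tolist() and P.round(1).tolist(),"mean",P.mean(0));return P
a=show("amber",[(38,33),(103,42),(85,150),(20,135)],48); print(" cap",at("top",*T(48,182),24))
s=show("sink",[(52,228),(125,228),(116,350),(43,345)],50)
w=show("white",[(292,242),(348,265),(312,363),(255,335)],48); print(" cap",at("top",*T(268,390),24))
show("fixed",[(475,145),(505,178),(430,250),(398,222)],42)
show("jaw",[(583,253),(608,276),(530,352),(507,330)],40.5)
print("axis",at("top",*T(665,397),75),"knobtop",at("top",*T(742,400),120))
m=np.array([at("top",*B(*p),6)[:2] for p in [(221,227),(286,270),(192,414),(124,369)]]);print("mat",m,m.mean(0))
for n,t,s_ in(("sink copper near BL/top",(43,345),(190,102)),("knob top",(742,400),(163,460)),("white cap end top",(268,375),(172,222)),("fixed jaw corner far",(475,145),(368,325)),("amber foot corner",(38,33),(330,88)),("amber footR",(103,42),(397,88)),("white",(348,265),(272,215))):
    print(n,*tri(ray("top",*T(*t)),ray("side",*S(*s_))))
for n,t,s_ in(("matTop",(221,227),(406,237)),("matR",(286,270),(380,265)),("matL",(124,369),(310,207))):
    print(n,*tri(ray("top",*B(*t)),ray("side",*B(*s_))))
E
```

```text
amber 48 [[685.0, 133.0], [678.6, 85.0], [598.8, 97.0], [609.5, 145.0]] mean [643. 115.]
 cap [577.5 127.2  24. ]
sink 50 [[541.1, 120.1], [541.6, 66.7], [452.8, 72.0], [455.9, 125.2]] mean [497.9  96. ]
white 48 [[532.6, -55.0], [516.2, -95.8], [444.9, -70.2], [464.7, -28.7]] mean [489.6 -62.4]
 cap [424.3 -38.6  24. ]
fixed 42 [[605.4, -188.4], [581.3, -210.3], [528.1, -155.8], [548.4, -132.4]] mean [ 565.8 -171.8]
jaw 40.5 [[527.0, -267.3], [510.3, -285.4], [454.5, -228.8], [470.3, -212.1]] mean [ 490.5 -248.4]
axis [ 424.  -317.1   75. ] knobtop [ 424.1 -356.7  120. ]
mat [[630.7 286. ]
 [564.1 182.7]
 [339.7 324.2]
 [407.8 432.2]] [485.6 306.3]
sink copper near BL/top [456.  125.1  51. ] 0.2689482634703089
knob top [ 423.6 -358.1  115.5] 0.7911178435748444
white cap end top [433.8 -38.5  36.8] 3.6133829207163592
fixed jaw corner far [ 605.7 -188.3   42.9] 0.9125124853970138
amber foot corner [644.5 128.1  65. ] 72.71989415786277
amber footR [671.3  80.3  91.6] 2.647631327724314
white [520.6 -93.2  94.9] 13.502914154496784
matTop [630.1 286.1   5.4] 1.4396806011778327
matR [561.2 181.2  13.9] 4.293913521666577
matL [406.9 434.1   1.4] 1.3012974324126123
```

```bash
cat >> h.py <<'E'
from scipy.linalg import logm, expm
def pose(o=None):
    o=o or env.get_obs(); T=np.eye(4); T[:3,:3]=R.from_quat(o["orientation"]).as_matrix(); T[:3,3]=o["position"]; return T
def tool(p_grasp,az,a,flip=1,off=155):
    """tool pointing to azimuth az (deg), a deg below horizontal; flip=1: tool x up/outward, -1: down/inward. p = grasp point"""
    az,a=np.radians(az),np.radians(a); h=np.array([np.cos(az),np.sin(az),0]); k=np.array([0,0,1.])
    z=np.cos(a)*h-np.sin(a)*k; x=flip*(np.sin(a)*h+np.cos(a)*k); y=np.cross(z,x)
    T=np.eye(4); T[:3,:3]=np.c_[x,y,z]; T[:3,3]=np.array(p_grasp)-off*z; return T
def obj(p,az,el):
    """object frame: origin p, z axis at azimuth az, up if el==90 (then az is the azimuth of its -x... see use)"""
    az=np.radians(az); h=np.array([np.cos(az),np.sin(az),0]); k=np.array([0,0,1.])
    z,x=(h,k) if el==0 else (k,-h); T=np.eye(4); T[:3,:3]=np.c_[x,np.cross(z,x),z]; T[:3,3]=p; return T
def plan(Tt,T0=None,mm=32,deg=6,lin=False,N=None,spin=None):
    """spin: force sign of the rotation about tool z for turns near 180 deg"""
    T0=pose() if T0 is None else T0; D=np.linalg.inv(T0)@Tt
    w=R.from_matrix(D[:3,:3]).as_rotvec(); d=np.linalg.norm(D[:3,3])
    if spin and w[2]*spin<0: w=w*(1-2*np.pi/np.linalg.norm(w))
    th=np.degrees(np.linalg.norm(w))
    N=N or max(1,int(np.ceil(max(d/mm,th/deg))))
    X=np.zeros((4,4)); X[:3,:3]=np.array([[0,-w[2],w[1]],[w[2],0,-w[0]],[-w[1],w[0],0]])
    J=np.eye(3) if th<1e-6 else np.mean([expm(X[:3,:3]*s) for s in np.linspace(0,1,401)],0)
    X[:3,3]=np.linalg.solve(J,D[:3,3]); E=expm(X/N)
    M=T0@expm(X/2)
    print("N",N,"dist %.0f rot %.1f"%(d,th),"row: "+" ".join("%.1f"%v for v in E[:3,3])+" "+" ".join("%.4f"%v for v in w/N),"mid tcp",M[:3,3].round(0),"mid grasp",(M[:3,3]+155*M[:3,2]).round(0))
def st():
    o=env.get_obs(); T=pose(o); print("t %.1f"%o["clock"],"tcp",T[:3,3].round(1),"z",T[:3,2].round(3),"x",T[:3,0].round(3),"j",np.round(o["joints"],2),"gap %.1f grip %.1f"%(o["finger_gap"],o["grip_force"]),"F",np.round(o["contact_force"],1))
E
python3 - <<'E'
from h import *
T=np.eye(4);T[:3,:3]=np.c_[[-1,0,0],[0,1,0],[0,0,-1]];T[:3,3]=[400,40,400]
plan(T)
E
```

```text
N 15 dist 471 rot 24.9 row: -18.4 -25.8 0.3 -0.0000 -0.0000 -0.0290 mid tcp [287. 248. 402.] mid grasp [287. 248. 247.]
```

carry_out --targets "-18.4 -25.8 0.3 0 0 -0.029;-18.4 -25.8 0.3 0 0 -0.029;-18.4 -25.8 0.3 0 0 -0.029;-18.4 -25.8 0.3 0 0 -0.029;-18.4 -25.8 0.3 0 0 -0.029"

```text
clock: 0.57
position: [258.9, 321.1, 403.0]
orientation: [0.143, 0.99, -0.0, -0.0]
contact_force: [0.7, -0.6, 0.3]
finger_gap: 85.2
grip_force: 0.0
```

carry_out --targets "-18.4 -25.8 0.3 0 0 -0.029;-18.4 -25.8 0.3 0 0 -0.029;-18.4 -25.8 0.3 0 0 -0.029;-18.4 -25.8 0.3 0 0 -0.029;-18.4 -25.8 0.3 0 0 -0.029"

```text
clock: 0.98
position: [319.0, 174.4, 401.7]
orientation: [0.071, 0.997, 0.0, 0.0]
contact_force: [1.1, 0.8, 1.0]
finger_gap: 85.2
grip_force: 0.0
```

carry_out --targets "-18.4 -25.8 0.3 0 0 -0.029;-18.4 -25.8 0.3 0 0 -0.029;-18.4 -25.8 0.3 0 0 -0.029;-18.4 -25.8 0.3 0 0 -0.029;-18.4 -25.8 0.3 0 0 -0.029"

```text
clock: 1.4
position: [399.7, 37.9, 400.2]
orientation: [-0.001, 1.0, 0.0, 0.0]
contact_force: [2.0, 1.4, 0.6]
finger_gap: 85.4
grip_force: 0.0
```

carry_out --targets "0 0 0 0 0 0;0 0 0 0 0 0"

```text
clock: 1.57
position: [400.0, 38.4, 399.8]
orientation: [0.001, 1.0, 0.0, -0.0]
contact_force: [0.4, 0.8, -0.2]
finger_gap: 85.6
grip_force: 0.0
```

```bash
python3 - <<'E'
from h import *
st()
import pickle
c=cam("wrist"); im=snapshot("wrist"); cv2.imwrite("pics/w1.png",im); pickle.dump(c,open("w1.pkl","wb"))
cv2.imwrite("pics/w1b.png",cv2.resize(im,(800,600),interpolation=cv2.INTER_CUBIC))
E
```

```text
t 1.6 tcp [400.   38.4 399.8] z [-0.001  0.    -1.   ] x [-1.     0.003  0.001] j [-0.11  0.05 -0.32  1.19  0.   -0.1 ] gap 85.6 grip 0.0 F [ 0.4  0.8 -0.2]
```

View pics/w1b.png

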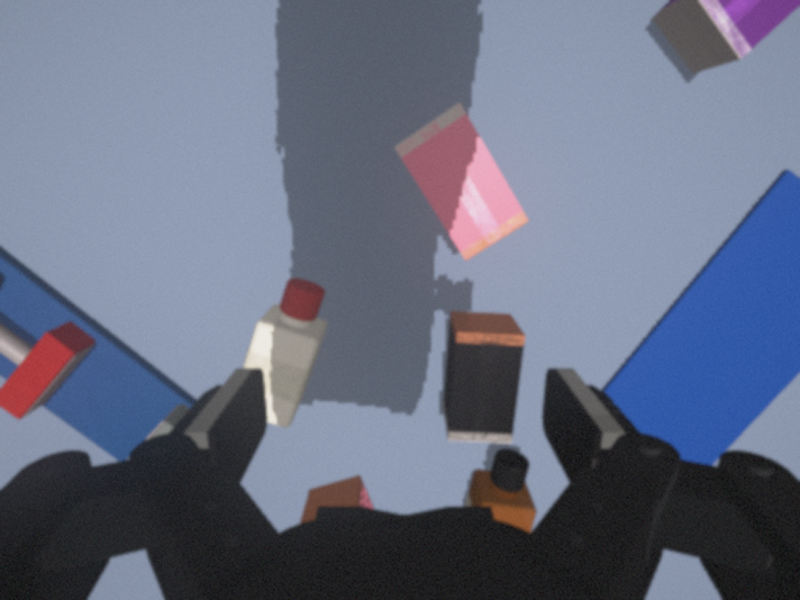

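```bash
python3 - <<'E'
from h import *
import pickle
c=pickle.load(open("w1.pkl","rb"))
B=lambda u,v:((u+.5)/1.5625-.5,(v+.5)/1.5625-.5)
for p in [(457,345),(523,345),(447,440),(513,440)]: print("z50",at("w",*B(*p),50,c).round(1))
for p in [(452,313),(517,314)]: print("z0",at("w",*B(*p),0,c).round(1))
im=cv2.imread("pics/w1.png")[190:290,270:350]; cv2.imwrite("pics/w1c.png",cv2.resize(im,None,fx=6,fy=6,interpolation=cv2.INTER_CUBIC))
# model overlay
def box(cx,cy,az):
    h=np.array([np.cos(np.radians(az)),np.sin(np.radians(az)),0]);s=np.array([-h[1],h[0],0]);C=np.array([cx,cy,0])
    return [C+i*45*h+j*25*s+np.array([0,0,k]) for i in(-1,1) for j in(-1,1) for k in(0,50)]
for q in box(497.9,96,-3.4): print(q.round(0),((proj("w",q,c)-[270,190]+.5)*6-.5).round(0))
E
```

```text
z50 [461.8  77.7  50. ]
z50 [461.9 126.2  50. ]
z50 [541.5  72.2  50. ]
z50 [541.7 123.8  50. ]
z0 [453.6  78.8   0. ]
z0 [454.7 133.    0. ]
[451.  74.   0.] [94. 54.]
[451.  74.  50.] [117. 136.]
[454. 124.   0.] [324.  66.]
[454. 124.  50.] [379. 150.]
[541.  68.   0.] [ 62. 425.]
[541.  68.  50.] [ 79. 550.]
[544. 118.   0.] [278. 436.]
[544. 118.  50.] [324. 562.]
```

View pics/w1c.png

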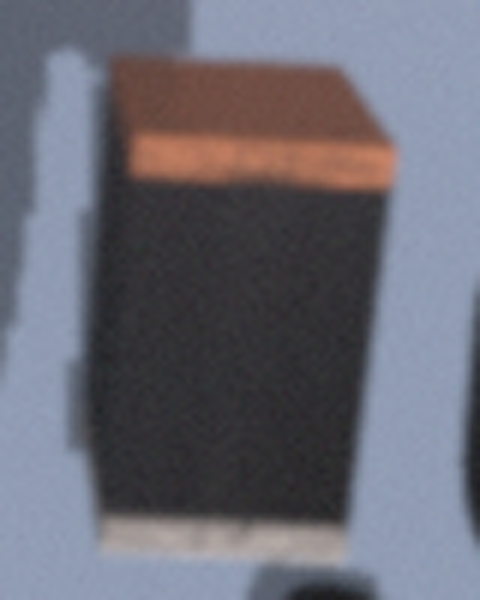

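```bash
python3 - <<'E'
from h import *
B=lambda u,v:((u+.5)/1.5625-.5,(v+.5)/1.5625-.5)
for p in [(352,380),(380,432),(320,400),(352,448)]: print("pink",at("top",*B(*p),50).round(0))
Tg=tool([485,99.7,28],-3,55,-1); Tp=Tg.copy(); Tp[:3,3]-=100*Tg[:3,2]
plan(Tp); print(Tp[:3,3],Tg[:3,3])
E
```

```text
pink [397.  73.  50.]
pink [321.  31.  50.]
pink [367. 120.  50.]
pink [297.  72.  50.]
N 6 dist 187 rot 35.2 row: 17.1 11.3 24.0 0.0026 -0.1019 0.0082 mid tcp [356.  73. 323.] mid grasp [403.  71. 175.]
[338.93845571 107.35476118 236.88377129] [396.21749268 104.35289405 154.96856686]
```

carry_out --targets "17.1 11.3 24 0.0026 -0.1019 0.0082;17.1 11.3 24 0.0026 -0.1019 0.0082;17.1 11.3 24 0.0026 -0.1019 0.0082;17.1 11.3 24 0.0026 -0.1019 0.0082;17.1 11.3 24 0.0026 -0.1019 0.0082" --gripper 85

```text
clock: 2.03
position: [346.6, 88.2, 288.6]
orientation: [0.016, 0.977, -0.006, 0.212]
contact_force: [1.3, 0.2, -1.5]
finger_gap: 84.8
grip_force: 0.0
```

carry_out --targets "17.1 11.3 24 0.0026 -0.1019 0.0082;0 0 0 0 0 0;0 0 0 0 0 0"

```text
clock: 2.28
position: [344.7, 95.3, 268.8]
orientation: [0.018, 0.97, -0.008, 0.241]
contact_force: [-0.2, -0.4, 0.4]
finger_gap: 84.9
grip_force: 0.0
```

```bash
python3 - <<'E'
from h import *
st()
Tg=tool([485,99.7,28],-3,55,-1); plan(Tg,mm=20)
E
```

```text
t 2.3 tcp [344.7  95.3 268.8] z [ 0.467 -0.023 -0.884] x [-0.883  0.031 -0.468] j [ 0.06 -0.08 -0.94  0.22 -0.05  0.08] gap 84.9 grip 0.0 F [-0.2 -0.4  0.4]
N 7 dist 125 rot 7.2 row: 2.1 1.7 17.7 0.0003 -0.0177 0.0022 mid tcp [369. 100. 211.] mid grasp [449.  96.  79.]
```

carry_out --targets "2.1 1.7 17.7 0.0003 -0.0177 0.0022;2.1 1.7 17.7 0.0003 -0.0177 0.0022;2.1 1.7 17.7 0.0003 -0.0177 0.0022;2.1 1.7 17.7 0.0003 -0.0177 0.0022"

```text
clock: 2.62
position: [375.8, 99.8, 204.2]
orientation: [0.023, 0.96, -0.008, 0.277]
contact_force: [1.6, -0.4, 0.2]
finger_gap: 84.5
grip_force: 0.0
```

carry_out --targets "2.1 1.7 17.7 0.0003 -0.0177 0.0022;2.1 1.7 17.7 0.0003 -0.0177 0.0022;2.1 1.7 17.7 0.0003 -0.0177 0.0022;0 0 0 0 0 0;0 0 0 0 0 0"

```text
clock: 3.03
position: [399.0, 103.5, 155.4]
orientation: [0.026, 0.953, -0.008, 0.301]
contact_force: [0.1, -0.0, 0.1]
finger_gap: 84.8
grip_force: 0.0
```

```bash
python3 - <<'E'
from h import *
st()
Tg=tool([485,99.7,28],-3,55,-1); plan(Tg,mm=20)
im=snapshot("wrist"); cv2.imwrite("pics/w2.png",im)
E
```

```text
t 3.0 tcp [399.  103.5 155.4] z [ 0.573 -0.032 -0.819] x [-0.818  0.045 -0.574] j [ 0.08  0.27 -1.15 -0.46 -0.08  0.11] gap 84.8 grip 0.0 F [ 0.1 -0.   0.1]
N 1 dist 3 rot 0.1 row: 2.5 0.7 -1.3 -0.0016 0.0004 -0.0018 mid tcp [398. 104. 155.] mid grasp [486.  99.  28.]
```

View pics/w2.png

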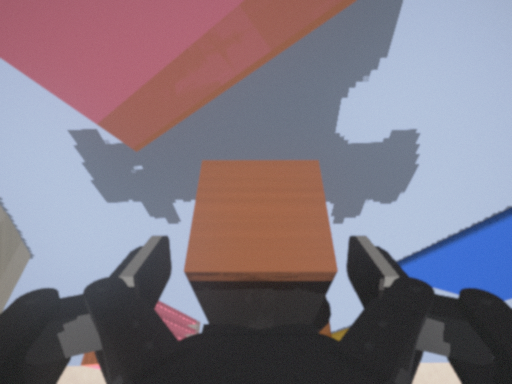

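The wrist picture shows the sink's copper face (190–335, 160–275) centred between the fingers at columns 168 and 350. Closing now.

carry_out --targets "0 0 0 0 0 0;0 0 0 0 0 0;0 0 0 0 0 0;0 0 0 0 0 0;0 0 0 0 0 0" --gripper 30 --newtons 70

```text
clock: 3.5
position: [398.1, 103.6, 156.7]
orientation: [0.026, 0.952, -0.008, 0.304]
contact_force: [-9.0, 0.4, 18.7]
finger_gap: 49.1
grip_force: 69.7
```

carry_out --targets "0 0 0 0 0 0;0 0 0 0 0 0;0 0 0 0 0 0;0 0 0 0 0 0;0 0 0 0 0 0"

```text
clock: 3.92
position: [398.0, 103.6, 156.7]
orientation: [0.026, 0.952, -0.008, 0.304]
contact_force: [-9.9, -0.2, 18.1]
finger_gap: 49.1
grip_force: 69.8
```

```bash
python3 - <<'E'
from h import *
st()
E
```

```text
t 3.9 tcp [398.  103.6 156.7] z [ 0.578 -0.031 -0.816] x [-0.814  0.045 -0.579] j [ 0.08  0.27 -1.15 -0.46 -0.08  0.11] gap 49.1 grip 69.8 F [-9.9 -0.2 18.1]
```

```bash
python3 - <<'E'
from h import *
T0=pose(); W1=T0.copy(); W1[:3,3]+=[20,-15,140]
plan(W1,mm=18)
To=obj([542,96,25],176.9,0); G=np.linalg.inv(T0)@To; np.save("Gs.npy",G)
print(R.from_matrix(G[:3,:3]).as_rotvec(),G[:3,3])
P=obj([527,-212,12],-45,90)@np.linalg.inv(G); print("place tcp",P[:3,3].round(1),"z",P[:3,2].round(2)); np.save("P.npy",P)
W2=P.copy(); W2[2,3]+=100
plan(W2,W1,spin=-1,deg=5.5)
E
```

```text
N 8 dist 142 rot 0.0 row: -12.2 -1.7 -12.8 0.0000 -0.0000 -0.0000 mid tcp [408.  96. 227.] mid grasp [498.  91. 100.]
[ 7.62764714e-04  2.18796473e+00 -6.45386789e-04] [-41.36568913   0.24152893 190.79219829]
place tcp [ 434.  -118.8  156.2] z [ 0.58 -0.58 -0.58]
N 28 dist 212 rot 150.7 row: 8.2 -3.1 4.3 0.0152 0.0245 -0.0894 mid tcp [376.  -9. 225.] mid grasp [439. -66.  95.]
```

carry_out --targets "-12.2 -1.7 -12.8 0 0 0;-12.2 -1.7 -12.8 0 0 0;-12.2 -1.7 -12.8 0 0 0;-12.2 -1.7 -12.8 0 0 0"

```text
clock: 4.25
position: [407.3, 96.1, 226.6]
orientation: [0.026, 0.953, -0.008, 0.302]
contact_force: [0.6, -0.3, -4.4]
finger_gap: 49.2
grip_force: 74.2
```

carry_out --targets "-12.2 -1.7 -12.8 0 0 0;-12.2 -1.7 -12.8 0 0 0;-12.2 -1.7 -12.8 0 0 0;-12.2 -1.7 -12.8 0 0 0;0 0 0 0 0 0"

```text
clock: 4.67
position: [418.6, 88.7, 298.8]
orientation: [0.026, 0.952, -0.008, 0.305]
contact_force: [0.9, 0.3, -1.6]
finger_gap: 49.3
grip_force: 74.8
```

```bash
python3 - <<'E'
from h import *
st(); P=np.load("P.npy"); T=P.copy(); T[:3,3]=pose()[:3,3]+[-5,-60,20]
plan(T,spin=-1,deg=5.5); A=P.copy(); A[2,3]+=110
plan(A,T)
E
```

```text
t 4.7 tcp [418.6  88.7 298.8] z [ 0.58  -0.032 -0.814] x [-0.813  0.045 -0.581] j [ 0.03 -0.02 -0.85  0.13 -0.05  0.07] gap 49.3 grip 74.8 F [ 0.9  0.3 -1.6]
N 28 dist 63 rot 150.8 row: 2.7 -1.5 0.1 0.0151 0.0246 -0.0894 mid tcp [398.  55. 293.] mid grasp [461.  -2. 163.]
N 5 dist 158 rot 0.0 row: 5.2 18.0 25.5 0.0000 0.0000 -0.0000 mid tcp [424. -45. 292.] mid grasp [ 513. -134.  203.]
```

carry_out --targets "2.7 -1.5 0.1 0.0151 0.0246 -0.0894;2.7 -1.5 0.1 0.0151 0.0246 -0.0894;2.7 -1.5 0.1 0.0151 0.0246 -0.0894;2.7 -1.5 0.1 0.0151 0.0246 -0.0894;2.7 -1.5 0.1 0.0151 0.0246 -0.0894"

```text
clock: 5.08
position: [406.5, 79.7, 287.9]
orientation: [-0.176, 0.95, -0.11, 0.232]
contact_force: [-0.3, 0.1, -3.1]
finger_gap: 49.2
grip_force: 74.4
```

carry_out --targets "2.7 -1.5 0.1 0.0151 0.0246 -0.0894;2.7 -1.5 0.1 0.0151 0.0246 -0.0894;2.7 -1.5 0.1 0.0151 0.0246 -0.0894;2.7 -1.5 0.1 0.0151 0.0246 -0.0894;2.7 -1.5 0.1 0.0151 0.0246 -0.0894"

```text
clock: 5.5
position: [399.3, 66.3, 286.2]
orientation: [-0.366, 0.895, -0.204, 0.15]
contact_force: [-0.1, 0.2, -4.3]
finger_gap: 49.1
grip_force: 74.4
```

carry_out --targets "2.7 -1.5 0.1 0.0151 0.0246 -0.0894;2.7 -1.5 0.1 0.0151 0.0246 -0.0894;2.7 -1.5 0.1 0.0151 0.0246 -0.0894;2.7 -1.5 0.1 0.0151 0.0246 -0.0894;2.7 -1.5 0.1 0.0151 0.0246 -0.0894"

```text
clock: 5.92
position: [396.8, 51.6, 289.8]
orientation: [-0.536, 0.791, -0.288, 0.059]
contact_force: [-0.8, -0.6, -5.0]
finger_gap: 49.0
grip_force: 74.4
```

```bash
python3 - <<'E'
from h import *
st()
E
```

```text
t 5.9 tcp [396.8  51.6 289.8] z [ 0.403 -0.391 -0.827] x [-0.418 -0.883  0.214] j [ 0.04  0.01 -0.8   0.33 -0.42 -1.25] gap 49.0 grip 74.4 F [-0.8 -0.6 -5. ]
```

Tracking well, so I'll run the remaining 13 rows.

carry_out --targets "2.7 -1.5 0.1 0.0151 0.0246 -0.0894;2.7 -1.5 0.1 0.0151 0.0246 -0.0894;2.7 -1.5 0.1 0.0151 0.0246 -0.0894;2.7 -1.5 0.1 0.0151 0.0246 -0.0894;2.7 -1.5 0.1 0.0151 0.0246 -0.0894"

```text
clock: 6.33
position: [399.6, 38.8, 297.7]
orientation: [0.677, -0.644, 0.355, 0.034]
contact_force: [0.0, -0.3, -3.0]
finger_gap: 49.5
grip_force: 75.8
```

carry_out --targets "2.7 -1.5 0.1 0.0151 0.0246 -0.0894;2.7 -1.5 0.1 0.0151 0.0246 -0.0894;2.7 -1.5 0.1 0.0151 0.0246 -0.0894;2.7 -1.5 0.1 0.0151 0.0246 -0.0894;2.7 -1.5 0.1 0.0151 0.0246 -0.0894"

```text
clock: 6.75
position: [407.1, 30.6, 308.2]
orientation: [0.781, -0.461, 0.403, 0.126]
contact_force: [0.4, 0.3, -4.2]
finger_gap: 48.9
grip_force: 76.0
```

carry_out --targets "2.7 -1.5 0.1 0.0151 0.0246 -0.0894;2.7 -1.5 0.1 0.0151 0.0246 -0.0894;2.7 -1.5 0.1 0.0151 0.0246 -0.0894;0 0 0 0 0 0"

```text
clock: 7.08
position: [413.3, 28.7, 314.9]
orientation: [0.822, -0.338, 0.422, 0.177]
contact_force: [-1.5, -0.8, -3.1]
finger_gap: 48.7
grip_force: 76.0
```

```bash
python3 - <<'E'
from h import *
st(); P=np.load("P.npy"); A=P.copy(); A[2,3]+=110; plan(A)
E
```

```text
t 7.1 tcp [413.3  28.7 314.9] z [ 0.574 -0.577 -0.581] x [ 0.415 -0.406  0.814] j [ 0.03 -0.02 -0.93 -0.1  -0.64 -2.59] gap 48.7 grip 76.0 F [-1.5 -0.8 -3.1]
N 5 dist 157 rot 0.5 row: 5.8 17.9 25.1 0.0005 0.0006 0.0014 mid tcp [424. -45. 291.] mid grasp [ 513. -134.  201.]
```

carry_out --targets "5.8 17.9 25.1 0 0 0;5.8 17.9 25.1 0 0 0;5.8 17.9 25.1 0 0 0;5.8 17.9 25.1 0 0 0;5.8 17.9 25.1 0.0025 0.003 0.007"

```text
clock: 7.5
position: [433.7, -120.0, 265.6]
orientation: [0.82, -0.344, 0.424, 0.174]
contact_force: [0.9, 1.1, -3.2]
finger_gap: 49.4
grip_force: 76.3
```

carry_out --targets "0 0 0 0 0 0;0 0 0 0 0 0"

```text
clock: 7.67
position: [433.7, -120.0, 265.2]
orientation: [0.82, -0.345, 0.423, 0.174]
contact_force: [-0.5, 0.4, -4.2]
finger_gap: 49.5
grip_force: 76.1
```

```bash
python3 - <<'E'
from h import *
import pickle
st(); T=pose(); o=(T@np.load("Gs.npy")); print("expected foot",o[:3,3].round(1),"axis",o[:3,2].round(3))
c=cam("wrist"); im=snapshot("wrist"); pickle.dump((c,cam("side")),open("w3.pkl","wb"))
s=snapshot("side")[170:330,190:340]
cv2.imwrite("pics/w3.png",im); cv2.imwrite("pics/s3.png",s)
s=cv2.resize(s,None,fx=3,fy=3,interpolation=cv2.INTER_CUBIC)
cv2.imwrite("pics/c3.png",np.hstack([cv2.resize(im[:, 80:400],(400,480),interpolation=cv2.INTER_CUBIC)[:480],s[:480,:390]]))
E
```

```text
t 7.7 tcp [ 433.7 -120.   265.2] z [ 0.573 -0.578 -0.582] x [ 0.405 -0.418  0.813] j [-0.37  0.11 -1.06 -0.51 -0.34 -2.88] gap 49.5 grip 76.1 F [-0.5  0.4 -4.2]
expected foot [ 526.1 -213.   120.5] axis [-0.001 -0.006  1.   ]
```

View pics/c3.png

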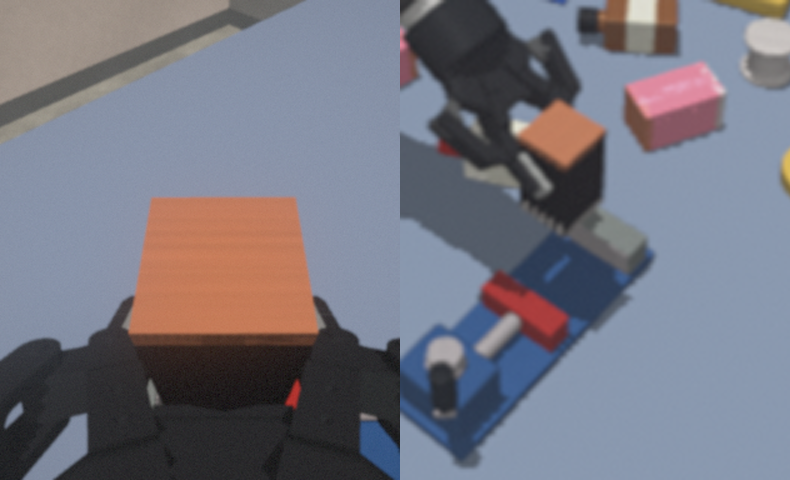

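The composite shows the sink upright with the copper on top, at wrist-part corners (152,198), (297,198), (318,332), (130,332). Checking where its top actually stands.

```bash
python3 - <<'E'
from h import *
import pickle
c,s=pickle.load(open("w3.pkl","rb"))
W=lambda u,v:((u+.5)/1.25-.5+80,(v+.5)/1.25-.5)
S=lambda u,v:((u-400+.5)/3-.5+190,(v+.5)/3-.5+170)
w=[(152,198),(297,198),(318,332),(130,332)]
for z in(202,206,210.5,214):
    P=np.array([at("w",*W(*p),z,c)[:2] for p in w]); print(z,P.mean(0).round(1),[np.linalg.norm(P[i]-P[i-1]).round(1) for i in range(4)],np.degrees(np.arctan2(*(P[1]-P[0])[::-1])).round(1))
# side corners: far-left(530?), front (567,166), right (606,130), top (560,100), left(519,140)
print(*tri(ray("w",*W(318,332),c),ray("s",*S(567,167),s)))
print(*tri(ray("w",*W(297,198),c),ray("s",*S(606,130),s)))
print(*tri(ray("w",*W(130,332),c),ray("s",*S(519,136),s)))
# vise fixed jaw top corners in side, and jaw
for n,p in(("fix near R",(641,249)),("fix right",(648,240))): print(n,at("s",*S(*p),42,s).round(1))
E
```

```text
202 [ 531.  -217.7] [np.float64(53.9), np.float64(55.1), np.float64(53.7), np.float64(54.6)] -135.8
206 [ 529.  -215.7] [np.float64(51.8), np.float64(52.9), np.float64(51.7), np.float64(52.4)] -135.8
210.5 [ 526.8 -213.4] [np.float64(49.5), np.float64(50.5), np.float64(49.3), np.float64(50.0)] -135.8
214 [ 525.  -211.7] [np.float64(47.6), np.float64(48.6), np.float64(47.5), np.float64(48.2)] -135.8
[ 511.91348945 -226.81666198  184.0976544 ] 33.75880724219025
[ 539.39559678 -236.16867301  226.59096922] 39.4828124070352
[ 510.74235608 -186.6136819   199.65911149] 42.707816028226325
fix near R [ 597.8 -202.7   42. ]
fix right [ 605.5 -193.2   42. ]
```

```bash
python3 - <<'E'
from h import *
T=pose()[:3,:3]
print("shift(6,6)&-100 /5:",(T.T@np.array([6,6,-100])/5).round(2)," -1mm z:",(T.T@np.array([0,0,-1])).round(3))
E
```

```text
shift(6,6)&-100 /5: [-16.3   -1.59  11.61]  -1mm z: [-0.814  0.006  0.58 ]
```

carry_out --targets "-16.3 -1.6 11.6 0 0 0;-16.3 -1.6 11.6 0 0 0;-16.3 -1.6 11.6 0 0 0;-16.3 -1.6 11.6 0 0 0;-16.3 -1.6 11.6 0 0 0"

```text
clock: 8.18
position: [452.1, -112.4, 173.6]
orientation: [0.821, -0.345, 0.42, 0.174]
contact_force: [-0.2, 0.4, -4.4]
finger_gap: 49.1
grip_force: 76.4
```

carry_out --targets "-3.3 0 2.3 0 0 0;0 0 0 0 0 0;0 0 0 0 0 0"

```text
clock: 8.43
position: [452.3, -112.7, 171.1]
orientation: [0.822, -0.345, 0.419, 0.175]
contact_force: [0.5, 0.3, -4.0]
finger_gap: 49.6
grip_force: 76.1
```

carry_out --targets "-1.6 0 1.2 0 0 0;0 0 0 0 0 0"

```text
clock: 8.6
position: [453.2, -113.3, 169.9]
orientation: [0.821, -0.345, 0.419, 0.175]
contact_force: [-0.3, -0.0, -3.6]
finger_gap: 49.5
grip_force: 76.1
```

carry_out --targets "-0.8 0 0.6 0 0 0;0 0 0 0 0 0"

```text
clock: 8.77
position: [453.6, -113.5, 168.7]
orientation: [0.822, -0.345, 0.418, 0.175]
contact_force: [-0.7, 0.1, -4.0]
finger_gap: 49.5
grip_force: 76.1
```

```bash
python3 - <<'E'
from h import *
st(); T=pose(); o=(T@np.load("Gs.npy")); print("expected foot",o[:3,3].round(1),"axis",o[:3,2].round(3))
E
```

```text
t 8.8 tcp [ 453.6 -113.5  168.7] z [ 0.567 -0.577 -0.588] x [ 0.412 -0.42   0.809] j [-0.33  0.41 -1.18 -0.9  -0.37 -2.86] gap 49.5 grip 76.1 F [-0.7  0.1 -4. ]
expected foot [ 544.5 -206.3   23. ] axis [ 0.008 -0.008  1.   ]
```

j3 has reached its limit (-1.18) and the foot is still 11 mm above the bed. I'll set the sink upright on the free bench past the vise, then regrasp it from above.

```bash
python3 - <<'E'
from h import *
T=pose()[:3,:3]
for d,n in(([0,-6,66],4),([92,-92,4],5),([0,0,-80],5)): print(d,n,(T.T@np.array(d)/n).round(1))
E
```

```text
[0, -6, 66] 4 [14.   1.  -8.8]
[92, -92, 4] 5 [16.  -0.3 20.6]
[0, 0, -80] 5 [-12.9   0.    9.4]
```

carry_out --targets "14 1 -8.8 0 0 0;14 1 -8.8 0 0 0;14 1 -8.8 0 0 0;14 1 -8.8 0 0 0;0 0 0 0 0 0"

```text
clock: 9.18
position: [454.4, -119.9, 237.4]
orientation: [0.821, -0.345, 0.42, 0.175]
contact_force: [1.8, -0.5, -3.0]
finger_gap: 49.5
grip_force: 76.5
```

carry_out --targets "16 -0.3 20.6 0 0 0;16 -0.3 20.6 0 0 0;16 -0.3 20.6 0 0 0;16 -0.3 20.6 0 0 0;16 -0.3 20.6 0 0 0"

```text
clock: 9.6
position: [546.7, -212.3, 237.1]
orientation: [0.822, -0.345, 0.418, 0.175]
contact_force: [-0.6, 0.3, -4.5]
finger_gap: 49.3
grip_force: 76.6
```

carry_out --targets "0 0 0 0 0 0;0 0 0 0 0 0"

```text
clock: 9.77
position: [546.6, -212.3, 237.1]
orientation: [0.822, -0.346, 0.418, 0.176]
contact_force: [-1.0, 0.6, -3.8]
finger_gap: 49.3
grip_force: 76.0
```

```bash
python3 - <<'E'
from h import *
st(); T=pose(); o=(T@np.load("Gs.npy")); print("expected foot",o[:3,3].round(1),"axis",o[:3,2].round(3))
A=obj([638,-300,o[2,3]],-45,90)@np.linalg.inv(np.load("Gs.npy")); plan(A)
print((A[:3,:3].T@[0,0,-1]).round(3))
im=snapshot("top"); cv2.imwrite("pics/t4.png",cv2.resize(im[70:330,200:460],None,fx=2.2,fy=2.2,interpolation=cv2.INTER_CUBIC))
E
```

```text
t 9.8 tcp [ 546.6 -212.3  237.1] z [ 0.565 -0.577 -0.589] x [ 0.412 -0.421  0.808] j [-0.46  0.34 -0.82 -0.5  -0.27 -2.94] gap 49.3 grip 76.0 F [-1.   0.6 -3.8]
expected foot [ 637.2 -305.1   91.3] axis [ 0.01  -0.009  1.   ]
N 1 dist 6 rot 1.0 row: -4.4 -2.7 -3.0 0.0087 0.0132 -0.0055 mid tcp [ 546. -210.  236.] mid grasp [ 634. -299.  146.]
[-0.816  0.001  0.579]
```

View pics/t4.png

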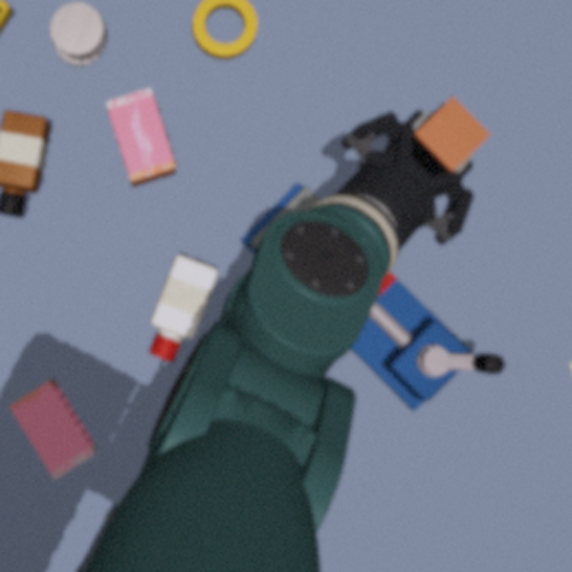

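The top picture shows the sink upright over empty bench at (452,135), so it can be lowered there.

carry_out --targets "-4.4 -2.7 -3 0.0087 0.0132 -0.0055;-13.5 0 9.5 0 0 0;-13.5 0 9.5 0 0 0;-13.5 0 9.5 0 0 0;-13.5 0 9.5 0 0 0"

```text
clock: 10.23
position: [543.7, -205.0, 169.4]
orientation: [0.821, -0.34, 0.424, 0.175]
contact_force: [0.8, 0.1, -3.4]
finger_gap: 49.1
grip_force: 76.6
```

carry_out --targets "-11.4 0 8.1 0 0 0;0 0 0 0 0 0;0 0 0 0 0 0"

```text
clock: 10.48
position: [543.9, -205.2, 155.6]
orientation: [0.821, -0.34, 0.423, 0.175]
contact_force: [0.0, -0.4, -3.1]
finger_gap: 49.2
grip_force: 76.2
```

carry_out --targets "-2.4 0 1.7 0 0 0;0 0 0 0 0 0"

```text
clock: 10.65
position: [544.7, -205.7, 154.1]
orientation: [0.821, -0.34, 0.425, 0.175]
contact_force: [-0.5, -0.9, -4.6]
finger_gap: 49.3
grip_force: 76.2
```

```bash
python3 - <<'E'
from h import *
st(); T=pose(); o=(T@np.load("Gs.npy")); print("expected foot",o[:3,3].round(1),"axis",o[:3,2].round(3))
E
```

```text
t 10.7 tcp [ 544.7 -205.7  154.1] z [ 0.578 -0.576 -0.577] x [ 0.408 -0.409  0.816] j [-0.45  0.52 -0.93 -0.81 -0.27 -2.94] gap 49.3 grip 76.2 F [-0.5 -0.9 -4.6]
expected foot [ 638.  -298.9   10.2] axis [-0.001  0.001  1.   ]
```

carry_out --targets "-3 0 2.1 0 0 0;-3 0 2.1 0 0 0;0 0 0 0 0 0"

```text
clock: 10.9
position: [544.5, -205.7, 145.8]
orientation: [0.821, -0.34, 0.424, 0.175]
contact_force: [-0.4, -0.3, -2.9]
finger_gap: 49.3
grip_force: 76.2
```

carry_out --targets "-1.2 0 0.8 0 0 0;0 0 0 0 0 0"

```text
clock: 11.07
position: [544.5, -205.8, 144.6]
orientation: [0.821, -0.34, 0.424, 0.175]
contact_force: [-0.3, 0.2, -4.2]
finger_gap: 49.3
grip_force: 76.2
```

carry_out --targets "-1.2 0 0.8 0 0 0;0 0 0 0 0 0"

```text
clock: 11.23
position: [544.8, -205.9, 143.8]
orientation: [0.82, -0.34, 0.425, 0.175]
contact_force: [-2.4, 0.8, 2.6]
finger_gap: 49.3
grip_force: 76.6
```

```bash
python3 - <<'E'
from h import *
st(); T=pose(); o=(T@np.load("Gs.npy")); print("expected foot",o[:3,3].round(1),"axis",o[:3,2].round(3))
E
```

```text
t 11.2 tcp [ 544.8 -205.9  143.8] z [ 0.578 -0.577 -0.577] x [ 0.407 -0.408  0.817] j [-0.45  0.55 -0.94 -0.85 -0.27 -2.94] gap 49.3 grip 76.6 F [-2.4  0.8  2.6]
expected foot [ 638.1 -299.3   -0. ] axis [-0.002  0.001  1.   ]
```

carry_out --targets "0 0 0 0 0 0;0 0 0 0 0 0;0 0 0 0 0 0;0 0 0 0 0 0;0 0 0 0 0 0" --gripper 85

```text
clock: 11.65
position: [544.6, -205.8, 143.3]
orientation: [0.821, -0.34, 0.425, 0.175]
contact_force: [0.3, 0.7, 0.2]
finger_gap: 84.7
grip_force: 0.0
```

carry_out --targets "0 0 -15 0 0 0;0 0 -25 0 0 0;0 0 -25 0 0 0;0 0 -25 0 0 0;0 0 -25 0 0 0"

```text
clock: 12.07
position: [477.3, -138.9, 210.2]
orientation: [0.821, -0.34, 0.424, 0.175]
contact_force: [0.1, -0.9, -0.7]
finger_gap: 84.9
grip_force: 0.0
```

```bash
python3 - <<'E'
from h import *
st(); A=tool([638.1,-299.3,190],45,90,-1); plan(A,deg=5.5)
A=tool([560,-220,230],45,90,-1); plan(A,deg=5.5)
E
```

```text
t 12.1 tcp [ 477.3 -138.9  210.2] z [ 0.577 -0.576 -0.578] x [ 0.409 -0.409  0.816] j [-0.37  0.31 -1.06 -0.71 -0.33 -2.89] gap 84.9 grip 0.0 F [ 0.1 -0.9 -0.7]
N 19 dist 264 rot 102.2 row: 11.7 -10.7 -0.4 -0.0392 -0.0391 0.0758 mid tcp [ 589. -169.  300.] mid grasp [ 616. -240.  165.]
N 19 dist 210 rot 102.2 row: 8.7 -7.1 -5.2 -0.0392 -0.0391 0.0758 mid tcp [ 534. -139.  309.] mid grasp [ 562. -210.  174.]
```

carry_out --targets "11.7 -10.7 -0.4 -0.0392 -0.0391 0.0758;11.7 -10.7 -0.4 -0.0392 -0.0391 0.0758;11.7 -10.7 -0.4 -0.0392 -0.0391 0.0758;11.7 -10.7 -0.4 -0.0392 -0.0391 0.0758;11.7 -10.7 -0.4 -0.0392 -0.0391 0.0758"

```text
clock: 12.48
position: [539.4, -138.7, 260.3]
orientation: [0.758, -0.544, 0.333, 0.137]
contact_force: [0.4, 0.4, -2.0]
finger_gap: 85.2
grip_force: 0.0
```

carry_out --targets "11.7 -10.7 -0.4 -0.0392 -0.0391 0.0758;11.7 -10.7 -0.4 -0.0392 -0.0391 0.0758;11.7 -10.7 -0.4 -0.0392 -0.0391 0.0758;11.7 -10.7 -0.4 -0.0392 -0.0391 0.0758;11.7 -10.7 -0.4 -0.0392 -0.0391 0.0758"

```text
clock: 12.9
position: [594.1, -174.4, 304.3]
orientation: [-0.654, 0.717, -0.223, -0.092]
contact_force: [-0.4, 0.4, 0.4]
finger_gap: 85.0
grip_force: 0.0
```

carry_out --targets "11.7 -10.7 -0.4 -0.0392 -0.0391 0.0758;11.7 -10.7 -0.4 -0.0392 -0.0391 0.0758;11.7 -10.7 -0.4 -0.0392 -0.0391 0.0758;11.7 -10.7 -0.4 -0.0392 -0.0391 0.0758;11.7 -10.7 -0.4 -0.0392 -0.0391 0.0758"

```text
clock: 13.32
position: [629.5, -238.0, 334.5]
orientation: [-0.514, 0.851, -0.101, -0.041]
contact_force: [-0.0, -0.1, -0.6]
finger_gap: 84.9
grip_force: 0.0
```

carry_out --targets "11.7 -10.7 -0.4 -0.0392 -0.0391 0.0758;11.7 -10.7 -0.4 -0.0392 -0.0391 0.0758;11.7 -10.7 -0.4 -0.0392 -0.0391 0.0758;11.7 -10.7 -0.4 -0.0392 -0.0391 0.0758;0 0 0 0 0 0"

```text
clock: 13.73
position: [638.1, -302.1, 343.6]
orientation: [-0.38, 0.925, 0.001, 0.0]
contact_force: [0.3, -1.0, 0.0]
finger_gap: 84.9
grip_force: 0.0
```

```bash
python3 - <<'E'
from h import *
st(); A=tool([638.1,-299.3,190],45,90,-1); plan(A,deg=5.5)
import pickle; c=cam("wrist"); im=snapshot("wrist"); cv2.imwrite("pics/w5.png",im); pickle.dump(c,open("w5.pkl","wb"))
for i in(-25,25):
  for j in(-25,25):
    h=np.array([.7071,-.7071,0]);k=np.array([.7071,.7071,0]); print(proj("w",np.array([638.1,-299.3,90])+i*h+j*k,c).round(0),end=" ")
E
```

```text
t 13.7 tcp [ 638.1 -302.1  343.6] z [-0.     0.002 -1.   ] x [-0.712 -0.702 -0.001] j [-0.56  0.61  0.35  1.32  0.   -1.34] gap 84.9 grip 0.0 F [ 0.3 -1.   0. ]
N 1 dist 3 rot 0.4 row: -1.9 2.0 -1.4 0.0018 0.0015 -0.0065 mid tcp [ 638. -301.  344.] mid grasp [ 638. -301.  189.]
[293. 164.] [292. 225.] [228. 164.] [230. 225.]
```

View pics/w5.png

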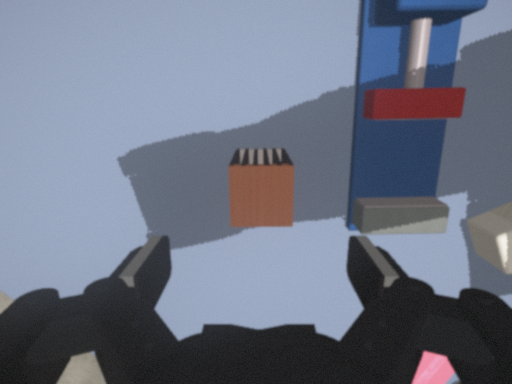

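The wrist picture shows the sink's copper top at (229–293, 163–226), just where the model puts it. The fixed jaw's face edge runs (358,207)–(447,205) and the red jaw's front edge (364,119)–(462,118).

carry_out --targets "-1.9 2 -1.4 0.0018 0.0015 -0.0065;0 0 30 0 0 0;0 0 30 0 0 0;0 0 30 0 0 0;0 0 29 0 0 0"

```text
clock: 14.2
position: [637.9, -295.0, 226.0]
orientation: [-0.387, 0.922, -0.002, -0.0]
contact_force: [-0.2, 0.4, -0.4]
finger_gap: 84.9
grip_force: 0.0
```

carry_out --targets "0 0 0 0 0 0;0 0 0 0 0 0"

```text
clock: 14.37
position: [637.9, -295.4, 226.7]
orientation: [-0.387, 0.922, -0.001, -0.001]
contact_force: [-0.3, -1.5, 0.4]
finger_gap: 85.0
grip_force: 0.0
```

carry_out --targets "0 0 0 0 0 0;0 0 0 0 0 0;0 0 0 0 0 0;0 0 0 0 0 0;0 0 0 0 0 0" --gripper 30 --newtons 60

```text
clock: 14.78
position: [638.6, -296.8, 229.0]
orientation: [-0.386, 0.923, -0.003, 0.001]
contact_force: [-0.3, 1.8, 10.1]
finger_gap: 49.3
grip_force: 61.5
```

```bash
python3 - <<'E'
from h import *
import pickle
st(); c=pickle.load(open("w5.pkl","rb"))
h=np.array([.7071,-.7071]);k=np.array([.7071,.7071])
def sh(n,p,z):
    q=at("w",*p,z,c)[:2]; print(n,q.round(1),"vise xy",np.round([(q-[527,-212])@h,(q-[527,-212])@k],1)); return q
a=sh("fix",(358,207),42);b=sh("fix",(447,205),42);print(np.degrees(np.arctan2(*(a-b)[::-1])))
a=sh("jaw",(364,119),40.5);b=sh("jaw",(462,118),40.5);print(np.degrees(np.arctan2(*(a-b)[::-1])))
sh("bedL",(355,100),12);sh("bedL",(350,228),12);sh("fixb",(357,198),12)
o=pose(); print("grasp",(o[:3,3]+155*o[:3,2]).round(1))
E
```

```text
t 14.8 tcp [ 638.6 -296.8  229. ] z [ 0.003 -0.004 -1.   ] x [-0.702 -0.712  0.001] j [-0.55  0.65  0.13  1.04 -0.   -1.34] gap 49.3 grip 61.5 F [-0.3  1.8 10.1]
fix [ 591.  -213.2] vise xy [46.1 44.4]
fix [ 529.6 -153.8] vise xy [-39.3  43. ]
-44.04162665510007
jaw [ 533.5 -272.6] vise xy [ 47.4 -38.3]
jaw [ 471.5 -211. ] vise xy [-39.9 -38.6]
-44.80482577132523
bedL [ 522.2 -284.5] vise xy [ 47.9 -54.6]
bedL [ 613.1 -185.6] vise xy [42.2 79.6]
fixb [ 585.5 -206.6] vise xy [37.5 45.2]
grasp [ 639.1 -297.5   74. ]
```

carry_out --targets "0 0 -15 0 0 0;0 0 -20 0 0 0;0 0 -20 0 0 0;0 0 -15 0 0 0;0 0 0 0 0 0"

```text
clock: 15.2
position: [638.6, -296.8, 300.7]
orientation: [-0.386, 0.923, -0.004, 0.001]
contact_force: [0.1, -0.4, -3.5]
finger_gap: 49.1
grip_force: 64.0
```

carry_out --targets "1.8 27.4 0 0 0 0;1.8 27.4 0 0 0 0;1.8 27.4 0 0 0 0;1.8 27.4 0 0 0 0;1.8 27.4 0 0 0 0"

```text
clock: 15.62
position: [532.9, -205.7, 295.8]
orientation: [-0.386, 0.923, -0.001, -0.0]
contact_force: [-1.0, 1.0, -3.3]
finger_gap: 49.4
grip_force: 64.7
```

carry_out --targets "0 0 0 0 0 0;0 0 0 0 0 0"

```text
clock: 15.78
position: [533.4, -205.9, 296.4]
orientation: [-0.386, 0.922, -0.001, -0.0]
contact_force: [-0.0, -0.4, -4.3]
finger_gap: 48.7
grip_force: 65.0
```

```bash
python3 - <<'E'
from h import *
st(); A=tool([535.4,-207.6,144],45.3,90,-1); plan(A)
im=snapshot("top")[150:250,310:420]; s=snapshot("side")[170:330,190:340]
cv2.imwrite("pics/c6.png",np.hstack([cv2.resize(im,(440,400),interpolation=cv2.INTER_CUBIC),cv2.resize(s,(375,400),interpolation=cv2.INTER_CUBIC)[:,:350]]))
E
```

```text
t 15.8 tcp [ 533.4 -205.9  296.4] z [ 0.    -0.003 -1.   ] x [-0.702 -0.712  0.002] j [-0.51  0.39 -0.15  1.02 -0.   -1.3 ] gap 48.7 grip 65.0 F [-0.  -0.4 -4.3]
N 1 dist 4 rot 0.2 row: -0.2 -2.7 -2.6 -0.0022 -0.0018 0.0021 mid tcp [ 534. -207.  298.] mid grasp [ 534. -207.  143.]
```

View pics/c6.png

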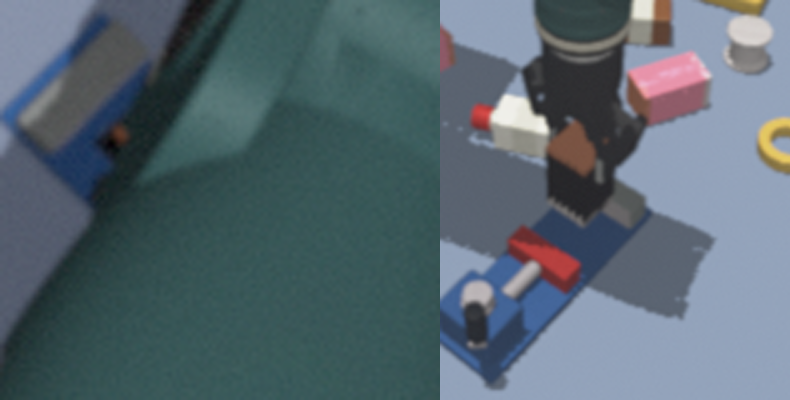

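The side half shows the sink above the bed, between the red jaw at (545,260) and the grey one at (625,200). Lowering it now.

carry_out --targets "-0.2 -2.7 0 -0.0022 -0.0018 0.0021;0 0 17 0 0 0;0 0 17 0 0 0;0 0 16 0 0 0;0 0 0 0 0 0"

```text
clock: 16.3
position: [536.2, -208.7, 243.5]
orientation: [-0.385, 0.923, 0.002, -0.001]
contact_force: [-1.1, -0.2, -4.7]
finger_gap: 48.9
grip_force: 64.9
```

carry_out --targets "0 0 2 0 0 0;0 0 0 0 0 0"

```text
clock: 16.47
position: [536.9, -208.9, 244.8]
orientation: [-0.385, 0.923, -0.0, 0.0]
contact_force: [1.2, -0.4, -3.7]
finger_gap: 49.2
grip_force: 65.0
```

carry_out --targets "0 0 1.5 0 0 0;0 0 0 0 0 0"

```text
clock: 16.63
position: [536.6, -208.7, 243.5]
orientation: [-0.385, 0.923, -0.001, 0.0]
contact_force: [-0.7, 0.5, -3.8]
finger_gap: 49.1
grip_force: 65.0
```

carry_out --targets "0 0 1.2 0 0 0;0 0 0 0 0 0"

```text
clock: 16.8
position: [536.4, -208.5, 242.0]
orientation: [-0.385, 0.923, -0.0, 0.0]
contact_force: [-0.4, 0.3, -4.0]
finger_gap: 49.0
grip_force: 65.0
```

carry_out --targets "0 0 1.2 0 0 0;0 0 0 0 0 0"

```text
clock: 16.97
position: [536.4, -208.4, 241.0]
orientation: [-0.385, 0.923, -0.0, 0.0]
contact_force: [-0.2, 2.1, 1.2]
finger_gap: 49.5
grip_force: 65.6
```

carry_out --targets "0 0 0.8 0 0 0;0 0 0 0 0 0"

```text
clock: 17.13
position: [536.4, -208.4, 240.9]
orientation: [-0.385, 0.923, -0.001, 0.001]
contact_force: [-4.2, 3.6, 13.8]
finger_gap: 49.4
grip_force: 67.2
```

Touching the bed. I'll release, rise, and look at the crank.

carry_out --targets "0 0 -1 0 0 0;0 0 0 0 0 0;0 0 0 0 0 0;0 0 0 0 0 0;0 0 0 0 0 0" --gripper 85

```text
clock: 17.55
position: [536.4, -208.5, 240.7]
orientation: [-0.385, 0.923, -0.0, 0.0]
contact_force: [-0.8, -0.5, -1.0]
finger_gap: 84.7
grip_force: 0.0
```

carry_out --targets "0 0 -15 0 0 0;0 0 -35 0 0 0;0 0 -35 0 0 0;0 0 -35 0 0 0;0 0 -35 0 0 0"

```text
clock: 17.97
position: [536.0, -208.3, 397.5]
orientation: [-0.385, 0.923, -0.0, 0.0]
contact_force: [0.5, -0.5, -0.6]
finger_gap: 84.8
grip_force: 0.0
```

carry_out --targets "20 0 -5 0 0 0;20 0 0 0 0 0;20 0 0 0 0 0;0 0 0 0 0 0;0 0 0 0 0 0"

```text
clock: 18.38
position: [493.6, -251.6, 400.8]
orientation: [-0.384, 0.923, -0.0, 0.0]
contact_force: [-0.3, -0.4, 0.2]
finger_gap: 84.9
grip_force: 0.0
```

```bash
python3 - <<'E'
from h import *
import pickle
st(); c=cam("wrist"); im=snapshot("wrist"); pickle.dump(c,open("w7.pkl","wb")); cv2.imwrite("pics/w7.png",im)
cv2.imwrite("pics/w7b.png",cv2.resize(im[0:300,80:480],None,fx=2,fy=2,interpolation=cv2.INTER_CUBIC))
E
```

```text
t 18.4 tcp [ 493.6 -251.6  400.8] z [ 0. -0. -1.] x [-0.705 -0.709 -0.   ] j [-0.62  0.31  0.02  1.27  0.   -1.41] gap 84.9 grip 0.0 F [-0.3 -0.4  0.2]
```

View pics/w7b.png

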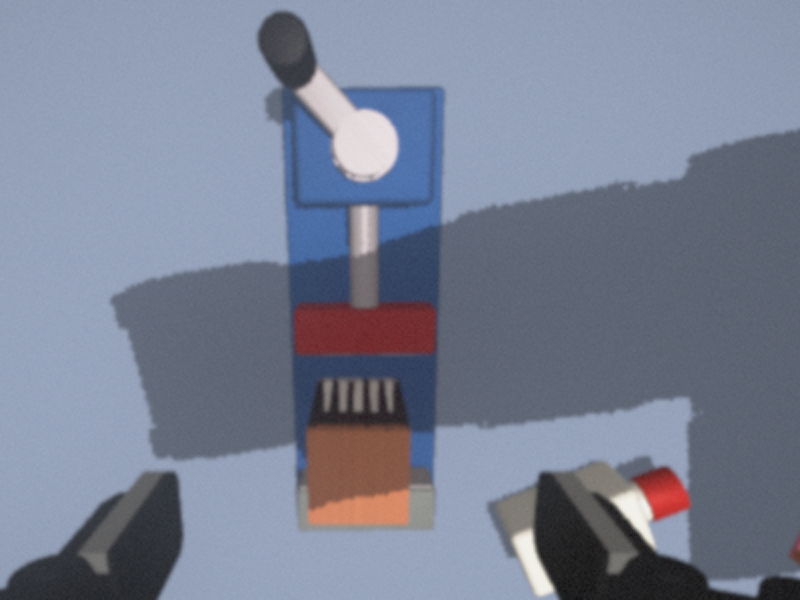

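The picture shows the sink upright between the jaws: copper top (308–410, 425–525), red jaw (295–435, 303–353), fixed jaw (298–433, 470–528). The knob top is at (284,40) and the crank hub at (365,143).

```bash
python3 - <<'E'
from h import *
import pickle
c=pickle.load(open("w7.pkl","rb")); W=lambda u,v:((u+.5)/2-.5+80,(v+.5)/2-.5)
k=at("w",*W(284,40),120.5,c); kb=at("w",*W(296,80),75.5,c)
print("knob",k,"knob lower edge pt",kb)
for z in(70,75,80): print("hub",z,at("w",*W(365,143),z,c).round(1))
for n,p,z in(("jawL",(295,353),40.5),("jawR",(435,353),40.5),("fixL",(298,487),42),("fixR",(433,487),42),("fixbackL",(300,528),42),("fixbackR",(433,528),42),("sinkL",(308,425),102),("sinkR",(409,425),102),("sinkL2",(308,525),102),("sinkR2",(409,525),102),("headTL",(294,205),58),("headTR",(433,205),58)): print(n,at("w",*W(*p),z,c).round(1))
T=lambda u,v:((u+.5)/3.2-.5+190,(v+.5)/3.2-.5+110)
print("tri knob top",*tri(ray("w",*W(284,40),c),ray("top",*T(742,400))))
E
```

```text
knob [ 423.10338002 -361.94873508  120.5       ] knob lower edge pt [ 427.06350269 -358.13584226   75.5       ]
hub 70 [ 423.3 -317.7   70. ]
hub 75 [ 423.6 -317.4   75. ]
hub 80 [ 424.  -317.1   80. ]
jawL [ 527.8 -267.9   40.5]
jawR [ 471.4 -211.8   40.5]
fixL [ 586.6 -209.4   42. ]
fixR [ 528.7 -151.9   42. ]
fixbackL [ 605.8 -189.3   42. ]
fixbackR [ 547.6 -131.5   42. ]
sinkL [ 533.7 -245.1  102. ]
sinkR [ 499.4 -211.1  102. ]
sinkL2 [ 572.4 -207.9  102. ]
sinkR2 [ 536.3 -172.1  102. ]
headTL [ 468.2 -322.8   58. ]
headTR [ 418.6 -273.5   58. ]
tri knob top [ 421.14998363 -370.54220311   80.19872533] 4.026580354005358
```

```bash
python3 - <<'E'
from h import *
A=tool([423.1,-361.9,190],45,90,-1); plan(A); B=tool([423.1,-361.9,100],45,90,-1); plan(B,A)
E
```

```text
N 5 dist 143 rot 0.2 row: 25.7 -5.6 11.1 -0.0001 0.0001 0.0008 mid tcp [ 459. -307.  373.] mid grasp [ 459. -307.  218.]
N 3 dist 90 rot 0.0 row: 0.0 -0.0 30.0 0.0000 0.0000 0.0000 mid tcp [ 423. -362.  300.] mid grasp [ 423. -362.  145.]
```

carry_out --targets "25.7 -5.6 11.1 0 0 0;25.7 -5.6 11.1 0 0 0;25.7 -5.6 11.1 0 0 0;25.7 -5.6 11.1 0 0 0;25.7 -5.6 11.1 0 0 0" --gripper 60

```text
clock: 18.85
position: [423.5, -362.5, 344.6]
orientation: [-0.385, 0.923, -0.0, 0.0]
contact_force: [0.1, -0.6, 0.2]
finger_gap: 59.8
grip_force: 0.0
```

carry_out --targets "0 0 0 0 0 0;0 0 0 0 0 0"

```text
clock: 19.02
position: [423.5, -362.4, 344.5]
orientation: [-0.384, 0.923, 0.001, 0.0]
contact_force: [0.5, -0.5, -0.1]
finger_gap: 59.9
grip_force: 0.0
```

```bash
python3 - <<'E'
from h import *
import pickle
st(); B=tool([423.1,-361.9,100],45,90,-1); plan(B,N=4)
c=cam("wrist"); im=snapshot("wrist"); pickle.dump(c,open("w8.pkl","wb")); cv2.imwrite("pics/w8.png",im[100:384,100:420])
print("pred knob top",proj("w",[423.1,-361.9,120.5],c)-[100,100])
E
```

```text
t 19.0 tcp [ 423.5 -362.4  344.5] z [-0.     0.001 -1.   ] x [-0.705 -0.709 -0.   ] j [-0.85  0.34 -0.1   1.13  0.   -1.64] gap 59.9 grip 0.0 F [ 0.5 -0.5 -0.1]
N 4 dist 90 rot 0.2 row: -0.0 0.1 22.4 0.0003 0.0001 0.0008 mid tcp [ 423. -362.  300.] mid grasp [ 423. -362.  145.]
pred knob top [159.21017331 106.16143733]
```

View pics/w8.png

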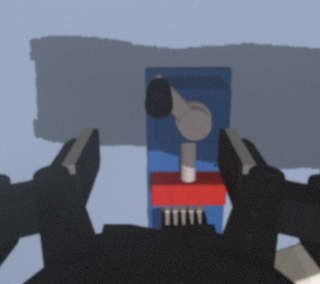

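The knob shows as a dark blob at (148–172, 77–118), with its top where predicted at (159,106). Descending and gripping it.

carry_out --targets "0 0.1 22.4 0 0 0;0 0.1 22.4 0 0 0;0 0.1 22.4 0 0 0;0 0.1 22.4 0 0 0;0 0 0 0 0 0"

```text
clock: 19.48
position: [423.5, -360.0, 252.7]
orientation: [-0.386, 0.923, 0.002, -0.001]
contact_force: [0.1, 0.9, -1.1]
finger_gap: 60.2
grip_force: 0.0
```

carry_out --targets "0 0 0 0 0 0;0 0 0 0 0 0;0 0 0 0 0 0;0 0 0 0 0 0;0 0 0 0 0 0" --gripper 5 --newtons 40

```text
clock: 19.9
position: [423.7, -361.8, 257.1]
orientation: [-0.385, 0.923, -0.001, 0.001]
contact_force: [0.1, 2.3, 7.6]
finger_gap: 19.2
grip_force: 38.8
```

```bash
python3 - <<'E'
from h import *
st(); T=pose(); x,y=T[:2,0],T[:2,1]
a=np.radians(-90.6)
for i in range(20):
    d=45*(np.array([np.cos(a-np.radians(18)),np.sin(a-np.radians(18))])-np.array([np.cos(a),np.sin(a)])); a-=np.radians(18)
    print("%.1f %.1f 0 0 0 0;"%(d@x,d@y),end="\n" if i%5==4 else "")
E
```

```text
t 19.9 tcp [ 423.7 -361.8  257.1] z [ 0.002 -0.001 -1.   ] x [-0.704 -0.711 -0.001] j [-0.85  0.4  -0.26  0.91  0.   -1.64] gap 19.2 grip 38.8 F [0.1 2.3 7.6]
8.1 11.5 0 0 0 0;4.1 13.5 0 0 0 0;-0.2 14.1 0 0 0 0;-4.6 13.3 0 0 0 0;-8.4 11.3 0 0 0 0;
-11.5 8.1 0 0 0 0;-13.5 4.1 0 0 0 0;-14.1 -0.2 0 0 0 0;-13.3 -4.6 0 0 0 0;-11.3 -8.4 0 0 0 0;
-8.1 -11.5 0 0 0 0;-4.1 -13.5 0 0 0 0;0.2 -14.1 0 0 0 0;4.6 -13.3 0 0 0 0;8.4 -11.3 0 0 0 0;
11.5 -8.1 0 0 0 0;13.5 -4.1 0 0 0 0;14.1 0.2 0 0 0 0;13.3 4.6 0 0 0 0;11.3 8.4 0 0 0 0;
```

carry_out --targets "8.1 11.5 0 0 0 0;4.1 13.5 0 0 0 0;-0.2 14.1 0 0 0 0;-4.6 13.3 0 0 0 0;-8.4 11.3 0 0 0 0"

```text
clock: 20.32
position: [379.1, -317.7, 257.4]
orientation: [-0.384, 0.923, -0.003, 0.0]
contact_force: [6.9, -12.5, -0.2]
finger_gap: 19.3
grip_force: 39.5
```

```bash
python3 - <<'E'
from h import *
st()
E
```

```text
t 20.3 tcp [ 379.1 -317.7  257.4] z [ 0.003 -0.006 -1.   ] x [-0.705 -0.709  0.002] j [-0.86  0.31 -0.41  0.84 -0.   -1.65] gap 19.3 grip 39.5 F [  6.9 -12.5  -0.2]
```

carry_out --targets "-11.5 8.1 0 0 0 0;-13.5 4.1 0 0 0 0;-14.1 -0.2 0 0 0 0;-13.3 -4.6 0 0 0 0;-11.3 -8.4 0 0 0 0"

```text
clock: 20.73
position: [424.0, -271.1, 257.0]
orientation: [-0.385, 0.923, -0.001, -0.001]
contact_force: [-11.3, -7.2, 10.7]
finger_gap: 18.9
grip_force: 41.1
```

carry_out --targets "-8.1 -11.5 0 0 0 0;-4.1 -13.5 0 0 0 0;0.2 -14.1 0 0 0 0;4.6 -13.3 0 0 0 0;8.4 -11.3 0 0 0 0"

```text
clock: 21.15
position: [469.6, -316.6, 257.1]
orientation: [-0.386, 0.923, 0.0, 0.001]
contact_force: [-5.3, 11.6, 12.4]
finger_gap: 18.9
grip_force: 41.3
```

carry_out --targets "11.5 -8.1 0 0 0 0;13.5 -4.1 0 0 0 0;14.1 0.2 0 0 0 0;13.3 4.6 0 0 0 0;11.3 8.4 0 0 0 0"

```text
clock: 21.57
position: [424.1, -362.3, 257.2]
orientation: [-0.385, 0.923, -0.001, 0.002]
contact_force: [12.3, 11.9, 4.7]
finger_gap: 19.0
grip_force: 40.7
```

```bash
python3 - <<'E'
from h import *
st()
E
```

```text
t 21.6 tcp [ 424.1 -362.3  257.2] z [ 0.005 -0.    -1.   ] x [-0.703 -0.711 -0.004] j [-0.85  0.4  -0.26  0.91  0.   -1.64] gap 19.0 grip 40.7 F [12.3 11.9  4.7]
```

carry_out --targets "8.1 11.5 0 0 0 0;4.1 13.5 0 0 0 0;-0.2 14.1 0 0 0 0;-4.6 13.3 0 0 0 0;-8.4 11.3 0 0 0 0"

```text
clock: 21.98
position: [379.0, -317.7, 257.4]
orientation: [-0.384, 0.923, -0.003, 0.0]
contact_force: [6.5, -11.9, -0.4]
finger_gap: 18.8
grip_force: 40.2
```

carry_out --targets "-11.5 8.1 0 0 0 0;-13.5 4.1 0 0 0 0;-14.1 -0.2 0 0 0 0;-13.3 -4.6 0 0 0 0;-11.3 -8.4 0 0 0 0"

```text
clock: 22.4
position: [424.0, -271.1, 257.0]
orientation: [-0.385, 0.923, -0.001, -0.001]
contact_force: [-12.3, -7.5, 10.5]
finger_gap: 18.9
grip_force: 41.5
```

carry_out --targets "-8.1 -11.5 0 0 0 0;-4.1 -13.5 0 0 0 0;0.2 -14.1 0 0 0 0;4.6 -13.3 0 0 0 0;8.4 -11.3 0 0 0 0"

```text
clock: 22.82
position: [469.7, -316.6, 257.1]
orientation: [-0.386, 0.923, 0.0, 0.001]
contact_force: [-5.9, 11.4, 13.0]
finger_gap: 19.0
grip_force: 41.7
```

carry_out --targets "11.5 -8.1 0 0 0 0;13.5 -4.1 0 0 0 0;14.1 0.2 0 0 0 0;0 0 0 0 0 0"

```text
clock: 23.15
position: [449.2, -354.6, 257.1]
orientation: [-0.384, 0.923, -0.001, 0.001]
contact_force: [-4.7, 0.9, 10.8]
finger_gap: 19.1
grip_force: 41.7
```

```bash
python3 - <<'E'
from h import *
st(); T=pose(); x,y=T[:2,0],T[:2,1]
p=T[:2,3]-np.array([424,-317]); print(np.degrees(np.arctan2(p[1],p[0])),np.linalg.norm(p))
a=np.radians(-36.6-0)
for i in range(24):
    d=45*(np.array([np.cos(a-np.radians(9)),np.sin(a-np.radians(9))])-np.array([np.cos(a),np.sin(a)])); a-=np.radians(9)
    print("%.0f: %.1f %.1f 0 0 0 0;"%(np.degrees(a),d@x,d@y),end="\n" if i%4==3 else "")
E
```

```text
t 23.1 tcp [ 449.2 -354.6  257.1] z [ 0.002 -0.001 -1.   ] x [-0.704 -0.71  -0.001] j [-0.81  0.42 -0.22  0.93  0.   -1.6 ] gap 19.1 grip 41.7 F [-4.7  0.9 10.8]
-56.19842799915336 45.22848867443719
-46: 7.0 -0.5 0 0 0 0;-55: 7.0 0.7 0 0 0 0;-64: 6.8 1.7 0 0 0 0;-73: 6.5 2.8 0 0 0 0;
-82: 6.0 3.8 0 0 0 0;-91: 5.3 4.7 0 0 0 0;-100: 4.5 5.4 0 0 0 0;-109: 3.6 6.1 0 0 0 0;
-118: 2.6 6.6 0 0 0 0;-127: 1.6 6.9 0 0 0 0;-136: 0.5 7.0 0 0 0 0;-145: -0.7 7.0 0 0 0 0;
-154: -1.7 6.8 0 0 0 0;-163: -2.8 6.5 0 0 0 0;-172: -3.8 6.0 0 0 0 0;-181: -4.7 5.3 0 0 0 0;
-190: -5.4 4.5 0 0 0 0;-199: -6.1 3.6 0 0 0 0;-208: -6.6 2.6 0 0 0 0;-217: -6.9 1.6 0 0 0 0;
-226: -7.0 0.5 0 0 0 0;-235: -7.0 -0.7 0 0 0 0;-244: -6.8 -1.7 0 0 0 0;-253: -6.5 -2.8 0 0 0 0;
```

carry_out --targets "6.8 1.7 0 0 0 0;6.5 2.8 0 0 0 0;6 3.8 0 0 0 0;5.3 4.7 0 0 0 0;4.5 5.4 0 0 0 0"

```text
clock: 23.57
position: [417.1, -361.4, 257.2]
orientation: [-0.385, 0.923, -0.001, 0.002]
contact_force: [9.6, 4.3, 4.0]
finger_gap: 19.4
grip_force: 41.0
```

carry_out --targets "3.6 6.1 0 0 0 0;2.6 6.6 0 0 0 0;1.6 6.9 0 0 0 0"

```text
clock: 23.82
position: [397.8, -353.5, 257.3]
orientation: [-0.385, 0.923, -0.002, 0.002]
contact_force: [11.7, 0.4, 1.8]
finger_gap: 19.4
grip_force: 40.6
```

carry_out --targets "0.5 7 0 0 0 0;0 0 0 0 0 0"

```text
clock: 23.98
position: [391.8, -348.2, 257.2]
orientation: [-0.385, 0.923, -0.002, 0.001]
contact_force: [3.0, 3.0, 4.6]
finger_gap: 19.1
grip_force: 40.9
```

carry_out --targets "-0.7 7 0 0 0 0;0 0 0 0 0 0"

```text
clock: 24.15
position: [387.6, -343.0, 257.2]
orientation: [-0.385, 0.923, -0.002, 0.001]
contact_force: [4.8, 1.1, 4.2]
finger_gap: 19.0
grip_force: 40.8
```

carry_out --targets "-1.7 6.8 0 0 0 0;0 0 0 0 0 0"

```text
clock: 24.32
position: [384.0, -337.2, 257.2]
orientation: [-0.385, 0.923, -0.002, 0.001]
contact_force: [4.4, -0.8, 5.4]
finger_gap: 19.1
grip_force: 40.8
```

carry_out --targets "-1.3 3.2 0 0 0 0;0 0 0 0 0 0"

```text
clock: 24.48
position: [382.8, -334.3, 257.2]
orientation: [-0.385, 0.923, -0.002, 0.001]
contact_force: [3.6, -1.0, 4.6]
finger_gap: 18.8
grip_force: 40.9
```

carry_out --targets "-1.5 3.2 0 0 0 0;0 0 0 0 0 0"

```text
clock: 24.65
position: [381.5, -331.1, 257.2]
orientation: [-0.385, 0.923, -0.002, 0.001]
contact_force: [3.7, -2.1, 6.6]
finger_gap: 18.9
grip_force: 41.0
```

```bash
cat >> h.py <<'E'
def crank(C=(424.1,-317)):
    o=env.get_obs(); T=pose(o); p=T[:2,3]-np.array(C); a=np.arctan2(p[1],p[0]); t=np.array([np.sin(a),-np.cos(a)]); F=np.array(o["contact_force"])[:2]
    print("az %.1f r %.1f  resist %.1f radial %.1f"%(np.degrees(a),np.linalg.norm(p),-t@F,F@p/np.linalg.norm(p)),"t in tool",(T[:2,:2].T@t).round(2))
E
python3 -c "
from h import *
st();crank()"
```

```text
t 24.6 tcp [ 381.5 -331.1  257.2] z [ 0.003 -0.003 -1.   ] x [-0.704 -0.71   0.   ] j [-0.88  0.32 -0.39  0.86  0.   -1.67] gap 18.9 grip 41.0 F [ 3.7 -2.1  6.6]
az -161.7 r 44.8  resist 3.1 radial -2.9 t in tool [-0.45  0.89]
```

carry_out --targets "-1.7 3.1 0 0 0 0;0 0 0 0 0 0"

```text
clock: 24.82
position: [380.6, -327.7, 257.2]
orientation: [-0.385, 0.923, -0.002, 0.001]
contact_force: [3.2, -1.7, 6.1]
finger_gap: 19.1
grip_force: 41.0
```

carry_out --targets "-2 2.9 0 0 0 0;0 0 0 0 0 0"

```text
clock: 24.98
position: [379.9, -324.3, 257.2]
orientation: [-0.385, 0.923, -0.002, 0.001]
contact_force: [1.6, -2.8, 7.3]
finger_gap: 19.0
grip_force: 41.0
```

carry_out --targets "-2.2 2.8 0 0 0 0;0 0 0 0 0 0"

```text
clock: 25.15
position: [379.4, -320.8, 257.2]
orientation: [-0.385, 0.923, -0.002, 0.001]
contact_force: [1.6, -1.8, 7.3]
finger_gap: 18.9
grip_force: 41.0
```

carry_out --targets "-2.4 2.6 0 0 0 0;0 0 0 0 0 0"

```text
clock: 25.32
position: [379.2, -317.3, 257.2]
orientation: [-0.385, 0.923, -0.002, 0.0]
contact_force: [1.0, -4.6, 7.2]
finger_gap: 19.0
grip_force: 41.0
```

```bash
python3 -c "
from h import *
crank()"
```

```text
az -179.6 r 44.9  resist 4.6 radial -1.0 t in tool [-0.71  0.71]
```

carry_out --targets "-2.6 2.4 0 0 0 0;0 0 0 0 0 0"

```text
clock: 25.48
position: [379.4, -314.0, 257.3]
orientation: [-0.385, 0.923, -0.003, 0.0]
contact_force: [-0.4, -6.0, 5.8]
finger_gap: 19.3
grip_force: 40.9
```

carry_out --targets "-2.7 2.2 0 0 0 0;0 0 0 0 0 0"

```text
clock: 25.65
position: [379.7, -310.8, 257.3]
orientation: [-0.385, 0.923, -0.003, -0.0]
contact_force: [-1.2, -9.2, 5.3]
finger_gap: 18.9
grip_force: 40.9
```

carry_out --targets "-2.9 2 0 0 0 0;0 0 0 0 0 0"

```text
clock: 25.82
position: [380.3, -307.6, 257.3]
orientation: [-0.384, 0.923, -0.003, -0.0]
contact_force: [-2.3, -11.0, 4.5]
finger_gap: 18.8
grip_force: 40.8
```

```bash
python3 -c "
from h import *
crank()"
```

```text
az 167.9 r 44.8  resist 11.2 radial -0.1 t in tool [-0.84  0.54]
```

carry_out --targets "-3 1.8 0 0 0 0;0 0 0 0 0 0"

```text
clock: 25.98
position: [381.0, -304.4, 257.3]
orientation: [-0.384, 0.923, -0.004, -0.001]
contact_force: [-4.8, -13.7, 3.5]
finger_gap: 18.9
grip_force: 40.7
```

carry_out --targets "-3.2 1.6 0 0 0 0;0 0 0 0 0 0"

```text
clock: 26.15
position: [382.0, -301.2, 257.3]
orientation: [-0.384, 0.923, -0.004, -0.001]
contact_force: [-6.8, -16.5, 3.0]
finger_gap: 18.9
grip_force: 40.7
```

```bash
python3 -c "
from h import *
crank()"
```

```text
az 159.5 r 44.9  resist 17.8 radial 0.6 t in tool [-0.91  0.41]
```

carry_out --targets "-3.3 1.4 0 0 0 0;0 0 0 0 0 0"

```text
clock: 26.32
position: [383.3, -298.1, 257.3]
orientation: [-0.384, 0.923, -0.004, -0.002]
contact_force: [-9.3, -19.6, 2.6]
finger_gap: 19.2
grip_force: 40.7
```

carry_out --targets "-1.7 0.6 0 0 0 0;0 0 0 0 0 0"

```text
clock: 26.48
position: [383.9, -296.7, 257.3]
orientation: [-0.384, 0.923, -0.004, -0.002]
contact_force: [-10.5, -20.6, 2.6]
finger_gap: 18.9
grip_force: 40.7
```

```bash
python3 -c "
from h import *
crank()"
```

```text
az 153.2 r 45.0  resist 23.1 radial 0.1 t in tool [-0.95  0.31]
```

carry_out --targets "0 0 0 0 0 0;0 0 0 0 0 0;0 0 0 0 0 0;0 0 0 0 0 0;0 0 0 0 0 0" --gripper 60

```text
clock: 26.9
position: [383.7, -294.1, 255.7]
orientation: [-0.385, 0.923, -0.0, 0.0]
contact_force: [0.6, -0.4, -0.3]
finger_gap: 59.4
grip_force: 0.0
```

carry_out --targets "0 0 -20 0 0 0;0 0 -35 0 0 0;0 0 -35 0 0 0;0 0 -35 0 0 0;0 0 -15 0 0 0"

```text
clock: 27.32
position: [383.8, -294.2, 399.7]
orientation: [-0.385, 0.923, -0.002, 0.001]
contact_force: [1.0, -0.2, 0.3]
finger_gap: 59.7
grip_force: 0.0
```

```bash
python3 - <<'E'
from h import *
st(); A=tool([505,-240,245],45,90,-1); plan(A)
E
```

```text
t 27.3 tcp [ 383.8 -294.2  399.7] z [ 0.003 -0.003 -1.   ] x [-0.704 -0.711  0.   ] j [-0.82  0.19 -0.16  1.22  0.   -1.61] gap 59.7 grip 0.0 F [ 1.  -0.2  0.3]
N 5 dist 133 rot 0.4 row: -24.8 -9.5 -0.0 -0.0009 -0.0000 0.0010 mid tcp [ 444. -267.  400.] mid grasp [ 445. -267.  245.]
```

carry_out --targets "-24.8 -9.5 0 0 0 0;-24.8 -9.5 0 0 0 0;-24.8 -9.5 0 0 0 0;-24.8 -9.5 0 0 0 0;-24.8 -9.5 0 0 0 0"

```text
clock: 27.73
position: [505.7, -238.8, 395.7]
orientation: [-0.385, 0.923, -0.0, 0.0]
contact_force: [0.5, -0.7, -0.6]
finger_gap: 59.7
grip_force: 0.0
```

carry_out --targets "0 0 0 0 0 0;0 0 0 0 0 0"

```text
clock: 27.9
position: [505.4, -238.9, 395.2]
orientation: [-0.386, 0.923, 0.0, -0.0]
contact_force: [0.5, -0.5, -0.8]
finger_gap: 60.3
grip_force: 0.0
```

```bash
python3 - <<'E'
from h import *
import pickle
st(); c=cam("wrist"); im=snapshot("wrist"); pickle.dump(c,open("w9.pkl","wb")); cv2.imwrite("pics/w9.png",im)
hsv=cv2.cvtColor(im,cv2.COLOR_BGR2HSV)
h=np.array([.707,-.707]);k=np.array([.707,.707])
def blob(n,lo,hi,z):
    m=cv2.inRange(hsv,lo,hi); cs,_=cv2.findContours(m,cv2.RETR_EXTERNAL,cv2.CHAIN_APPROX_NONE)
    for q in sorted(cs,key=cv2.contourArea)[::-1][:2]:
        if cv2.contourArea(q)<200: continue
        W=np.array([at("w",*p[0],z,c)[:2] for p in q],np.float32); r=cv2.minAreaRect(W)
        V=np.c_[(W-[530,-213.3])@h,(W-[530,-213.3])@k]
        print(n,np.round(r[0],1),np.round(r[1],1),"ang %.1f"%r[2],"vise x %.1f..%.1f y %.1f..%.1f"%(V[:,0].min(),V[:,0].max(),V[:,1].min(),V[:,1].max()))
blob("copper",(5,80,60),(16,220,255),102)
blob("jaw",(0,150,60),(4,255,255),40.5); blob("jaw2",(174,150,60),(180,255,255),40.5)
E
```

```text
t 27.9 tcp [ 505.4 -238.9  395.2] z [-0.  0. -1.] x [-0.702 -0.712  0.   ] j [-0.59  0.32  0.02  1.26  0.   -1.38] gap 60.3 grip 0.0 F [ 0.5 -0.5 -0.8]
copper [ 542.3 -201.7] [52.1 50.1] ang 45.4 vise x -24.7..25.6 y -9.2..43.1
copper [578.2 -92.8] [12.9 41.3] ang 22.3 vise x -68.9..-33.1 y 106.5..131.5
jaw [ 515.  -224.7] [21.7 57.8] ang 47.5 vise x -31.3..25.9 y -30.7..-8.4
jaw [431.7 -49.5] [30.5 21. ] ang 74.9 vise x -200.7..-168.6 y 33.1..62.9
jaw2 [ 513.1 -226.4] [25.4 75.6] ang 45.4 vise x -40.6..35.0 y -34.1..-8.3
```

The sink is clamped: its copper top measures square to the vise (45.4°), with faces at vise y -9 and +43 against the jaws. Now the white bottle; I'll look again first.

```bash
python3 - <<'E'
from h import *
A=tool([390,-20,245],-20,90,-1); plan(A)
E
```

```text
N 11 dist 248 rot 65.3 row: 4.9 23.2 -0.4 0.0000 -0.0000 0.1036 mid tcp [ 415. -146.  398.] mid grasp [ 415. -146.  243.]
```

carry_out --targets "4.9 23.2 -0.4 0 0 0.1036;4.9 23.2 -0.4 0 0 0.1036;4.9 23.2 -0.4 0 0 0.1036;4.9 23.2 -0.4 0 0 0.1036;4.9 23.2 -0.4 0 0 0.1036" --gripper 85

```text
clock: 28.37
position: [419.3, -156.9, 397.7]
orientation: [-0.132, 0.991, -0.0, 0.0]
contact_force: [-0.7, 0.4, 0.6]
finger_gap: 84.9
grip_force: 0.0
```

carry_out --targets "4.9 23.2 -0.4 0 0 0.1036;4.9 23.2 -0.4 0 0 0.1036;4.9 23.2 -0.4 0 0 0.1036;4.9 23.2 -0.4 0 0 0.1036;4.9 23.2 -0.4 0 0 0.1036"

```text
clock: 28.78
position: [388.1, -43.7, 399.9]
orientation: [0.126, 0.992, -0.0, 0.0]
contact_force: [0.5, 0.6, -0.2]
finger_gap: 84.6
grip_force: 0.0
```

carry_out --targets "4.9 23.2 -0.4 0 0 0.1036;0 0 0 0 0 0;0 0 0 0 0 0"

```text
clock: 29.03
position: [389.9, -20.2, 400.2]
orientation: [0.173, 0.985, -0.0, 0.0]
contact_force: [0.6, 0.4, -0.1]
finger_gap: 85.0
grip_force: 0.0
```

```bash
cat >> h.py <<'E'
from scipy.optimize import minimize
def fitbottle(m,c,p0,name="wrist"):
    """fit lying bottle silhouette (body 48x48x80 + cap r15 86-110) to mask m; p=[base x,y, az of cap deg]"""
    def mask(p):
        a=np.radians(p[2]); h=np.array([np.cos(a),np.sin(a),0]); s=np.array([-h[1],h[0],0]); k=np.array([0,0,1.]); b=np.array([p[0],p[1],24.])
        B=[b+l*h+i*24*s+j*24*k for l in(0,80) for i in(-1,1) for j in(-1,1)]
        C=[b+l*h+15*np.cos(t)*s+15*np.sin(t)*k for l in(80,110) for t in np.linspace(0,6.28,24)]
        o=np.zeros((m.shape[0]*4,m.shape[1]*4),np.uint8)
        for P in(B,C):
            q=np.array([proj(name,x,c) for x in P]); cv2.fillConvexPoly(o,cv2.convexHull(((q+.5)*4-.5).round().astype(np.int32)),255)
        return cv2.resize(o,m.shape[::-1],interpolation=cv2.INTER_AREA)/255.
    M=cv2.GaussianBlur((m>0).astype(float),(0,0),1.5)
    f=lambda p:((cv2.GaussianBlur(mask(p),(0,0),1.5)-M)**2).sum()
    r=minimize(f,p0,method="Nelder-Mead",options=dict(initial_simplex=np.array(p0)+np.array([[0,0,0],[6,0,0],[0,6,0],[0,0,6]]),xatol=.05,fatol=.05))
    return r.x,r.fun,f(p0)
E
python3 - <<'E'
from h import *
import pickle
st(); c=cam("wrist"); im=snapshot("wrist"); pickle.dump(c,open("w10.pkl","wb")); cv2.imwrite("pics/w10.png",im)
a=np.radians(159.6); h=np.array([np.cos(a),np.sin(a)]); b=np.array([489.6,-62.4])-40*h
print("p0",b, "pred base px",proj("w",[*b,24],c),"cap px",proj("w",[*(b+110*h),24],c))
H=cv2.cvtColor(im,cv2.COLOR_BGR2HSV)
m=cv2.inRange(H,(0,0,120),(60,90,255))|cv2.inRange(H,(0,130,60),(6,255,255))|cv2.inRange(H,(174,130,60),(180,255,255))
n,l,s,ce=cv2.connectedComponentsWithStats(cv2.morphologyEx(m,cv2.MORPH_CLOSE,np.ones((5,5))))
for i in range(1,n):
    if s[i,4]>300: print(i,s[i],ce[i].round(0))
E
```

```text
t 29.0 tcp [389.9 -20.2 400.2] z [ 0.001 -0.    -1.   ] x [-0.94   0.34  -0.001] j [-0.26  0.03 -0.34  1.19 -0.    0.09] gap 85.0 grip 0.0 F [ 0.6  0.4 -0.1]
p0 [527.09127958 -76.34288189] pred base px [253.29180041 274.007078  ] cap px [253.65362906 193.93512952]
5 [345 102  37  41 328] [364. 122.]
6 [ 235  192   40   91 3057] [254. 242.]
7 [  6 262  26  35 389] [ 17. 281.]
14 [188 302  29  33 494] [201. 316.]
```

```bash
python3 - <<'E'
from h import *
import pickle
c=pickle.load(open("w10.pkl","rb")); im=cv2.imread("pics/w10.png"); H=cv2.cvtColor(im,cv2.COLOR_BGR2HSV)
m=cv2.inRange(H,(0,0,110),(60,90,255))|cv2.inRange(H,(0,130,40),(6,255,255))|cv2.inRange(H,(174,130,40),(180,255,255))
n,l,s,ce=cv2.connectedComponentsWithStats(cv2.morphologyEx(m,cv2.MORPH_CLOSE,np.ones((7,7))))
i=l[245,254]; m=(l==i).astype(np.uint8)
x,f,f0=fitbottle(m,c,[527.1,-76.3,159.6]); print(x.round(1),f,f0,m.sum())
a=np.radians(x[2]); h=np.array([np.cos(a),np.sin(a),0]); g=np.array([x[0],x[1],29])+45*h; hd=x[2]-180
A=tool(g,hd,57,-1); print("grasp",g.round(1),"heading",hd); B=A.copy(); B[:3,3]-=95*A[:3,2]; plan(B,deg=5); plan(A,B,mm=20); np.save("A.npy",A); np.save("ob.npy",x)
E
```

```text
[527.  -74.7 159.7] 91.69034626738082 134.04912410381655 3153
grasp [484.8 -59.1  29. ] heading -20.290106010466076
N 7 dist 165 rot 33.0 row: 10.5 -0.4 21.5 0.0003 -0.0822 0.0010 mid tcp [363. -12. 322.] mid grasp [404. -28. 173.]
N 5 dist 95 rot 0.0 row: 0.0 -0.0 19.0 0.0000 0.0000 -0.0000 mid tcp [381. -21. 199.] mid grasp [461. -50.  69.]
```

carry_out --targets "7.4 -0.3 15 0 -0.0575 0;7.4 -0.3 15 0 -0.0575 0;7.4 -0.3 15 0 -0.0575 0;7.4 -0.3 15 0 -0.0575 0;7.4 -0.3 15 0 -0.0575 0"

```text
clock: 29.5
position: [363.1, -13.2, 320.9]
orientation: [0.172, 0.974, -0.026, 0.143]
contact_force: [0.1, -0.7, -0.2]
finger_gap: 84.8
grip_force: 0.0
```

carry_out --targets "7.4 -0.3 15 0 -0.0575 0;7.4 -0.3 15 0 -0.0575 0;7.4 -0.3 15 0 -0.0575 0;7.4 -0.3 15 0 -0.0575 0;7.4 -0.3 15 0 -0.0575 0"

```text
clock: 29.92
position: [358.3, -13.1, 238.1]
orientation: [0.166, 0.944, -0.051, 0.281]
contact_force: [1.9, -0.4, -0.8]
finger_gap: 84.7
grip_force: 0.0
```

carry_out --targets "0 0 0 0 0 0"

```text
clock: 30.0
position: [357.5, -12.8, 236.2]
orientation: [0.167, 0.944, -0.05, 0.28]
contact_force: [-0.4, 0.0, -0.8]
finger_gap: 85.4
grip_force: 0.0
```

```bash
python3 - <<'E'
from h import *
st(); plan(np.load("A.npy"),mm=20)
E
```

```text
t 30.0 tcp [357.5 -12.8 236.2] z [ 0.511 -0.188 -0.839] x [-0.788  0.287 -0.545] j [-0.25 -0.03 -1.07 -0.04 -0.06  0.09] gap 85.4 grip 0.0 F [-0.4  0.  -0.8]
N 5 dist 93 rot 0.3 row: -0.2 0.1 18.5 0.0001 0.0000 0.0009 mid tcp [382. -21. 198.] mid grasp [461. -51.  68.]
```

carry_out --targets "-0.2 0.1 18.5 0 0 0.001;-0.2 0.1 18.5 0 0 0.001;-0.2 0.1 18.5 0 0 0.001;-0.2 0.1 18.5 0 0 0.001;-0.2 0.1 18.5 0 0 0.001"

```text
clock: 30.42
position: [408.0, -30.3, 160.9]
orientation: [0.169, 0.944, -0.049, 0.278]
contact_force: [0.2, -1.0, -0.1]
finger_gap: 85.3
grip_force: 0.0
```

carry_out --targets "0 0 0 0 0 0;0 0 0 0 0 0"

```text
clock: 30.58
position: [407.2, -29.9, 161.0]
orientation: [0.169, 0.944, -0.049, 0.278]
contact_force: [-0.7, -0.9, 0.4]
finger_gap: 84.8
grip_force: 0.0
```

carry_out --targets "0 0 0 0 0 0;0 0 0 0 0 0;0 0 0 0 0 0;0 0 0 0 0 0;0 0 0 0 0 0" --gripper 30 --newtons 60

```text
clock: 31.0
position: [406.9, -29.1, 162.2]
orientation: [0.169, 0.944, -0.049, 0.28]
contact_force: [-8.8, 1.4, 17.2]
finger_gap: 47.1
grip_force: 59.1
```

```bash
python3 - <<'E'
from h import *
st(); T0=pose(); x=np.load("ob.npy")
hd=np.degrees(np.arctan2(T0[1,2],T0[0,2])); g=T0[:3,3]+155*T0[:3,2]; h=np.array([np.cos(np.radians(hd)),np.sin(np.radians(hd))])
s=(x[:2]-g[:2])@h; b=g[:2]+s*h; print("grasp",g.round(1),"base",b.round(1),"dist",s,"heading",hd)
To=obj([b[0],b[1],24],hd+180,0); G=np.linalg.inv(T0)@To; np.save("Gw.npy",G)
for hp in(-10,-20,-30):
    P=obj([548,265,6],hp,90)@np.linalg.inv(G); print(hp,"place tcp",P[:3,3].round(1),"r",np.hypot(*P[:2,3]),"z",P[:3,2].round(2))
L=T0.copy(); L[:3,3]+=[25,5,150]; plan(L,mm=18)
P=obj([548,265,6],-25,90)@np.linalg.inv(G); np.save("P.npy",P); W=P.copy(); W[2,3]+=120; W2=W.copy(); W2[:3,3]=L[:3,3]+[0,60,10]; plan(W2,L,spin=-1,deg=5.5); plan(W,W2)
E
```

```text
t 31.0 tcp [406.9 -29.1 162.2] z [ 0.513 -0.187 -0.838] x [-0.786  0.291 -0.546] j [-0.26  0.24 -1.12 -0.37 -0.05  0.08] gap 47.1 grip 59.1 F [-8.8  1.4 17.2]
grasp [486.3 -58.1  32.3] base [527.6 -73.2] dist 43.910837507029385 heading -20.058790444603396
-10 place tcp [411.9 289.  134.5] r 503.16016720219176 z [ 0.83 -0.15 -0.55]
-20 place tcp [418.1 312.3 134.5] r 521.8604648813744 z [ 0.79 -0.29 -0.55]
-30 place tcp [428.3 334.1 134.5] r 543.2038847313958 z [ 0.73 -0.42 -0.55]
N 9 dist 152 rot 0.0 row: -11.1 1.5 -12.6 -0.0000 0.0000 -0.0000 mid tcp [419. -27. 237.] mid grasp [499. -56. 107.]
N 33 dist 61 rot 176.5 row: -2.4 0.6 -1.2 0.0193 0.0028 -0.0913 mid tcp [451.   3. 336.] mid grasp [535. -67. 226.]
N 10 dist 296 rot 0.0 row: -12.9 -25.6 -7.2 0.0000 0.0000 0.0000 mid tcp [427. 180. 288.] mid grasp [545. 125. 204.]
```

carry_out --targets "-11.1 1.5 -12.6 0 0 0;-11.1 1.5 -12.6 0 0 0;-11.1 1.5 -12.6 0 0 0;-11.1 1.5 -12.6 0 0 0;-11.1 1.5 -12.6 0 0 0"

```text
clock: 31.42
position: [420.6, -26.3, 245.6]
orientation: [0.169, 0.944, -0.049, 0.279]
contact_force: [0.0, 0.3, -3.1]
finger_gap: 47.2
grip_force: 62.7
```

carry_out --targets "-11.1 1.5 -12.6 0 0 0;-11.1 1.5 -12.6 0 0 0;-11.1 1.5 -12.6 0 0 0;-11.1 1.5 -12.6 0 0 0;0 0 0 0 0 0"

```text
clock: 31.83
position: [433.0, -24.5, 314.1]
orientation: [0.169, 0.943, -0.049, 0.282]
contact_force: [1.2, 0.2, -0.6]
finger_gap: 47.4
grip_force: 62.9
```

carry_out --targets "-2.4 0.6 -1.2 0.0193 0.0028 -0.0913;-2.4 0.6 -1.2 0.0193 0.0028 -0.0913;-2.4 0.6 -1.2 0.0193 0.0028 -0.0913;-2.4 0.6 -1.2 0.0193 0.0028 -0.0913;-2.4 0.6 -1.2 0.0193 0.0028 -0.0913"

```text
clock: 32.25
position: [439.4, -21.6, 321.1]
orientation: [-0.037, 0.956, -0.155, 0.245]
contact_force: [0.0, -0.1, -1.8]
finger_gap: 47.1
grip_force: 62.8
```

carry_out --targets "-2.4 0.6 -1.2 0.0193 0.0028 -0.0913;-2.4 0.6 -1.2 0.0193 0.0028 -0.0913;-2.4 0.6 -1.2 0.0193 0.0028 -0.0913;-2.4 0.6 -1.2 0.0193 0.0028 -0.0913;-2.4 0.6 -1.2 0.0193 0.0028 -0.0913"

```text
clock: 32.67
position: [446.4, -13.3, 329.3]
orientation: [-0.24, 0.916, -0.253, 0.199]
contact_force: [-0.2, 0.5, -2.1]
finger_gap: 47.5
grip_force: 62.9
```

carry_out --targets "-2.4 0.6 -1.2 0.0193 0.0028 -0.0913;-2.4 0.6 -1.2 0.0193 0.0028 -0.0913;-2.4 0.6 -1.2 0.0193 0.0028 -0.0913;-2.4 0.6 -1.2 0.0193 0.0028 -0.0913;-2.4 0.6 -1.2 0.0193 0.0028 -0.0913"

```text
clock: 33.08
position: [450.8, -1.2, 333.6]
orientation: [-0.429, 0.826, -0.336, 0.141]
contact_force: [-0.3, -0.7, -1.6]
finger_gap: 47.0
grip_force: 62.9
```

```bash
python3 -c "
from h import *
st()"
```

```text
t 33.1 tcp [450.8  -1.2 333.6] z [ 0.522 -0.434 -0.734] x [-0.591 -0.804  0.055] j [-0.09 -0.   -0.75  0.17 -0.4  -1.18] gap 47.0 grip 62.9 F [-0.3 -0.7 -1.6]
```

carry_out --targets "-2.4 0.6 -1.2 0.0193 0.0028 -0.0913;-2.4 0.6 -1.2 0.0193 0.0028 -0.0913;-2.4 0.6 -1.2 0.0193 0.0028 -0.0913;-2.4 0.6 -1.2 0.0193 0.0028 -0.0913;-2.4 0.6 -1.2 0.0193 0.0028 -0.0913"

```text
clock: 33.5
position: [451.1, 12.5, 333.7]
orientation: [-0.596, 0.692, -0.402, 0.076]
contact_force: [0.1, -0.3, -1.2]
finger_gap: 47.3
grip_force: 63.0
```

carry_out --targets "-2.4 0.6 -1.2 0.0193 0.0028 -0.0913;-2.4 0.6 -1.2 0.0193 0.0028 -0.0913;-2.4 0.6 -1.2 0.0193 0.0028 -0.0913;-2.4 0.6 -1.2 0.0193 0.0028 -0.0913;-2.4 0.6 -1.2 0.0193 0.0028 -0.0913"

```text
clock: 33.92
position: [446.8, 24.8, 329.8]
orientation: [0.729, -0.519, 0.445, -0.007]
contact_force: [-0.0, 0.6, -2.4]
finger_gap: 47.5
grip_force: 63.0
```

carry_out --targets "-2.4 0.6 -1.2 0.0193 0.0028 -0.0913;-2.4 0.6 -1.2 0.0193 0.0028 -0.0913;-2.4 0.6 -1.2 0.0193 0.0028 -0.0913;-2.4 0.6 -1.2 0.0193 0.0028 -0.0913;-2.4 0.6 -1.2 0.0193 0.0028 -0.0913"

```text
clock: 34.33
position: [438.3, 33.6, 323.6]
orientation: [0.824, -0.319, 0.465, 0.063]
contact_force: [-0.4, -0.1, -2.0]
finger_gap: 47.2
grip_force: 63.0
```

carry_out --targets "-2.4 0.6 -1.2 0.0193 0.0028 -0.0913;-2.4 0.6 -1.2 0.0193 0.0028 -0.0913;-2.4 0.6 -1.2 0.0193 0.0028 -0.0913;0 0 0 0 0 0"

```text
clock: 34.67
position: [431.4, 36.2, 319.2]
orientation: [0.859, -0.19, 0.464, 0.103]
contact_force: [-0.2, -0.3, -1.9]
finger_gap: 47.1
grip_force: 63.0
```

```bash
python3 -c "
from h import *
st(); W=np.load('P.npy'); W[2,3]+=120; plan(W,mm=30)"
```

```text
t 34.7 tcp [431.4  36.2 319.2] z [ 0.758 -0.353 -0.549] x [ 0.498 -0.231  0.836] j [-0.02 -0.03 -1.01 -0.36 -0.35 -2.9 ] gap 47.1 grip 63.0 F [-0.2 -0.3 -1.9]
N 10 dist 295 rot 0.4 row: -12.5 -25.6 -7.3 0.0000 0.0004 0.0005 mid tcp [427. 180. 287.] mid grasp [545. 125. 202.]
```

carry_out --targets "-12.5 -25.6 -7.3 0 0.0004 0.0005;-12.5 -25.6 -7.3 0 0.0004 0.0005;-12.5 -25.6 -7.3 0 0.0004 0.0005;-12.5 -25.6 -7.3 0 0.0004 0.0005;-12.5 -25.6 -7.3 0 0.0004 0.0005"

```text
clock: 35.08
position: [428.0, 180.8, 287.9]
orientation: [0.857, -0.195, 0.466, 0.102]
contact_force: [0.6, -0.5, -2.0]
finger_gap: 47.1
grip_force: 63.1
```

carry_out --targets "-12.5 -25.6 -7.3 0 0.0004 0.0005;-12.5 -25.6 -7.3 0 0.0004 0.0005;-12.5 -25.6 -7.3 0 0.0004 0.0005;-12.5 -25.6 -7.3 0 0.0004 0.0005;-12.5 -25.6 -7.3 0 0.0004 0.0005"

```text
clock: 35.5
position: [424.3, 324.5, 256.0]
orientation: [0.857, -0.195, 0.467, 0.101]
contact_force: [0.3, -1.1, -2.4]
finger_gap: 47.3
grip_force: 63.1
```

carry_out --targets "0 0 0 0 0 0;0 0 0 0 0 0"

```text
clock: 35.67
position: [424.6, 324.2, 256.0]
orientation: [0.857, -0.194, 0.467, 0.101]
contact_force: [0.0, -1.1, -2.5]
finger_gap: 47.3
grip_force: 63.3
```

```bash
python3 - <<'E'
from h import *
st(); P=np.load('P.npy'); W=P.copy(); W[2,3]+=30; plan(W,mm=20); print((P[:3,:3].T@[0,0,-1]).round(3))
o=pose()@np.load("Gw.npy"); print("base",o[:3,3].round(1),o[:3,2].round(3))
# check in wrist picture: cap (red) centroid vs prediction of the cap top
c=cam("wrist"); im=snapshot("wrist"); H=cv2.cvtColor(im,cv2.COLOR_BGR2HSV)
m=cv2.inRange(H,(0,130,50),(6,255,255))|cv2.inRange(H,(174,130,50),(180,255,255))
n,l,s,ce=cv2.connectedComponentsWithStats(m); i=1+s[1:,4].argmax(); print("red bbox",s[i])
q=np.array([proj("w",o[:3,3]+o[:3,:3]@np.array([15*np.cos(t),15*np.sin(t),z]),c) for z in(86,110) for t in np.linspace(0,6.28,30)]); print("pred bbox",q.min(0).round(0),(q.max(0)-q.min(0)).round(0))
E
```

```text
t 35.7 tcp [424.6 324.2 256. ] z [ 0.76  -0.354 -0.544] x [ 0.489 -0.239  0.839] j [ 0.66  0.3  -0.71 -0.05 -0.84 -2.32] gap 47.3 grip 63.3 F [ 0.  -1.1 -2.5]
N 5 dist 92 rot 0.3 row: -15.5 0.4 9.7 -0.0000 -0.0003 -0.0011 mid tcp [424. 324. 210.] mid grasp [541. 269. 126.]
[-0.838  0.004  0.546]
base [550.1 265.9 127.7] [-0.004 -0.004  1.   ]
red bbox [ 213  106   92  102 6642]
pred bbox [212. 109.] [ 95. 110.]
```

carry_out --targets "-15.5 0.4 9.7 0 -0.0003 -0.0011;-15.5 0.4 9.7 0 -0.0003 -0.0011;-15.5 0.4 9.7 0 -0.0003 -0.0011;-15.5 0.4 9.7 0 -0.0003 -0.0011;-15.5 0.4 9.7 0 -0.0003 -0.0011"

```text
clock: 36.13
position: [422.8, 321.2, 164.9]
orientation: [0.857, -0.193, 0.466, 0.103]
contact_force: [1.1, 1.1, -0.9]
finger_gap: 46.9
grip_force: 63.3
```

carry_out --targets "-10 0 6.6 0 0 0;-8 0 5.2 0 0 0;0 0 0 0 0 0;0 0 0 0 0 0"

```text
clock: 36.47
position: [423.0, 321.6, 143.8]
orientation: [0.858, -0.193, 0.465, 0.103]
contact_force: [-0.2, 0.3, -1.0]
finger_gap: 47.4
grip_force: 63.3
```

```bash
python3 - <<'E'
from h import *
st(); o=pose()@np.load("Gw.npy"); print("base",o[:3,3].round(1),o[:3,2].round(3))
E
```

```text
t 36.5 tcp [423.  321.6 143.8] z [ 0.759 -0.356 -0.545] x [ 0.492 -0.234  0.838] j [ 0.65  0.5  -0.85 -0.4  -0.84 -2.33] gap 47.4 grip 63.3 F [-0.2  0.3 -1. ]
base [548.1 262.8  15.3] [0.    0.001 1.   ]
```

carry_out --targets "-3.4 0 2.2 0 0 0;-2.5 0 1.6 0 0 0;0 0 0 0 0 0"

```text
clock: 36.72
position: [423.0, 322.3, 136.7]
orientation: [0.858, -0.192, 0.466, 0.103]
contact_force: [-0.2, -0.4, -2.1]
finger_gap: 47.4
grip_force: 63.3
```

carry_out --targets "-1 0 0.7 0 0 0;0 0 0 0 0 0"

```text
clock: 36.88
position: [423.1, 322.5, 135.5]
orientation: [0.858, -0.192, 0.466, 0.103]
contact_force: [0.1, 0.5, -1.6]
finger_gap: 47.0
grip_force: 63.3
```

carry_out --targets "-1 0 0.7 0 0 0;0 0 0 0 0 0"

```text
clock: 37.05
position: [423.1, 322.5, 134.2]
orientation: [0.858, -0.192, 0.466, 0.103]
contact_force: [0.1, -0.2, -1.3]
finger_gap: 47.5
grip_force: 63.3
```

```bash
python3 - <<'E'
from h import *
st(); o=pose()@np.load("Gw.npy"); print("base",o[:3,3].round(1),o[:3,2].round(3))
E
```

```text
t 37.0 tcp [423.1 322.5 134.2] z [ 0.76  -0.355 -0.545] x [ 0.493 -0.234  0.838] j [ 0.66  0.52 -0.86 -0.43 -0.84 -2.33] gap 47.5 grip 63.3 F [ 0.1 -0.2 -1.3]
base [548.4 263.9   5.8] [-0.     0.001  1.   ]
```

carry_out --targets "-0.8 0 0.5 0 0 0;0 0 0 0 0 0"

```text
clock: 37.22
position: [423.0, 322.5, 133.2]
orientation: [0.858, -0.192, 0.466, 0.103]
contact_force: [0.3, -0.3, -2.1]
finger_gap: 47.3
grip_force: 63.3
```

carry_out --targets "-0.8 0 0.5 0 0 0;0 0 0 0 0 0"

```text
clock: 37.38
position: [423.2, 322.5, 132.7]
orientation: [0.857, -0.192, 0.466, 0.103]
contact_force: [-1.5, -0.5, 3.8]
finger_gap: 47.4
grip_force: 63.9
```

carry_out --targets "0 0 0 0 0 0;0 0 0 0 0 0;0 0 0 0 0 0;0 0 0 0 0 0;0 0 0 0 0 0" --gripper 85

```text
clock: 37.8
position: [423.1, 322.5, 132.3]
orientation: [0.858, -0.192, 0.466, 0.103]
contact_force: [-0.4, -0.7, -0.9]
finger_gap: 85.0
grip_force: 0.0
```

carry_out --targets "0 0 -12 0 0 0;0 0 -22 0 0 0;0 0 -22 0 0 0;5 0 -22 0 0 0;10 0 -22 0 0 0"

```text
clock: 38.22
position: [353.3, 354.4, 199.4]
orientation: [0.858, -0.191, 0.465, 0.103]
contact_force: [-0.3, -0.2, 0.4]
finger_gap: 84.7
grip_force: 0.0
```

carry_out --targets "20 0 -15 0 0 0;25 0 -15 0 0 0;25 0 -10 0 0 0;25 0 -10 0 0 0;0 0 0 0 0 0"

```text
clock: 38.63
position: [364.4, 350.5, 311.2]
orientation: [0.857, -0.194, 0.468, 0.1]
contact_force: [1.2, 1.1, 1.8]
finger_gap: 84.9
grip_force: 0.0
```

```bash
python3 - <<'E'
from h import *
st(); A=tool([530,125,225],-9,90,-1); plan(A,spin=1,deg=5.5)
T=pose(); B=A.copy(); B[:3,3]=T[:3,3]+[40,-30,60]; plan(B,spin=1,deg=5.5); plan(A,B)
E
```

```text
t 38.6 tcp [364.4 350.5 311.2] z [ 0.763 -0.353 -0.542] x [ 0.487 -0.238  0.84 ] j [ 0.78  0.2  -0.62  0.26 -0.91 -2.16] gap 84.9 grip 0.0 F [1.2 1.1 1.8]
N 31 dist 288 rot 165.5 row: 6.9 -10.5 4.7 -0.0445 -0.0059 0.0817 mid tcp [539. 316. 382.] mid grasp [572. 228. 258.]
N 31 dist 78 rot 165.5 row: 1.4 -3.2 -0.6 -0.0445 -0.0059 0.0817 mid tcp [400. 363. 345.] mid grasp [433. 276. 221.]
N 8 dist 233 rot 0.0 row: -19.3 -21.7 -1.1 0.0000 -0.0000 0.0000 mid tcp [467. 223. 376.] mid grasp [467. 223. 221.]
```

carry_out --targets "6.9 -10.5 4.7 -0.0445 -0.0059 0.0817;6.9 -10.5 4.7 -0.0445 -0.0059 0.0817;6.9 -10.5 4.7 -0.0445 -0.0059 0.0817;6.9 -10.5 4.7 -0.0445 -0.0059 0.0817;6.9 -10.5 4.7 -0.0445 -0.0059 0.0817"

```text
clock: 39.05
position: [424.0, 369.9, 325.9]
orientation: [0.79, -0.415, 0.44, 0.097]
contact_force: [-0.6, -0.4, 0.3]
finger_gap: 84.9
grip_force: 0.0
```

carry_out --targets "6.9 -10.5 4.7 -0.0445 -0.0059 0.0817;6.9 -10.5 4.7 -0.0445 -0.0059 0.0817;6.9 -10.5 4.7 -0.0445 -0.0059 0.0817;6.9 -10.5 4.7 -0.0445 -0.0059 0.0817;6.9 -10.5 4.7 -0.0445 -0.0059 0.0817"

```text
clock: 39.47
position: [485.0, 359.3, 350.5]
orientation: [0.681, -0.614, 0.39, 0.087]
contact_force: [-0.1, 0.4, -0.6]
finger_gap: 85.1
grip_force: 0.0
```

carry_out --targets "6.9 -10.5 4.7 -0.0445 -0.0059 0.0817;6.9 -10.5 4.7 -0.0445 -0.0059 0.0817;6.9 -10.5 4.7 -0.0445 -0.0059 0.0817;6.9 -10.5 4.7 -0.0445 -0.0059 0.0817;6.9 -10.5 4.7 -0.0445 -0.0059 0.0817"

```text
clock: 39.88
position: [534.0, 320.6, 373.7]
orientation: [-0.534, 0.779, -0.32, -0.072]
contact_force: [0.5, -0.2, 0.3]
finger_gap: 84.8
grip_force: 0.0
```

carry_out --targets "6.9 -10.5 4.7 -0.0445 -0.0059 0.0817;6.9 -10.5 4.7 -0.0445 -0.0059 0.0817;6.9 -10.5 4.7 -0.0445 -0.0059 0.0817;6.9 -10.5 4.7 -0.0445 -0.0059 0.0817;6.9 -10.5 4.7 -0.0445 -0.0059 0.0817"

```text
clock: 40.3
position: [561.4, 261.8, 389.0]
orientation: [-0.359, 0.903, -0.232, -0.053]
contact_force: [0.6, 0.3, -0.5]
finger_gap: 85.2
grip_force: 0.0
```

```bash
python3 - <<'E'
from h import *
st(); A=tool([530,125,225],-9,90,-1); plan(A,spin=1,deg=5.5)
E
```

```text
t 40.3 tcp [561.4 261.8 389. ] z [ 0.071 -0.456 -0.887] x [-0.737 -0.623  0.261] j [ 0.39  0.5   0.24  1.43 -0.47 -0.34] gap 85.2 grip 0.0 F [ 0.6  0.3 -0.5]
N 11 dist 141 rot 58.7 row: 6.8 -10.6 4.3 -0.0447 -0.0065 0.0814 mid tcp [561. 189. 393.] mid grasp [558. 152. 243.]
```

carry_out --targets "6.8 -10.6 4.3 -0.0447 -0.0065 0.0814;6.8 -10.6 4.3 -0.0447 -0.0065 0.0814;6.8 -10.6 4.3 -0.0447 -0.0065 0.0814;6.8 -10.6 4.3 -0.0447 -0.0065 0.0814;6.8 -10.6 4.3 -0.0447 -0.0065 0.0814"

```text
clock: 40.72
position: [562.6, 195.8, 393.5]
orientation: [-0.165, 0.977, -0.13, -0.03]
contact_force: [0.4, 0.0, -0.7]
finger_gap: 84.8
grip_force: 0.0
```

carry_out --targets "6.8 -10.6 4.3 -0.0447 -0.0065 0.0814;6.8 -10.6 4.3 -0.0447 -0.0065 0.0814;6.8 -10.6 4.3 -0.0447 -0.0065 0.0814;6.8 -10.6 4.3 -0.0447 -0.0065 0.0814;6.8 -10.6 4.3 -0.0447 -0.0065 0.0814"

```text
clock: 41.13
position: [537.8, 135.4, 383.3]
orientation: [0.038, 0.999, -0.022, -0.005]
contact_force: [0.3, 0.7, -1.2]
finger_gap: 85.0
grip_force: 0.0
```

carry_out --targets "6.8 -10.6 4.3 -0.0447 -0.0065 0.0814;0 0 0 0 0 0;0 0 0 0 0 0"

```text
clock: 41.38
position: [530.1, 125.4, 380.1]
orientation: [0.076, 0.997, -0.001, -0.0]
contact_force: [-0.6, 0.3, -0.6]
finger_gap: 84.7
grip_force: 0.0
```

```bash
python3 - <<'E'
from h import *
import pickle
st(); c=cam("wrist"); im=snapshot("wrist"); pickle.dump(c,open("w11.pkl","wb")); cv2.imwrite("pics/w11.png",im)
a=np.radians(171.2); h=np.array([np.cos(a),np.sin(a)]); b=np.array([643,115])-40*h
print("p0",b,"base px",proj("w",[*b,24],c),"cap px",proj("w",[*(b+110*h),24],c))
H=cv2.cvtColor(im,cv2.COLOR_BGR2HSV)
u=proj("w",[*(b+40*h),48],c).astype(int); print("hsv",H[u[1]-25:u[1]+26:5,u[0]].tolist()); 
bg=cv2.inRange(H,(95,30,60),(125,255,255)); m=255-bg
# show a label print: coarse map around the bottle
k=H[max(0,u[1]-90):u[1]+70:10,u[0]-60:u[0]+61:10]; print("\n".join(" ".join("%3d/%3d/%3d"%tuple(x) for x in r) for r in k))
E
```

```text
t 41.4 tcp [530.1 125.4 380.1] z [-0.001 -0.003 -1.   ] x [-0.988  0.151  0.   ] j [ 0.08  0.31 -0.05  1.21 -0.    0.24] gap 84.7 grip 0.0 F [-0.6  0.3 -0.6]
p0 [682.52913526 108.88056655] base px [264.18051015 286.62951167] cap px [264.83473126 203.44231425]
hsv [[11, 150, 150], [11, 151, 150], [11, 150, 151], [12, 87, 155], [19, 27, 150], [17, 23, 154], [19, 29, 148], [24, 25, 151], [11, 137, 158], [11, 141, 155], [10, 141, 156]]
110/ 48/116 107/ 47/113 111/ 51/116 111/ 47/113 110/ 51/114 106/ 50/117 109/ 47/120 108/ 51/139 109/ 48/182 110/ 51/185 110/ 49/186 111/ 89/152 110/160/183
110/ 52/118 110/ 51/115 107/ 47/114 110/ 49/115 106/ 50/113 109/ 54/114 110/ 48/116 107/ 45/118 113/ 47/120 110/ 48/121 110/ 51/119 109/ 52/182 110/159/181
110/ 44/117 109/ 47/114 110/ 47/113 110/ 53/116 110/ 48/116 110/ 47/114 110/ 47/114 110/ 50/118 110/ 51/116 110/ 51/119 108/ 49/120 109/ 53/187 109/ 51/184
111/ 50/117 107/ 48/112 112/ 51/116 109/ 50/113 110/ 47/115 108/ 49/115 124/ 36/ 49 130/ 40/ 57 109/ 48/158 111/ 52/173 109/ 52/183 110/ 51/186 109/ 53/186
109/ 53/116 110/ 46/116 109/ 50/113 110/
[... 1131 characters left out ...]
/155  11/146/152  11/145/153 111/ 49/186 109/ 50/184 111/ 49/184 110/ 52/182
111/ 45/176 109/ 49/182 110/ 50/184 110/ 50/184 110/ 47/183 175/ 32/142 175/ 44/145   4/ 64/144   6/ 67/145 109/ 51/184 109/ 50/185 108/ 51/185  21/114/103
111/ 49/184 111/ 49/182 110/ 49/182 111/ 47/186 109/ 52/183 110/ 49/186 109/ 49/186 110/ 49/183 110/ 49/182 110/ 49/183 110/ 52/183 110/ 50/162  22/157/117
112/ 48/180 110/ 51/181 109/ 49/181 110/ 52/183 109/ 50/183 110/ 51/185 109/ 51/181 110/ 49/184 109/ 52/183 109/ 50/185 109/ 50/185  22/150/102  21/169/211
130/ 28/ 54 165/ 21/ 48 140/ 17/ 44 120/ 13/ 39 160/ 13/ 58 111/ 51/134 109/ 43/129 116/ 42/ 43  60/ 15/ 34 130/ 19/ 40 130/ 46/ 33  19/119/ 60  22/ 54/ 52
```

```bash
python3 - <<'E'
from h import *
import pickle
c=pickle.load(open("w11.pkl","rb")); im=cv2.imread("pics/w11.png"); H=cv2.cvtColor(im,cv2.COLOR_BGR2HSV)
bg=((H[...,0]>100)&(H[...,0]<122)&(H[...,2]>80)); m=cv2.morphologyEx((~bg).astype(np.uint8),cv2.MORPH_OPEN,np.ones((3,3)))
n,l,s,ce=cv2.connectedComponentsWithStats(m); i=l[240,264]; print(s[i]); m=(l==i).astype(np.uint8)
x,f,f0=fitbottle(m,c,[682.5,108.9,171.2]); print(x.round(1),f,f0,m.sum())
a=np.radians(x[2]); h=np.array([np.cos(a),np.sin(a),0]); g=np.array([x[0],x[1],29])+45*h; hd=x[2]-180
A=tool(g,hd,48,-1); print("grasp",g.round(1),"heading",hd); B=A.copy(); B[:3,3]-=90*A[:3,2]; plan(B,deg=4); plan(A,B,mm=20); np.save("A.npy",A); np.save("oa.npy",x)
E
```

```text
[ 247  202   44   98 3699]
[684.7 111.6 170.4] 27.915242110559504 369.1442215363771 3699
grasp [640.4 119.2  29. ] heading -9.633143658068093
N 11 dist 178 rot 42.0 row: 9.9 1.2 13.2 0.0003 -0.0666 0.0016 mid tcp [489. 139. 301.] mid grasp [544. 129. 156.]
N 5 dist 90 rot 0.0 row: 0.0 -0.0 18.0 0.0000 0.0000 -0.0000 mid tcp [508. 142. 178.] mid grasp [611. 124.  62.]
```

carry_out --targets "9.9 1.2 13.2 0 -0.0666 0.0016;9.9 1.2 13.2 0 -0.0666 0.0016;9.9 1.2 13.2 0 -0.0666 0.0016;9.9 1.2 13.2 0 -0.0666 0.0016;9.9 1.2 13.2 0 -0.0666 0.0016"

```text
clock: 41.85
position: [491.6, 138.7, 308.3]
orientation: [0.078, 0.983, -0.014, 0.167]
contact_force: [1.4, 0.9, 0.4]
finger_gap: 84.9
grip_force: 0.0
```

carry_out --targets "9.9 1.2 13.2 0 -0.0666 0.0016;9.9 1.2 13.2 0 -0.0666 0.0016;9.9 1.2 13.2 0 -0.0666 0.0016;9.9 1.2 13.2 0 -0.0666 0.0016;9.9 1.2 13.2 0 -0.0666 0.0016"

```text
clock: 42.27
position: [478.4, 147.0, 227.6]
orientation: [0.078, 0.941, -0.026, 0.328]
contact_force: [2.9, -0.2, -0.4]
finger_gap: 85.3
grip_force: 0.0
```

carry_out --targets "9.9 1.2 13.2 0 -0.0666 0.0016;0 0 0 0 0 0;0 0 0 0 0 0"

```text
clock: 42.52
position: [478.6, 147.9, 210.7]
orientation: [0.078, 0.932, -0.029, 0.353]
contact_force: [-0.2, -0.3, 0.0]
finger_gap: 84.6
grip_force: 0.0
```

```bash
python3 - <<'E'
from h import *
st(); plan(np.load("A.npy"),mm=20)
E
```

```text
t 42.5 tcp [478.6 147.9 210.7] z [ 0.654 -0.109 -0.748] x [-0.738  0.126 -0.663] j [ 0.19  0.26 -0.91 -0.29 -0.23  0.27] gap 84.6 grip 0.0 F [-0.2 -0.3  0. ]
N 5 dist 90 rot 0.5 row: -0.2 -0.3 18.0 0.0004 -0.0016 -0.0001 mid tcp [508. 142. 177.] mid grasp [610. 125.  62.]
```

carry_out --targets "-0.2 -0.3 18 0.0004 -0.0016 0;-0.2 -0.3 18 0.0004 -0.0016 0;-0.2 -0.3 18 0.0004 -0.0016 0;-0.2 -0.3 18 0.0004 -0.0016 0;-0.2 -0.3 18 0.0004 -0.0016 0"

```text
clock: 42.93
position: [540.5, 136.0, 145.9]
orientation: [0.079, 0.93, -0.029, 0.359]
contact_force: [-0.1, 1.2, 0.1]
finger_gap: 84.7
grip_force: 0.0
```

carry_out --targets "0 0 0 0 0 0;0 0 0 0 0 0"

```text
clock: 43.1
position: [539.6, 135.9, 145.8]
orientation: [0.08, 0.93, -0.03, 0.359]
contact_force: [-0.4, -0.5, -0.5]
finger_gap: 84.7
grip_force: 0.0
```

carry_out --targets "0 0 0 0 0 0;0 0 0 0 0 0;0 0 0 0 0 0;0 0 0 0 0 0;0 0 0 0 0 0" --gripper 30 --newtons 60

```text
clock: 43.52
position: [538.6, 136.0, 146.6]
orientation: [0.08, 0.929, -0.029, 0.36]
contact_force: [-4.4, 0.7, 8.7]
finger_gap: 47.6
grip_force: 62.2
```

```bash
python3 - <<'E'
from h import *
st(); T0=pose(); x=np.load("oa.npy")
hd=np.degrees(np.arctan2(T0[1,2],T0[0,2])); g=T0[:3,3]+155*T0[:3,2]; h=np.array([np.cos(np.radians(hd)),np.sin(np.radians(hd))])
s=(x[:2]-g[:2])@h; b=g[:2]+s*h; print("grasp",g.round(1),"base",b.round(1),"dist",s,"heading",hd)
To=obj([b[0],b[1],24],hd+180,0); G=np.linalg.inv(T0)@To; np.save("Ga.npy",G)
for hp in(0,-10,-20):
    P=obj([455,326,6],hp,90)@np.linalg.inv(G); print(hp,"place tcp",P[:3,3].round(1),"r",np.hypot(*P[:2,3]),"z",P[:3,2].round(2))
hp=-12
P=obj([455,326,6],hp,90)@np.linalg.inv(G); np.save("P.npy",P); W=P.copy(); W[2,3]+=150; np.save("W.npy",W)
L=T0.copy(); L[:3,3]+=[0,0,165]; plan(L,mm=18); W2=W.copy(); W2[:3,3]=L[:3,3]+[-20,50,0]; plan(W2,L,spin=-1,deg=5.5); plan(W,W2)
E
```

```text
t 43.5 tcp [538.6 136.  146.6] z [ 0.665 -0.112 -0.739] x [-0.728  0.127 -0.674] j [ 0.14  0.45 -0.88 -0.48 -0.21  0.24] gap 47.6 grip 62.2 F [-4.4  0.7  8.7]
grasp [641.6 118.7  32. ] base [684.7 111.4] dist 43.683965007747524 heading -9.536456265191177
0 place tcp [332.4 326.  154.1] r 465.61286378249815 z [ 0.74 -0.   -0.67]
-10 place tcp [334.3 347.3 154.1] r 482.04276448569186 z [ 0.73 -0.13 -0.67]
-20 place tcp [339.8 367.9 154.1] r 500.84995538960567 z [ 0.69 -0.25 -0.67]
N 10 dist 165 rot 0.0 row: -11.1 0.1 -12.2 -0.0000 -0.0000 -0.0000 mid tcp [539. 136. 229.] mid grasp [642. 119. 115.]
N 33 dist 54 rot 178.3 row: -2.1 1.1 -0.7 0.0043 0.0014 -0.0942 mid tcp [546. 168. 327.] mid grasp [651. 141. 216.]
N 8 dist 247 rot 0.0 row: -18.8 -15.4 -19.1 -0.0000 -0.0000 -0.0000 mid tcp [427. 269. 308.] mid grasp [539. 245. 203.]
```

carry_out --targets "-11.1 0.1 -12.2 0 0 0;-11.1 0.1 -12.2 0 0 0;-11.1 0.1 -12.2 0 0 0;-11.1 0.1 -12.2 0 0 0;-11.1 0.1 -12.2 0 0 0"

```text
clock: 43.93
position: [538.2, 136.1, 229.1]
orientation: [0.08, 0.929, -0.029, 0.359]
contact_force: [-0.2, 0.2, -2.0]
finger_gap: 47.3
grip_force: 62.1
```

carry_out --targets "-11.1 0.1 -12.2 0 0 0;-11.1 0.1 -12.2 0 0 0;-11.1 0.1 -12.2 0 0 0;-11.1 0.1 -12.2 0 0 0;-11.1 0.1 -12.2 0 0 0"

```text
clock: 44.35
position: [538.1, 136.4, 311.6]
orientation: [0.08, 0.929, -0.029, 0.359]
contact_force: [-1.3, 0.4, -2.2]
finger_gap: 47.4
grip_force: 62.1
```

carry_out --targets "-2.1 1.1 -0.7 0.0043 0.0014 -0.0942;-2.1 1.1 -0.7 0.0043 0.0014 -0.0942;-2.1 1.1 -0.7 0.0043 0.0014 -0.0942;-2.1 1.1 -0.7 0.0043 0.0014 -0.0942;-2.1 1.1 -0.7 0.0043 0.0014 -0.0942"

```text
clock: 44.77
position: [543.9, 142.8, 319.6]
orientation: [-0.138, 0.923, -0.123, 0.338]
contact_force: [-0.1, -0.8, -2.1]
finger_gap: 47.0
grip_force: 62.1
```

carry_out --targets "-2.1 1.1 -0.7 0.0043 0.0014 -0.0942;-2.1 1.1 -0.7 0.0043 0.0014 -0.0942;-2.1 1.1 -0.7 0.0043 0.0014 -0.0942;-2.1 1.1 -0.7 0.0043 0.0014 -0.0942;-2.1 1.1 -0.7 0.0043 0.0014 -0.0942"

```text
clock: 45.18
position: [547.2, 153.2, 325.1]
orientation: [-0.345, 0.865, -0.209, 0.298]
contact_force: [-1.7, -0.6, -1.6]
finger_gap: 47.2
grip_force: 62.1
```

carry_out --targets "-2.1 1.1 -0.7 0.0043 0.0014 -0.0942;-2.1 1.1 -0.7 0.0043 0.0014 -0.0942;-2.1 1.1 -0.7 0.0043 0.0014 -0.0942;-2.1 1.1 -0.7 0.0043 0.0014 -0.0942;-2.1 1.1 -0.7 0.0043 0.0014 -0.0942"

```text
clock: 45.6
position: [546.9, 165.3, 326.9]
orientation: [-0.533, 0.759, -0.283, 0.242]
contact_force: [-0.2, -0.1, -1.1]
finger_gap: 47.2
grip_force: 62.1
```

carry_out --targets "-2.1 1.1 -0.7 0.0043 0.0014 -0.0942;-2.1 1.1 -0.7 0.0043 0.0014 -0.0942;-2.1 1.1 -0.7 0.0043 0.0014 -0.0942;-2.1 1.1 -0.7 0.0043 0.0014 -0.0942;-2.1 1.1 -0.7 0.0043 0.0014 -0.0942"

```text
clock: 46.02
position: [542.5, 176.7, 324.9]
orientation: [0.692, -0.612, 0.341, -0.172]
contact_force: [-0.3, 0.4, -1.6]
finger_gap: 47.5
grip_force: 62.1
```

carry_out --targets "-2.1 1.1 -0.7 0.0043 0.0014 -0.0942;-2.1 1.1 -0.7 0.0043 0.0014 -0.0942;-2.1 1.1 -0.7 0.0043 0.0014 -0.0942;-2.1 1.1 -0.7 0.0043 0.0014 -0.0942;-2.1 1.1 -0.7 0.0043 0.0014 -0.0942"

```text
clock: 46.43
position: [534.7, 184.8, 320.1]
orientation: [0.813, -0.43, 0.381, -0.093]
contact_force: [-0.2, 0.6, -1.1]
finger_gap: 47.4
grip_force: 62.1
```

carry_out --targets "-2.1 1.1 -0.7 0.0043 0.0014 -0.0942;-2.1 1.1 -0.7 0.0043 0.0014 -0.0942;-2.1 1.1 -0.7 0.0043 0.0014 -0.0942;-2.1 1.1 -0.7 0.0043 0.0014 -0.0942;-2.1 1.1 -0.7 0.0043 0.0014 -0.0942"

```text
clock: 46.85
position: [524.6, 188.0, 313.9]
orientation: [0.889, -0.225, 0.4, -0.009]
contact_force: [0.1, 0.0, -1.6]
finger_gap: 48.0
grip_force: 62.1
```

```bash
python3 - <<'E'
from h import *
st(); plan(np.load("W.npy"),mm=30,deg=5)
o=pose()@np.load("Ga.npy"); print("base",o[:3,3].round(1),o[:3,2].round(3))
E
```

```text
t 46.9 tcp [524.6 188.  313.9] z [ 0.714 -0.164 -0.68 ] x [ 0.579 -0.407  0.706] j [ 0.27  0.18 -0.66 -0.03 -0.35 -2.52] gap 48.0 grip 62.1 F [ 0.1  0.  -1.6]
N 9 dist 250 rot 15.9 row: -19.2 -10.4 -17.3 0.0015 0.0008 -0.0307 mid tcp [434. 275. 312.] mid grasp [545. 250. 207.]
base [645.  167.5 165.4] [-0.052 -0.187  0.981]
```

carry_out --targets "-19.2 -10.4 -17.3 0.0015 0.0008 -0.0307;-19.2 -10.4 -17.3 0.0015 0.0008 -0.0307;-19.2 -10.4 -17.3 0.0015 0.0008 -0.0307;-19.2 -10.4 -17.3 0.0015 0.0008 -0.0307;-19.2 -10.4 -17.3 0.0015 0.0008 -0.0307"

```text
clock: 47.27
position: [422.9, 284.3, 312.1]
orientation: [0.902, -0.156, 0.402, 0.018]
contact_force: [0.2, -0.4, -1.4]
finger_gap: 47.6
grip_force: 62.3
```

carry_out --targets "-19.2 -10.4 -17.3 0.0015 0.0008 -0.0307;-19.2 -10.4 -17.3 0.0015 0.0008 -0.0307;-19.2 -10.4 -17.3 0.0015 0.0008 -0.0307;-19.2 -10.4 -17.3 0.0015 0.0008 -0.0307;0 0 0 0 0 0"

```text
clock: 47.68
position: [333.3, 353.3, 304.4]
orientation: [0.91, -0.097, 0.402, 0.04]
contact_force: [0.7, -0.5, -1.3]
finger_gap: 47.5
grip_force: 62.6
```

```bash
python3 - <<'E'
from h import *
st(); P=np.load("P.npy"); W=P.copy(); W[2,3]+=25; plan(W,mm=22)
o=pose()@np.load("Ga.npy"); print("base",o[:3,3].round(1),o[:3,2].round(3),"down",(P[:3,:3].T@[0,0,-1]).round(3))
c=cam("wrist"); im=snapshot("wrist"); cv2.imwrite("pics/w12.png",im)
q=np.array([proj("w",o[:3,3]+o[:3,:3]@np.array([15*np.cos(t),15*np.sin(t),110]),c) for t in np.linspace(0,6.28,30)]); print("pred cap top",q.min(0).round(0),q.max(0).round(0))
m=(im.max(2)<75).astype(np.uint8); u=q.mean(0).astype(int); n,l,s,ce=cv2.connectedComponentsWithStats(m[:u[1]+5]); print("dark",s[l[u[1],u[0]]])
E
```

```text
t 47.7 tcp [333.3 353.3 304.4] z [ 0.723 -0.151 -0.674] x [ 0.659 -0.145  0.738] j [ 0.79  0.14 -0.68  0.21 -0.67 -2.33] gap 47.5 grip 62.6 F [ 0.7 -0.5 -1.3]
N 6 dist 125 rot 0.1 row: -15.2 0.3 14.3 -0.0004 0.0001 -0.0000 mid tcp [334. 352. 242.] mid grasp [446. 329. 137.]
base [453.2 328.2 156.2] [ 0.    -0.002  1.   ] down [-0.739  0.003  0.674]
pred cap top [208. 122.] [312. 205.]
dark [ 209  121  100   46 3604]
```

carry_out --targets "-15.2 0.3 14.3 0 0 0;-15.2 0.3 14.3 0 0 0;-15.2 0.3 14.3 0 0 0;-15.2 0.3 14.3 0 0 0;-15.2 0.3 14.3 0 0 0"

```text
clock: 48.15
position: [338.4, 350.2, 199.9]
orientation: [0.909, -0.101, 0.402, 0.04]
contact_force: [0.6, 0.4, -1.2]
finger_gap: 47.5
grip_force: 62.5
```

carry_out --targets "-15.2 0.3 14.3 0 0 0;-8 0 7.3 0 0 0;0 0 0 0 0 0;0 0 0 0 0 0"

```text
clock: 48.48
position: [338.8, 350.3, 168.6]
orientation: [0.909, -0.1, 0.402, 0.041]
contact_force: [0.4, 0.1, -1.5]
finger_gap: 47.0
grip_force: 62.5
```

```bash
python3 - <<'E'
from h import *
st(); o=pose()@np.load("Ga.npy"); print("base",o[:3,3].round(1),o[:3,2].round(3)); plan(np.load("P.npy"),N=1)
E
```

```text
t 48.5 tcp [338.8 350.3 168.6] z [ 0.723 -0.155 -0.674] x [ 0.657 -0.15   0.739] j [ 0.78  0.37 -0.9  -0.24 -0.67 -2.34] gap 47.0 grip 62.5 F [ 0.4  0.1 -1.5]
base [458.7 324.7  20.5] [-0.001 -0.003  1.   ]
N 1 dist 15 rot 0.3 row: -13.3 -0.3 6.9 0.0011 -0.0004 -0.0053 mid tcp [337. 351. 161.] mid grasp [449. 327.  57.]
```

carry_out --targets "-4.4 0 4 0 0 0;-4.4 0 4 0 0 0;0 0 0 0 0 0"

```text
clock: 48.73
position: [338.5, 350.7, 156.4]
orientation: [0.909, -0.1, 0.402, 0.04]
contact_force: [-0.3, 0.4, -1.1]
finger_gap: 47.3
grip_force: 62.5
```

carry_out --targets "-1 0 0.9 0 0 0;0 0 0 0 0 0"

```text
clock: 48.9
position: [338.5, 350.8, 155.4]
orientation: [0.909, -0.1, 0.402, 0.04]
contact_force: [0.4, 0.0, -2.0]
finger_gap: 47.1
grip_force: 62.5
```

carry_out --targets "-0.8 0 0.7 0 0 0;0 0 0 0 0 0"

```text
clock: 49.07
position: [338.5, 350.9, 154.4]
orientation: [0.909, -0.1, 0.402, 0.04]
contact_force: [-0.2, 0.1, -1.4]
finger_gap: 47.4
grip_force: 62.5
```

carry_out --targets "-0.7 0 0.6 0 0 0;0 0 0 0 0 0"

```text
clock: 49.23
position: [338.4, 350.9, 153.3]
orientation: [0.909, -0.1, 0.402, 0.04]
contact_force: [0.1, -1.0, -1.6]
finger_gap: 47.4
grip_force: 62.5
```

```bash
python3 - <<'E'
from h import *
st(); o=pose()@np.load("Ga.npy"); print("base",o[:3,3].round(1),o[:3,2].round(3))
E
```

```text
t 49.2 tcp [338.4 350.9 153.3] z [ 0.723 -0.154 -0.673] x [ 0.656 -0.15   0.74 ] j [ 0.78  0.41 -0.92 -0.29 -0.67 -2.34] gap 47.4 grip 62.5 F [ 0.1 -1.  -1.6]
base [458.5 325.5   5.3] [-0.002 -0.004  1.   ]
```

carry_out --targets "-0.7 0 0.6 0 0 0;0 0 0 0 0 0"

```text
clock: 49.4
position: [338.6, 351.0, 153.0]
orientation: [0.909, -0.1, 0.403, 0.04]
contact_force: [-3.7, -1.3, 8.8]
finger_gap: 47.2
grip_force: 63.3
```

carry_out --targets "-0.7 0 0.6 0 0 0;0 0 0 0 0 0"

```text
clock: 49.57
position: [338.7, 351.0, 152.6]
orientation: [0.908, -0.101, 0.404, 0.04]
contact_force: [-7.7, -1.9, 19.0]
finger_gap: 47.5
grip_force: 64.7
```

carry_out --targets "0.7 0 -0.6 0 0 0;0 0 0 0 0 0"

```text
clock: 49.73
position: [338.6, 351.0, 153.0]
orientation: [0.909, -0.1, 0.403, 0.04]
contact_force: [-3.8, -0.3, 8.5]
finger_gap: 47.3
grip_force: 63.5
```

carry_out --targets "0 0 0 0 0 0;0 0 0 0 0 0;0 0 0 0 0 0;0 0 0 0 0 0;0 0 0 0 0 0" --gripper 85

```text
clock: 50.15
position: [338.4, 350.8, 152.4]
orientation: [0.909, -0.1, 0.402, 0.04]
contact_force: [-0.1, -0.4, -0.1]
finger_gap: 85.2
grip_force: 0.0
```

carry_out --targets "0 0 -12 0 0 0;0 0 -20 0 0 0;0 0 -20 0 0 0;10 0 -20 0 0 0;15 0 -20 0 0 0"

```text
clock: 50.57
position: [287.1, 360.9, 232.9]
orientation: [0.909, -0.099, 0.402, 0.041]
contact_force: [0.1, 0.3, 0.1]
finger_gap: 85.1
grip_force: 0.0
```

carry_out --targets "25 0 -20 0 0 0;25 0 -20 0 0 0;25 0 -20 0 0 0;20 0 -15 0 0 0;0 0 0 0 0 0"

```text
clock: 50.98
position: [297.2, 359.2, 358.6]
orientation: [0.908, -0.102, 0.404, 0.037]
contact_force: [0.8, 0.4, 1.0]
finger_gap: 84.8
grip_force: 0.0
```

```bash
python3 - <<'E'
from h import *
st(); im=snapshot("top")[60:300,70:440]; s=snapshot("side")[100:330,120:350]
cv2.imwrite("pics/fin.png",np.vstack([cv2.resize(im,(460,298),interpolation=cv2.INTER_CUBIC),cv2.resize(s,(460,300),interpolation=cv2.INTER_CUBIC)]))
cv2.imwrite("pics/fin.png",np.hstack([cv2.resize(im,(425,276),interpolation=cv2.INTER_CUBIC),cv2.resize(s,(375,276),interpolation=cv2.INTER_CUBIC)]))
cv2.imwrite("pics/ftop.png",im);cv2.imwrite("pics/fside.png",s)
E
```

```text
t 51.0 tcp [297.2 359.2 358.6] z [ 0.727 -0.15  -0.67 ] x [ 0.652 -0.154  0.742] j [ 0.86  0.06 -0.59  0.43 -0.71 -2.24] gap 84.8 grip 0.0 F [0.8 0.4 1. ]
```

View pics/fin.png

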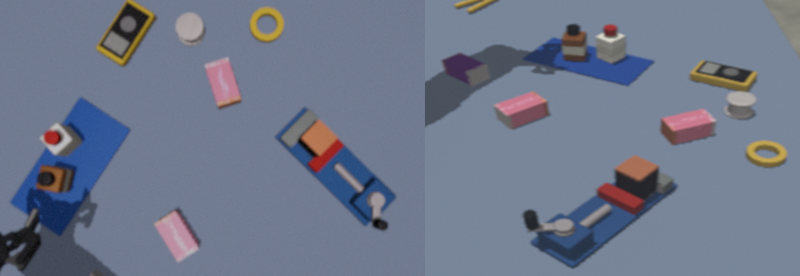

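The final picture shows the sink upright in the vise at (320,138), and both bottles upright on the mat: white cap (53,138), amber cap (45,178). I'll check the bottle positions against the mat and the crank angle by number.

```bash
python3 - <<'E'
from h import *
im=cv2.imread("pics/ftop.png"); H=cv2.cvtColor(im,cv2.COLOR_BGR2HSV); off=np.array([70,60])
C=np.array([485.6,306.3]); ay=np.radians(146.7); Y=np.array([np.cos(ay),np.sin(ay)]); X=np.array([Y[1],-Y[0]])
def comp(m,u,z,n):
    k,l,s,ce=cv2.connectedComponentsWithStats(m.astype(np.uint8)); j=min(range(1,k),key=lambda i:np.linalg.norm(ce[i]-u)+(1e3 if s[i,4]<12 else 0)); w=at("top",*(ce[j]+off),z)[:2]
    print(n,"px",ce[j].round(1),"area",s[j,4],"world",w.round(1),"mat xy",np.round([(w-C)@X,(w-C)@Y],1)); return w
red=((H[...,0]<6)|(H[...,0]>174))&(H[...,1]>130)
comp(red,np.array([53,138])/1.149,113,"white cap")
comp(im.max(2)<60,np.array([47,180])/1.149,113,"amber cap")
k=comp(im.max(2)<60,np.array([380,225])/1.149,112,"knob"); d=k-[424.1,-317]; print("knob az",np.degrees(np.arctan2(d[1],d[0])),np.hypot(*d))
comp((H[...,0]>4)&(H[...,0]<16)&(H[...,1]>110),np.array([320,138])/1.149,102,"copper")
blue=(H[...,0]>105)&(H[...,0]<120)&(H[...,1]>160); blue[:, 150:]=0
q=cv2.findNonZero(blue.astype(np.uint8)); r=cv2.boxPoints(cv2.minAreaRect(q)); P=np.array([at("top",*(p+off),6)[:2] for p in r]); print("mat",P.round(0).tolist(),P.mean(0))
E
```

```text
white cap px [ 45.1 119.1] area 127 world [538.6 312.5] mat xy [ 34.3 -40.9]
amber cap px [ 39.7 155.1] area 134 world [459.3 322.5] mat xy [-0.9 30.9]
knob px [330.3 194.4] area 80 world [ 380.6 -313.1] mat xy [-575.4 -252.3]
knob az 174.91302348837033 43.66027654596491
copper px [277.  120.4] area 570 world [ 541.2 -199.7] mat xy [-392.4 -324.2]
mat [[408.0, 433.0], [631.0, 290.0], [562.0, 184.0], [340.0, 327.0]] [485.47586101 308.13596468]
```

The white bottle was knocked to (539,312), still upright but near the mat's edge. The crank also sprang back towards az 175–180 when I let go. I'll mend both, starting with a top-down look at the white bottle.

```bash
python3 - <<'E'
from h import *
A=tool([538.6,312.5,215],-25,90,1); plan(A,deg=5)
E
```

```text
N 10 dist 247 rot 49.2 row: 23.3 -3.2 9.7 -0.0100 -0.0829 0.0203 mid tcp [417. 342. 388.] mid grasp [478. 326. 246.]
```

carry_out --targets "23.3 -3.2 9.7 -0.01 -0.0829 0.0203;23.3 -3.2 9.7 -0.01 -0.0829 0.0203;23.3 -3.2 9.7 -0.01 -0.0829 0.0203;23.3 -3.2 9.7 -0.01 -0.0829 0.0203;23.3 -3.2 9.7 -0.01 -0.0829 0.0203"

```text
clock: 51.5
position: [417.8, 342.1, 386.5]
orientation: [0.965, -0.162, 0.203, 0.021]
contact_force: [0.7, 0.3, -0.6]
finger_gap: 84.9
grip_force: 0.0
```

carry_out --targets "23.3 -3.2 9.7 -0.01 -0.0829 0.0203;23.3 -3.2 9.7 -0.01 -0.0829 0.0203;23.3 -3.2 9.7 -0.01 -0.0829 0.0203;23.3 -3.2 9.7 -0.01 -0.0829 0.0203;23.3 -3.2 9.7 -0.01 -0.0829 0.0203"

```text
clock: 51.92
position: [539.5, 312.1, 367.7]
orientation: [0.976, -0.217, -0.003, 0.001]
contact_force: [-1.1, 1.4, -0.1]
finger_gap: 85.0
grip_force: 0.0
```

carry_out --targets "0 0 0 0 0 0;0 0 0 0 0 0"

```text
clock: 52.08
position: [539.6, 312.0, 366.4]
orientation: [0.976, -0.217, -0.002, 0.002]
contact_force: [-0.2, -0.2, -0.6]
finger_gap: 85.0
grip_force: 0.0
```

```bash
python3 - <<'E'
from h import *
import pickle
st(); c=cam("wrist"); im=snapshot("wrist"); pickle.dump(c,open("w13.pkl","wb")); cv2.imwrite("pics/w13.png",im)
H=cv2.cvtColor(im,cv2.COLOR_BGR2HSV)
red=((H[...,0]<6)|(H[...,0]>174))&(H[...,1]>130)
k,l,s,ce=cv2.connectedComponentsWithStats(red.astype(np.uint8))
for i in range(1,k):
    if s[i,4]>300: print("red",s[i],ce[i].round(0),at("w",*ce[i],108,c).round(1))
w=(H[...,1]<45)&(H[...,2]>110); w=cv2.morphologyEx(w.astype(np.uint8),cv2.MORPH_CLOSE,np.ones((3,3)))
k,l,s,ce=cv2.connectedComponentsWithStats(w)
for i in range(1,k):
    if s[i,4]>400: print("white",s[i],ce[i].round(0),at("w",*ce[i],86,c).round(1))
E
```

```text
t 52.1 tcp [539.6 312.  366.4] z [-0.005 -0.003 -1.   ] x [ 0.906 -0.424 -0.003] j [ 0.39  0.45  0.14  1.26 -0.   -2.31] gap 85.0 grip 0.0 F [-0.2 -0.2 -0.6]
red [237 181  34  35 737] [256. 199.] [535.3 315.9 108. ]
white [ 220  143   78   95 2740] [259. 184.] [540.  310.8  86. ]
```

```bash
cat >> h.py <<'E'
def fitup(m,c,p0):
    """upright bottle on the mat (base z=6): p=[x,y,yaw deg]"""
    def mask(p):
        a=np.radians(p[2]); h=np.array([np.cos(a),np.sin(a),0]); s=np.array([-h[1],h[0],0]); k=np.array([0,0,1.]); b=np.array([p[0],p[1],6.])
        B=[b+z*k+i*24*s+j*24*h for z in(0,80) for i in(-1,1) for j in(-1,1)]; C=[b+z*k+15*np.cos(t)*s+15*np.sin(t)*h for z in(80,110) for t in np.linspace(0,6.28,24)]
        o=np.zeros((m.shape[0]*4,m.shape[1]*4),np.uint8)
        for P in(B,C): cv2.fillConvexPoly(o,cv2.convexHull(((np.array([proj("w",x,c) for x in P])+.5)*4-.5).round().astype(np.int32)),255)
        return cv2.resize(o,m.shape[::-1],interpolation=cv2.INTER_AREA)/255.
    M=cv2.GaussianBlur((m>0).astype(float),(0,0),1.5); f=lambda p:((cv2.GaussianBlur(mask(p),(0,0),1.5)-M)**2).sum()
    return min((minimize(f,[p0[0],p0[1],y],method="Nelder-Mead",options=dict(initial_simplex=np.array([p0[0],p0[1],y])+np.array([[0,0,0],[6,0,0],[0,6,0],[0,0,8]]),xatol=.1,fatol=.1)) for y in(-70,-47,-25,0)),key=lambda r:r.fun)
E
python3 - <<'E'
from h import *
import pickle
c=pickle.load(open("w13.pkl","rb")); im=cv2.imread("pics/w13.png"); H=cv2.cvtColor(im,cv2.COLOR_BGR2HSV).astype(int)
blue=(H[...,0]>100)&(H[...,0]<125)&(H[...,1]>38)
m=cv2.morphologyEx((~blue).astype(np.uint8),cv2.MORPH_OPEN,np.ones((3,3)))
for r in H[130:260:10,200:321:10]: print(" ".join("%3d/%3d/%3d"%tuple(x) for x in r))
k,l,s,ce=cv2.connectedComponentsWithStats(m); i=l[199,256]; print(s[i])
r=fitup((l==i).astype(np.uint8),c,[537,313]); print(r.x.round(1),r.fun)
E
```

```text
112/ 49/129 108/ 51/130 107/ 52/127 110/ 80/118 111/142/126 111/147/123 111/146/124 111/147/125 111/157/122 111/162/121 111/159/122 111/162/120 110/166/120
109/ 54/132 110/ 50/128 110/ 50/127 111/113/120 112/134/126 112/140/124 111/141/125 110/148/124 112/147/123 111/151/120 111/163/119 110/170/120 109/168/120
110/ 51/200 111/ 50/200 109/ 51/191 110/145/199  18/ 10/131  19/ 16/127  13/ 18/131 111/129/123 112/143/123 110/160/118 111/155/120 111/162/121 110/159/119
110/ 49/201 110/ 49/202 109/ 50/200 110/146/206  16/ 19/176  16/ 19/174  18/ 18/145  11/ 15/134  19/ 22/129 111/145/121 111/154/121 110/156/121 110/159/119
110/ 51/200 110/ 51/200 110/ 48/201 113/ 93/143  14/ 19/178  19/ 20/178  18/ 19/175  17/ 20/176  10/ 19/162 111/144/119 111/147/123 110/159/122 111/159/119
110/ 49/201 110/ 50/203 110/ 52/203  18/ 11/236   4/ 40/147 177/119/120 177/113/115  17/ 21/172  19/ 21/173 111/138/124 111/151/123 111/159/119 111/162/120
109/ 48/201 110/ 50/200 109/ 49/202   0/  0/244 177/131/138 178/132/139 178/135/138 179/126/123  16/ 17/162 111/157/203 111/148/122 112/150/122 111/164/118
110/ 50/
[... 293 characters left out ...]
11/153/123
110/ 50/202 110/ 49/201 110/ 63/195 111/147/206 111/153/204 112/148/202   2/ 59/ 87   3/ 51/ 95  11/ 17/123  15/ 19/131 111/159/199 110/164/201 110/169/160
111/ 49/204 109/ 53/202 111/ 98/183 111/151/203 111/155/203 111/138/191  12/ 20/129  15/ 20/129  12/ 38/121   7/ 84/ 97 111/159/197 111/167/199 110/167/197
110/ 51/201 110/ 49/203 111/140/191 111/153/203 111/156/203 113/136/180   4/ 76/ 94   7/ 84/ 94   6/ 94/ 98   9/118/125 149/ 51/110 110/169/195 111/166/197
111/ 50/200 110/ 51/201 111/156/200 111/159/201 111/162/198 114/133/176  11/137/170  11/139/178  11/139/180  11/141/179  11/139/163 110/166/197 110/170/196
[ 220  143   89  154 6996]
[538.1 316.9 -48.3] 3244.4114670397216
```

```bash
python3 - <<'E'
from h import *
import pickle
c=pickle.load(open("w13.pkl","rb")); im=cv2.imread("pics/w13.png"); H=cv2.cvtColor(im,cv2.COLOR_BGR2HSV).astype(int)
blue=(H[...,0]>100)&(H[...,0]<125)&(H[...,1]>38)
m=cv2.morphologyEx((~blue).astype(np.uint8),cv2.MORPH_OPEN,np.ones((3,3)))[:213]
k,l,s,ce=cv2.connectedComponentsWithStats(m); i=l[199,256]; print(s[i])
r=fitup((l==i).astype(np.uint8),c,[537,313]); print(r.x.round(1),r.fun)
x=r.x; C=np.array([485.5,307]); ay=np.radians(146.9); Y=np.array([np.cos(ay),np.sin(ay)]); X=np.array([Y[1],-Y[0]])
for i in(-24,24):
  for j in(-24,24):
    a=np.radians(x[2]); p=x[:2]+i*np.array([np.cos(a),np.sin(a)])+j*np.array([-np.sin(a),np.cos(a)])-C; print("corner mat",round(p@X,1),round(p@Y,1))
A=tool([x[0],x[1],150],x[2] if abs(x[2]+25)<46 else x[2]+90,90,1); plan(A,deg=5)
E
```

```text
[ 220  143   69   70 3349]
[538.7 316.7  42.3] 21.537457239228438
corner mat 7.9 -56.5
corner mat 20.0 -10.0
corner mat 54.4 -68.6
corner mat 66.5 -22.1
N 32 dist 63 rot 157.3 row: 0.2 -0.1 2.0 -0.0000 0.0002 -0.0858 mid tcp [540. 314. 336.] mid grasp [540. 314. 181.]
```

```bash
python3 - <<'E'
from h import *
A=tool([538.7,316.7,140],-47.7,90,1); plan(A,deg=5); B=tool([538.7,316.7,74],-47.7,90,1); plan(B,A,mm=17)
print("delta tool",(A[:3,:3].T@[7,-49,0]).round(1))
E
```

```text
N 5 dist 73 rot 22.7 row: -0.4 -0.8 14.5 0.0009 0.0002 0.0793 mid tcp [538. 315. 331.] mid grasp [538. 314. 176.]
N 4 dist 66 rot 0.0 row: 0.0 0.0 16.5 0.0000 0.0000 -0.0000 mid tcp [539. 317. 262.] mid grasp [539. 317. 107.]
delta tool [41.  27.8  0. ]
```

carry_out --targets "-0.4 -0.8 14.5 0.0009 0.0002 0.0793;-0.4 -0.8 14.5 0.0009 0.0002 0.0793;-0.4 -0.8 14.5 0.0009 0.0002 0.0793;-0.4 -0.8 14.5 0.0009 0.0002 0.0793;-0.4 -0.8 14.5 0.0009 0.0002 0.0793" --gripper 66

```text
clock: 52.55
position: [537.3, 317.6, 296.7]
orientation: [0.914, -0.405, 0.001, -0.001]
contact_force: [0.1, 0.7, 1.5]
finger_gap: 66.1
grip_force: 0.0
```

carry_out --targets "0 0 0 0 0 0;0 0 0 0 0 0"

```text
clock: 52.72
position: [537.7, 317.4, 297.2]
orientation: [0.915, -0.403, 0.001, -0.001]
contact_force: [-0.0, 0.0, 0.4]
finger_gap: 65.4
grip_force: 0.0
```

```bash
python3 - <<'E'
from h import *
st(); B=tool([538.7,316.7,74],-47.7,90,1); plan(B,N=5)
E
```

```text
t 52.7 tcp [537.7 317.4 297.2] z [ 0.002  0.001 -1.   ] x [ 0.676 -0.737  0.   ] j [ 0.4   0.48 -0.01  1.08  0.   -1.91] gap 65.4 grip 0.0 F [-0.   0.   0.4]
N 5 dist 68 rot 0.3 row: 0.2 -0.0 13.6 -0.0004 -0.0001 0.0008 mid tcp [538. 317. 263.] mid grasp [538. 317. 108.]
```

Descend, grip lightly, lift 15 mm, shift along the mat, lower.

carry_out --targets "0.2 0 13.6 0 0 0;0.2 0 13.6 0 0 0;0.2 0 13.6 0 0 0;0.2 0 13.6 0 0 0;0.2 0 13.6 0 0 0"

```text
clock: 53.13
position: [539.5, 316.7, 229.9]
orientation: [0.915, -0.403, 0.001, -0.002]
contact_force: [0.5, 0.6, -0.5]
finger_gap: 66.0
grip_force: 0.0
```

carry_out --targets "0 0 0 0 0 0;0 0 0 0 0 0;0 0 0 0 0 0;0 0 0 0 0 0;0 0 0 0 0 0" --gripper 30 --newtons 40

```text
clock: 53.55
position: [539.9, 316.5, 230.0]
orientation: [0.915, -0.404, 0.001, -0.002]
contact_force: [-0.0, 0.1, -2.1]
finger_gap: 47.3
grip_force: 46.7
```

carry_out --targets "0 0 -8 0 0 0;0 0 -7 0 0 0;0 0 0 0 0 0"

```text
clock: 53.8
position: [540.1, 316.5, 246.2]
orientation: [0.915, -0.404, 0.001, -0.002]
contact_force: [0.1, 1.0, -1.3]
finger_gap: 47.5
grip_force: 46.8
```

carry_out --targets "10 7 0 0 0 0;10 7 0 0 0 0;10 7 0 0 0 0;11 7 0 0 0 0;0 0 0 0 0 0"

```text
clock: 54.22
position: [547.0, 264.4, 243.9]
orientation: [0.914, -0.405, 0.001, -0.001]
contact_force: [-1.1, 0.8, -1.1]
finger_gap: 47.5
grip_force: 46.7
```

carry_out --targets "0 0 6 0 0 0;0 0 5 0 0 0;0 0 0 0 0 0"

```text
clock: 54.47
position: [546.3, 267.2, 231.6]
orientation: [0.915, -0.404, -0.0, -0.001]
contact_force: [-0.4, -0.2, -2.8]
finger_gap: 47.4
grip_force: 46.8
```

```bash
python3 -c "
from h import *
st()"
```

```text
t 54.5 tcp [546.3 267.2 231.6] z [ 0.     0.001 -1.   ] x [ 0.673 -0.739 -0.001] j [ 0.32  0.5  -0.16  0.91  0.   -1.99] gap 47.4 grip 46.8 F [-0.4 -0.2 -2.8]
```

carry_out --targets "0 0 1.5 0 0 0;0 0 0 0 0 0"

```text
clock: 54.63
position: [546.5, 267.5, 231.1]
orientation: [0.915, -0.404, 0.0, -0.001]
contact_force: [0.1, 0.2, -1.6]
finger_gap: 47.4
grip_force: 46.7
```

carry_out --targets "0 0 1 0 0 0;0 0 0 0 0 0"

```text
clock: 54.8
position: [546.6, 267.4, 230.4]
orientation: [0.915, -0.404, 0.001, -0.001]
contact_force: [-0.2, -1.0, -0.4]
finger_gap: 47.5
grip_force: 46.7
```

carry_out --targets "0 0 0.8 0 0 0;0 0 0 0 0 0"

```text
clock: 54.97
position: [546.6, 267.3, 229.7]
orientation: [0.915, -0.404, 0.001, -0.001]
contact_force: [-1.1, 0.2, -2.3]
finger_gap: 47.3
grip_force: 46.7
```

carry_out --targets "0 0 0.8 0 0 0;0 0 0 0 0 0"

```text
clock: 55.13
position: [546.6, 267.2, 229.4]
orientation: [0.915, -0.404, 0.001, -0.001]
contact_force: [-2.3, -1.9, 4.2]
finger_gap: 47.4
grip_force: 47.3
```

carry_out --targets "0 0 0 0 0 0;0 0 0 0 0 0;0 0 0 0 0 0;0 0 0 0 0 0;0 0 0 0 0 0" --gripper 70

```text
clock: 55.55
position: [546.6, 267.2, 228.9]
orientation: [0.915, -0.404, 0.001, -0.001]
contact_force: [0.4, 0.9, -1.0]
finger_gap: 69.9
grip_force: 0.0
```

carry_out --targets "0 0 -15 0 0 0;0 0 -30 0 0 0;0 0 -35 0 0 0;0 0 -35 0 0 0;0 0 -35 0 0 0"

```text
clock: 55.97
position: [546.0, 266.8, 380.6]
orientation: [0.915, -0.404, 0.001, -0.001]
contact_force: [0.1, 1.0, 0.2]
finger_gap: 69.6
grip_force: 0.0
```

```bash
python3 - <<'E'
from h import *
st(); A=tool([379.2,-315.4,195],0,90,-1); T=pose(); B=A.copy(); B[:3,3]=T[:3,3]+[-60,-190,0]; plan(B,spin=1,deg=5.5); plan(A,B,mm=30)
im=snapshot("top")[60:300,70:440]; H=cv2.cvtColor(im,cv2.COLOR_BGR2HSV); off=np.array([70,60])
m=((H[...,0]<6)|(H[...,0]>174))&(H[...,1]>130); k,l,s,ce=cv2.connectedComponentsWithStats(m.astype(np.uint8))
for i in range(1,k):
    if s[i,4]>30: print(ce[i].round(1),s[i,4],at("top",*(ce[i]+off),113).round(1))
E
```

```text
t 56.0 tcp [546.  266.8 380.6] z [ 0.002  0.002 -1.   ] x [ 0.673 -0.739  0.   ] j [ 0.32  0.41  0.11  1.27  0.   -1.99] gap 69.6 grip 0.0 F [0.1 1.  0.2]
N 25 dist 199 rot 132.3 row: 10.0 -0.6 -0.0 -0.0001 0.0001 0.0924 mid tcp [578. 152. 381.] mid grasp [578. 152. 226.]
N 14 dist 408 rot 0.0 row: 7.6 -28.0 2.2 0.0000 0.0000 0.0000 mid tcp [ 433. -119.  365.] mid grasp [ 433. -119.  210.]
[ 66.8 116.1] 119 [545.9 264.4 113. ]
[282.7 135.5] 285 [ 507.4 -210.3  113. ]
```

carry_out --targets "10 -0.6 0 0 0 0.0924;10 -0.6 0 0 0 0.0924;10 -0.6 0 0 0 0.0924;10 -0.6 0 0 0 0.0924;10 -0.6 0 0 0 0.0924"

```text
clock: 56.43
position: [575.2, 226.0, 378.8]
orientation: [0.796, -0.605, 0.0, -0.001]
contact_force: [0.8, 0.2, 1.2]
finger_gap: 70.1
grip_force: 0.0
```

carry_out --targets "10 -0.6 0 0 0 0.0924;10 -0.6 0 0 0 0.0924;10 -0.6 0 0 0 0.0924;10 -0.6 0 0 0 0.0924;10 -0.6 0 0 0 0.0924"

```text
clock: 56.85
position: [582.6, 176.7, 378.7]
orientation: [-0.637, 0.771, -0.0, 0.001]
contact_force: [0.1, 0.2, -0.4]
finger_gap: 69.9
grip_force: 0.0
```

carry_out --targets "10 -0.6 0 0 0 0.0924;10 -0.6 0 0 0 0.0924;10 -0.6 0 0 0 0.0924;10 -0.6 0 0 0 0.0924;10 -0.6 0 0 0 0.0924"

```text
clock: 57.27
position: [567.2, 129.4, 378.6]
orientation: [-0.443, 0.896, 0.0, 0.001]
contact_force: [-0.1, -0.8, 0.2]
finger_gap: 69.9
grip_force: 0.0
```

carry_out --targets "10 -0.6 0 0 0 0.0924;10 -0.6 0 0 0 0.0924;10 -0.6 0 0 0 0.0924;10 -0.6 0 0 0 0.0924;10 -0.6 0 0 0 0.0924"

```text
clock: 57.68
position: [532.3, 94.0, 378.5]
orientation: [-0.226, 0.974, 0.001, 0.001]
contact_force: [0.3, 0.9, -0.4]
finger_gap: 70.1
grip_force: 0.0
```

carry_out --targets "10 -0.6 0 0 0 0.0924;10 -0.6 0 0 0 0.0924;10 -0.6 0 0 0 0.0924;10 -0.6 0 0 0 0.0924;10 -0.6 0 0 0 0.0924"

```text
clock: 58.1
position: [485.2, 77.7, 378.4]
orientation: [0.003, 1.0, 0.001, 0.001]
contact_force: [0.0, -0.4, -0.2]
finger_gap: 69.8
grip_force: 0.0
```

```bash
python3 - <<'E'
from h import *
st(); A=tool([379.2,-315.4,195],0,90,-1); plan(A,N=15)
E
```

```text
t 58.1 tcp [485.2  77.7 378.4] z [ 0.002  0.002 -1.   ] x [-1.     0.006 -0.002] j [-0.01  0.21 -0.19  1.17  0.   -0.  ] gap 69.8 grip 0.0 F [ 0.  -0.4 -0.2]
N 15 dist 408 rot 0.4 row: 7.0 -26.2 1.9 0.0001 0.0001 -0.0004 mid tcp [ 432. -119.  364.] mid grasp [ 432. -119.  209.]
```

carry_out --targets "7 -26.2 1.9 0 0 0;7 -26.2 1.9 0 0 0;7 -26.2 1.9 0 0 0;7 -26.2 1.9 0 0 0;7 -26.2 1.9 0 0 0" --gripper 62

```text
clock: 58.52
position: [450.1, -54.0, 368.7]
orientation: [0.0, 1.0, 0.001, 0.001]
contact_force: [1.5, -0.5, -0.3]
finger_gap: 62.3
grip_force: 0.0
```

carry_out --targets "7 -26.2 1.9 0 0 0;7 -26.2 1.9 0 0 0;7 -26.2 1.9 0 0 0;7 -26.2 1.9 0 0 0;7 -26.2 1.9 0 0 0"

```text
clock: 58.93
position: [415.0, -185.2, 358.9]
orientation: [0.0, 1.0, 0.001, 0.001]
contact_force: [0.3, -0.6, 0.3]
finger_gap: 61.8
grip_force: 0.0
```

carry_out --targets "7 -26.2 1.9 0 0 0;7 -26.2 1.9 0 0 0;7 -26.2 1.9 0 0 0;7 -26.2 1.9 0 0 0;7 -26.2 1.9 0 0 0"

```text
clock: 59.35
position: [379.9, -316.2, 349.1]
orientation: [0.0, 1.0, 0.001, 0.001]
contact_force: [0.7, -0.6, 0.3]
finger_gap: 62.0
grip_force: 0.0
```

carry_out --targets "0 0 0 0 0 0;0 0 0 0 0 0"

```text
clock: 59.52
position: [380.1, -315.8, 348.8]
orientation: [0.001, 1.0, 0.001, 0.001]
contact_force: [0.2, 0.5, 0.2]
finger_gap: 62.3
grip_force: 0.0
```

```bash
python3 - <<'E'
from h import *
import pickle
st(); c=cam("wrist"); im=snapshot("wrist"); cv2.imwrite("pics/w14.png",im); 
for az in(150,165,178,190):
    p=np.array([424.1+45*np.cos(np.radians(az)),-317+45*np.sin(np.radians(az)),120.5]); print(az,p.round(1),"knob top px",proj("w",p,c).round(0),"bottom",proj("w",[*p[:2],76],c).round(0))
m=(im.max(2)<58).astype(np.uint8); k,l,s,ce=cv2.connectedComponentsWithStats(m)
for i in range(1,k):
    if s[i,4]>80: print(s[i],ce[i].round(0))
B=tool([379.2,-315.4,100],0,90,-1); plan(B,N=4)
E
```

```text
t 59.5 tcp [ 380.1 -315.8  348.8] z [ 0.002  0.002 -1.   ] x [-1.     0.003 -0.002] j [-0.86  0.24 -0.24  1.09  0.   -0.86] gap 62.3 grip 0.0 F [0.2 0.5 0.2]
150 [ 385.1 -294.5  120.5] knob top px [287. 210.] bottom [282. 192.]
165 [ 380.6 -305.4  120.5] knob top px [272. 205.] bottom [270. 187.]
178 [ 379.1 -315.4  120.5] knob top px [258. 203.] bottom [258. 185.]
190 [ 379.8 -324.8  120.5] knob top px [244. 203.] bottom [247. 186.]
[244 177  26  37 809] [257. 196.]
[    0   230   512   154 39596] [262. 334.]
N 4 dist 94 rot 0.2 row: 0.3 -0.1 23.5 0.0005 0.0005 -0.0004 mid tcp [ 380. -315.  302.] mid grasp [ 380. -315.  147.]
```

carry_out --targets "0.3 -0.1 23.5 0 0 0;0.3 -0.1 23.5 0 0 0;0.3 -0.1 23.5 0 0 0;0.3 -0.1 23.5 0 0 0;0 0 0 0 0 0"

```text
clock: 59.98
position: [378.9, -313.2, 252.1]
orientation: [-0.0, 1.0, 0.003, -0.001]
contact_force: [-1.8, 0.5, -0.4]
finger_gap: 62.2
grip_force: 0.0
```

carry_out --targets "0 0 0 0 0 0;0 0 0 0 0 0;0 0 0 0 0 0;0 0 0 0 0 0;0 0 0 0 0 0" --gripper 5 --newtons 50

```text
clock: 60.4
position: [379.9, -315.8, 256.7]
orientation: [0.0, 1.0, -0.001, 0.002]
contact_force: [-1.1, -1.0, 7.8]
finger_gap: 18.8
grip_force: 48.5
```

```bash
python3 - <<'E'
from h import *
st(); crank(); T=pose(); a=np.radians(179)
for i in range(8):
    b=a-np.radians(4.5); d=45*np.array([np.cos(b)-np.cos(a),np.sin(b)-np.sin(a)]); a=b; print("%.1f: %.1f %.1f 0 0 0 0"%(np.degrees(a),*(T[:2,:2].T@d)))
E
```

```text
t 60.4 tcp [ 379.9 -315.8  256.7] z [ 0.004 -0.001 -1.   ] x [-1.     0.001 -0.004] j [-0.86  0.31 -0.41  0.85  0.   -0.86] gap 18.8 grip 48.5 F [-1.1 -1.   7.8]
az 178.4 r 44.2  resist 1.0 radial 1.1 t in tool [-0.03  1.  ]
174.5: -0.2 3.5 0 0 0 0
170.0: -0.5 3.5 0 0 0 0
165.5: -0.7 3.5 0 0 0 0
161.0: -1.0 3.4 0 0 0 0
156.5: -1.3 3.3 0 0 0 0
152.0: -1.5 3.2 0 0 0 0
147.5: -1.8 3.1 0 0 0 0
143.0: -2.0 2.9 0 0 0 0
```

carry_out --targets "-0.2 3.5 0 0 0 0;0 0 0 0 0 0"

```text
clock: 60.57
position: [380.2, -312.8, 256.8]
orientation: [0.001, 1.0, -0.002, 0.002]
contact_force: [-1.4, -8.8, 4.4]
finger_gap: 19.1
grip_force: 48.9
```

carry_out --targets "-0.5 3.5 0 0 0 0;0 0 0 0 0 0"

```text
clock: 60.73
position: [380.7, -309.6, 256.9]
orientation: [0.001, 1.0, -0.002, 0.002]
contact_force: [-4.0, -10.8, 2.1]
finger_gap: 19.0
grip_force: 49.0
```

carry_out --targets "-0.7 3.5 0 0 0 0;0 0 0 0 0 0"

```text
clock: 60.9
position: [381.4, -306.4, 256.9]
orientation: [0.001, 1.0, -0.003, 0.002]
contact_force: [-4.6, -14.2, 1.6]
finger_gap: 18.9
grip_force: 49.0
```

carry_out --targets "-1 3.4 0 0 0 0;0 0 0 0 0 0"

```text
clock: 61.07
position: [382.4, -303.2, 256.9]
orientation: [0.001, 1.0, -0.003, 0.001]
contact_force: [-6.1, -16.6, 0.1]
finger_gap: 18.5
grip_force: 49.1
```

```bash
python3 - <<'E'
from h import *
st(); crank()
E
```

```text
t 61.1 tcp [ 382.4 -303.2  256.9] z [ 0.002 -0.006 -1.   ] x [-1.     0.002 -0.002] j [-0.84  0.3  -0.43  0.84 -0.   -0.84] gap 18.5 grip 49.1 F [ -6.1 -16.6   0.1]
az 161.7 r 43.9  resist 17.7 radial 0.5 t in tool [-0.31  0.95]
```

carry_out --targets "0.6 -1.9 0 0 0 0;0 0 0 0 0 0"

```text
clock: 61.23
position: [381.7, -304.9, 256.9]
orientation: [0.001, 1.0, -0.002, 0.002]
contact_force: [-3.4, -13.5, 2.5]
finger_gap: 18.9
grip_force: 49.3
```

carry_out --targets "0.6 -1.9 0 0 0 0;0 0 0 0 0 0"

```text
clock: 61.4
position: [381.2, -306.7, 256.8]
orientation: [0.001, 1.0, -0.002, 0.002]
contact_force: [-2.1, -10.3, 4.1]
finger_gap: 18.9
grip_force: 49.4
```

carry_out --targets "0.5 -1.9 0 0 0 0;0 0 0 0 0 0"

```text
clock: 61.57
position: [380.7, -308.5, 256.8]
orientation: [0.001, 1.0, -0.002, 0.002]
contact_force: [-0.5, -8.4, 4.2]
finger_gap: 18.8
grip_force: 49.4
```

```bash
python3 - <<'E'
from h import *
st(); crank()
E
```

```text
t 61.6 tcp [ 380.7 -308.5  256.8] z [ 0.004 -0.003 -1.   ] x [-1.     0.001 -0.004] j [-0.85  0.3  -0.43  0.84  0.   -0.85] gap 18.8 grip 49.4 F [-0.5 -8.4  4.2]
az 168.9 r 44.2  resist 8.3 radial -1.1 t in tool [-0.19  0.98]
```

```bash
python3 - <<'E'
from h import *
cv2.imwrite("pics/k1.png",snapshot("wrist")); c=cam("wrist"); print("grasp px",proj("w",[380.7,-308.5,101.8],c).round(0),"tips",proj("w",[380.7,-308.5,84],c).round(0), "knob179",proj("w",[379.1,-316.2,110],c).round(0))
E
```

```text
grasp px [258. 255.] tips [259. 238.] knob179 [241. 261.]
```

carry_out --targets "0.2 -1.8 0 0 0 0;0.2 -1.8 0 0 0 0;0.1 -1.8 0 0 0 0;0 0 0 0 0 0;0 0 0 0 0 0"

```text
clock: 62.03
position: [380.1, -313.3, 256.8]
orientation: [0.001, 1.0, -0.001, 0.002]
contact_force: [-1.4, -5.1, 7.0]
finger_gap: 19.0
grip_force: 49.8
```

```bash
python3 - <<'E'
from h import *
st(); crank()
im=snapshot("wrist"); cv2.imwrite("pics/k2.png",im)
a=cv2.imread("pics/k1.png",0); b=cv2.cvtColor(im,cv2.COLOR_BGR2GRAY)
for n,(r0,r1,c0,c1) in dict(body=(330,380,200,320),lfinger=(240,300,190,255),rfinger=(240,300,265,330),mid=(190,235,235,285),lf2=(215,260,200,250),rf2=(215,260,270,320),bench=(20,100,20,200)).items():
    P,Q=a[r0:r1,c0:c1].astype(np.float32),b[r0:r1,c0:c1].astype(np.float32); print(n,np.round(cv2.phaseCorrelate(P,Q,cv2.createHanningWindow(P.shape[::-1],cv2.CV_32F))[0],1),"mean %.0f"%P.mean())
print(a[230:300:6,190:330:7])
E
```

```text
t 62.0 tcp [ 380.1 -313.3  256.8] z [ 0.004 -0.002 -1.   ] x [-1.     0.001 -0.004] j [-0.86  0.3  -0.42  0.84  0.   -0.85] gap 19.0 grip 49.8 F [-1.4 -5.1  7. ]
az 175.2 r 44.1  resist 5.2 radial 1.0 t in tool [-0.08  1.  ]
body [0.2 0.3] mean 14
lfinger [ 0.  -0.1] mean 50
rfinger [-0.1 -0. ] mean 48
mid [-0.4  0.7] mean 25
lf2 [-0.   0.5] mean 27
rf2 [-0.   0.1] mean 28
bench [-0.   0.6] mean 74
[[118 118  70  75  64  88 104  44  37  36  40  33  35  65 107  72  72  63
  114 114]
 [118  73  76  69  52 101 104  36  37  41  35  33  34  40 105  53  46  70
   63 115]
 [ 82  74  71  53  48 105  97  38  32  37  34  34  35  38 103  87  40  67
   70  62]
 [ 73  73  58  50  46 105  84  32  37  37  32  33  34  33 104 105  37  46
   70  71]
 [ 77  60  54  47  69 102  56  31  37  30  33  35  34  37 102 104  40  38
   73  72]
 [ 74  58  45  46  47  87  54  37  36  37  38  36  30  35 129  48  44  42
   52  68]
 [ 68  46  45  48  43  44  54  32  37  34  29  31  34  34 108  39  44  45
   41  66]
 [ 50  44  42  42  42  41  45  32  30  28  34  32  34  29  37  40  34  38
   41  42]
 [ 43  38  39  44  41  38  40  31  36  33  33  40  36  37  37  42  41  37
   36  43]
 [ 45  39  40  41  33  36  38  38  39  33  36  31  34  37  35  41  36  40
   38  39]
 [ 49  41  41  38  39  33  43 117  39  40  29  37  46  33  33  37  36  38
   37  35]
 [ 39  38  43  37  42  38  42 126 125  86  90 114  70  47  39  37  33  38
   39  41]]
```

carry_out --targets "0 -1 0 0 0 0;0 0 0 0 0 0;0 0 0 0 0 0"

```text
clock: 62.33
position: [380.0, -314.1, 256.7]
orientation: [0.001, 1.0, -0.001, 0.002]
contact_force: [-1.8, -2.9, 8.3]
finger_gap: 18.7
grip_force: 49.8
```

carry_out --targets "0 0 0 0 0 0;0 0 0 0 0 0;0 0 0 0 0 0;0 0 0 0 0 0;0 0 0 0 0 0" --gripper 60

```text
clock: 62.75
position: [379.7, -313.3, 255.2]
orientation: [0.0, 1.0, 0.001, 0.001]
contact_force: [-0.4, 0.4, 0.7]
finger_gap: 60.1
grip_force: 0.0
```

carry_out --targets "0 0 -15 0 0 0;0 0 -25 0 0 0;0 0 -30 0 0 0;0 0 -22 0 0 0;0 0 0 0 0 0"

```text
clock: 63.17
position: [380.0, -314.0, 351.0]
orientation: [0.0, 1.0, -0.001, 0.003]
contact_force: [-0.1, -0.3, 0.2]
finger_gap: 59.8
grip_force: 0.0
```

```bash
python3 - <<'E'
from h import *
st(); c=cam("wrist"); im=snapshot("wrist"); cv2.imwrite("pics/w15.png",im)
m=(im.max(2)<58).astype(np.uint8); k,l,s,ce=cv2.connectedComponentsWithStats(m)
for i in range(1,k):
    if 300<s[i,4]<2000:
        w=at("w",*ce[i],100,c)[:2]; d=w-[424.1,-317]; print("knob",ce[i].round(0),w.round(1),"az %.1f r %.1f"%(np.degrees(np.arctan2(d[1],d[0])),np.hypot(*d)))
H=cv2.cvtColor(im,cv2.COLOR_BGR2HSV)
h=np.array([.707,-.707]);kk=np.array([.707,.707])
for n,lo,hi,z in(("copper",(5,80,60),(16,220,255),102),("jaw",(174,150,50),(180,255,255),40.5)):
    q,_=cv2.findContours(cv2.inRange(H,lo,hi),cv2.RETR_EXTERNAL,cv2.CHAIN_APPROX_NONE); q=[x for x in q if cv2.contourArea(x)>200]
    for x in q:
        W=np.array([at("w",*p[0],z,c)[:2] for p in x]); V=np.c_[(W-[530,-213.3])@h,(W-[530,-213.3])@kk]; print(n,V.min(0).round(1),V.max(0).round(1))
t=snapshot("top"); H=cv2.cvtColor(t,cv2.COLOR_BGR2HSV)
red=(((H[...,0]<6)|(H[...,0]>174))&(H[...,1]>130)).astype(np.uint8); k,l,s,ce=cv2.connectedComponentsWithStats(red)
for i in range(1,k):
    if s[i,4]>60 and ce[i][0]<250: print("white cap",at("top",*ce[i],113).round(1))
dk=(t.max(2)<60).astype(np.uint8); k,l,s,ce=cv2.connectedComponentsWithStats(dk)
for i in range(1,k):
    if 60<s[i,4]<300: print("dark",ce[i].round(0),s[i,4],at("top",*ce[i],113).round(1))
cp=cv2.inRange(H,(5,110,60),(16,255,255)); q,_=cv2.findContours(cp,cv2.RETR_EXTERNAL,cv2.CHAIN_APPROX_NONE)
for x in q:
    if cv2.contourArea(x)>250:
        r=cv2.minAreaRect(np.array([at("top",*p[0],102)[:2] for p in x],np.float32)); print("orange",np.round(r[0],1),np.round(r[1],1),round(r[2],1))
E
```

```text
t 63.2 tcp [ 380. -314.  351.] z [ 0.006 -0.002 -1.   ] x [-1.     0.001 -0.006] j [-0.86  0.23 -0.24  1.09  0.   -0.86] gap 59.8 grip 0.0 F [-0.1 -0.3  0.2]
knob [256. 193.] [ 380.4 -316.2] az 178.9 r 43.7
copper [-25.5 -10.4] [ 9.3 44.4]
white cap [546.2 264.  113. ]
dark [337. 189.] 64 [ 522.  -175.9  113. ]
dark [110. 215.] 129 [459.4 322.4 113. ]
orange [ 542.1 -199.7] [53.1 50.2] 45.2
```

```bash
python3 -c "
from workcell import job
print(job.sign_off())"
```

```text
the job is handed in; nothing more can be done
None
```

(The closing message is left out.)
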